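# Check sealed stone-fragment cases for loose pieces

## Task

Pick up the sealed fragment cases and tilt each one lengthwise, one end down and then the other, to feel whether the stone inside has come loose. Lay every case with a loose piece flat in the steel repacking tray, uncovered; lay every firm one flat on the dark storage board, well clear of its edge, and fit a dust cover of matching size fully down over it. Spare covers may stay on the table, and the carved pieces at the back are to be left alone.

Things in the scene. Friction and masses are not known exactly. Their poses are not given: they have to be found in the camera images.
- case_1_mid (a point): Sealed plywood case 130 x 40 x 50 mm (x, y, z); its centre, x lengthwise, z up. May be absent. 0.47 to 0.57 kg. Holds an unseen 0.3 kg piece, fast at the middle or loose; neither looks nor numbering tells, and it differs from start to start. Loose, it slides along x, up to 30 mm either side of the middle, if sloped lengthwise over 6 deg (use 20 to 35), and stays there when level again: balance shifts up to 0.18 N m.
- case_2_mid (a point): Sealed plywood case 130 x 40 x 50 mm (x, y, z); its centre, x lengthwise, z up. May be absent. 0.47 to 0.57 kg. Holds an unseen 0.3 kg piece, fast at the middle or loose; neither looks nor numbering tells, and it differs from start to start. Loose, it slides along x, up to 30 mm either side of the middle, if sloped lengthwise over 6 deg (use 20 to 35), and stays there when level again: balance shifts up to 0.18 N m.
- case_3_mid (a point): Sealed plywood case 94 x 50 x 50 mm (x, y, z); its centre, x lengthwise, z up. May be absent. 0.47 to 0.57 kg. Holds an unseen 0.3 kg piece, fast at the middle or loose; neither looks nor numbering tells, and it differs from start to start. Loose, it slides along x, up to 22 mm either side of the middle, if sloped lengthwise over 6 deg (use 20 to 35), and stays there when level again: balance shifts up to 0.13 N m.
- case_4_mid (a point): Sealed plywood case 94 x 50 x 50 mm (x, y, z); its centre, x lengthwise, z up. May be absent. 0.47 to 0.57 kg. Holds an unseen 0.3 kg piece, fast at the middle or loose; neither looks nor numbering tells, and it differs from start to start. Loose, it slides along x, up to 22 mm either side of the middle, if sloped lengthwise over 6 deg (use 20 to 35), and stays there when level again: balance shifts up to 0.13 N m.
- cover_1_grip (a point): Long grey dust cover for a 130 x 40 mm case: upside-down tray, inside 138 x 48 mm (x, y), 22 deep, outside 144 x 54, 25 high; on top an upright wooden grip bar 50 (x) x 16 (y) x 28 mm high. 0.12 kg. This point is the bar's centre, 39 mm above the lower rim; x lengthwise. Fully down on a case it is 42 mm above the case's centre.
- cover_2_grip (a point): Long grey dust cover for a 130 x 40 mm case: upside-down tray, inside 138 x 48 mm (x, y), 22 deep, outside 144 x 54, 25 high; on top an upright wooden grip bar 50 (x) x 16 (y) x 28 mm high. 0.12 kg. This point is the bar's centre, 39 mm above the lower rim; x lengthwise. Fully down on a case it is 42 mm above the case's centre.
- cover_3_grip (a point): Short grey dust cover for a 94 x 50 mm case: upside-down tray, inside 102 x 58 mm (x, y), 22 deep, outside 108 x 64, 25 high; on top an upright wooden grip bar 50 (x) x 16 (y) x 28 mm high. 0.12 kg. This point is the bar's centre, 39 mm above the lower rim; x lengthwise. Fully down on a case it is 42 mm above the case's centre.
- cover_4_grip (a point): Short grey dust cover for a 94 x 50 mm case: upside-down tray, inside 102 x 58 mm (x, y), 22 deep, outside 108 x 64, 25 high; on top an upright wooden grip bar 50 (x) x 16 (y) x 28 mm high. 0.12 kg. This point is the bar's centre, 39 mm above the lower rim; x lengthwise. Fully down on a case it is 42 mm above the case's centre.
- board_top (a point): Storage board, dark wood, fixed: 190 (x) x 320 (y) x 8 mm; this is the centre of its top face, z up. Room for four cases side by side along y, each lying along x. It may be on either side of the robot.
- tray_in (a point): Repacking tray, fixed dark steel open tray: inside 172 (x) x 330 (y) mm, walls 6 mm thick, rim 24 mm above the table; this is the centre of its inner floor. Room for four cases side by side along y, each lying along x. It may be on either side of the robot.
- baluster: Small turned plaster baluster 64 mm wide, 135 mm tall, standing behind the cases; leave alone. Origin: centre of its foot.
- rosette: Round carved stone rosette, 100 mm across, 32 mm high; leave alone. Origin: centre of its underside.
Mind the look-alikes: they are no part of the job. Leave any blue or red look-alike of the part that bears case_4_mid alone.

How it is judged:
By the outcome, as a careful person would: the job done as asked, in the order asked, and still so for the second after the job is handed in, with the robot touching nothing.
Of case_1, case_2, case_3, case_4 only 3 to 4 are there at a start; the rules pass over those that are not, and their reading is None.
At some moment in a run one of cover_1, cover_2, cover_3, cover_4 may be knocked a few centimetres aside while the robot is not near it.
Once in a run the grip may slacken for a moment while it holds something.
It also fails if it takes over 210 s, if anything falls off the work surface, if the arm or the gripper's body presses on something with over 40 N, if the wrist force passes 120 N, or if a joint passes its speed limit or range.

## Robot

A 6-joint arm with a two-finger parallel gripper is mounted at the origin on the work surface. World frame = base frame: x ahead of the robot, y to its left, z up, the work surface at z = 0. Lengths are in m, angles in rad, forces in N, time in s.
With the tool pointing down it reaches from about 0.35 to 0.85 m from the base axis. Payload 8.1 kg.
Tool frame: the origin (TCP) lies at the very end of the fingers, on their centre line; the grasp point (between the pads) lies 19 mm behind it; z points along the fingers, y is the direction in which the jaws open and shut (so a half turn about z gives the same grasp; the last joint's range is limited). The gripper opens to 93 mm and grips with 3 to 60 N. Pads are 15 mm wide; open, the fingers measure 128 mm over their backs; the gripper's body (75 mm by 188 mm) begins 65 mm behind the grasp point.
Start: joints at [-1.283, 0.13, 1.488, -0, 1.523, -0.085], TCP at [0.219, -0.559, 0.219] pointing down, gripper open.
Joint ranges: [-2.96, 2.96], [-0.89, 2.26], [0.02, 2.5], [-1.34, 4.48], [0, 2.73], [-2.66, 2.66]. Speed limits (rad/s): [2.39, 2.39, 2.79, 3.14, 3.14, 3.14].

## Interface

Orientations are given as a rotation vector (axis times angle).
In Python, from plant import robot gives the robot as it stands.
- The arm moves only by the tool jog_arm, never from a script. Its argument "commands" is a list of rows, each a list of 3 entries, a list of its own where there are three numbers: the shift along the world's x, y, z scaled (see below), then the turn, a rotation vector about the world's x, y, z scaled (see below), then the closure, from -1 (fully open) to 1 (shut), so that 0 is half open. In form: [[[tx, ty, tz], [ax, ay, az], hand], ...]. A call has 1 to 10 rows; each row is the pose to reach, as a shift and turn from the pose measured when the call began, turning the shorter way round; what a row does not reach only later rows make up. The controller multiplies each number of a shift by 0.6 m and each number of a turn by 2 pi rad. A row lasts 1/8 s, in which the tool goes at most 62.5 mm and 10.7 degrees, less where a joint would pass 70% of its speed; a pose out of reach is approached as far as the arm can. A call with a number of a shift or a turn outside -1 to 1 is refused whole. A call with a gripper value outside its range is refused whole. The fingers move at their own pace and stop on an object; "newtons" is the grip in N (left out, the last holds). Time passes only in rows, so rows that repeat a pose let the fingers close. It gives the time, the measured TCP pose, the force and the opening at its end, in the units of the state.
- robot.read_state(): the state, without advancing time (a new reading comes with each control period).
- robot.read_camera(name): name is "scene" or "top" or "wrist"; returns a dict with "pixels" (480x640x3 uint8, red, green, blue), "fovy" (degrees; the focal length in pixels is half the picture's height over the tangent of half this angle, whatever the lens; pixels are square), "cx", "cy" (the principal point, pixels), "rvec" (rotation vector, rad) and "tvec" (3), from world to camera coordinates, as OpenCV has them; the wrist camera has in their place "tool_from_camera" (4x4, takes a point from camera to tool coordinates, whose origin is the TCP and whose axes are the flange's). Camera axes: x right, y down, z forward; pixel columns grow to the right and rows downward; lengths in m; the calibration is good to about 2 mm. A picture is of the moment at which its call begins: read the wrist's pose just before it. There is no depth.
- robot.close_job(): hands the job in, once; it reports no verdict.
Trained networks look in the newest picture that a camera, given by its name, has taken for a name from the list of things; names that differ only in an ending like _2 or _b are one class to them, and where a whole thing is asked for, a point or a joint stands for the part that bears it (a point fixed in the world has none). Each returns a list of dicts, best first, with "p" (0 to 1); they miss things now and then, are a little off and sometimes report something else, mostly with a low value. They report only what shows in the picture. A call takes as long as a camera call. They do not tell look-alikes from the thing itself.
- robot.trace(camera, name): "pixels" (480x640 bool, what is visible of it) and "uv" ([column, row] in pixels, amid what is visible of it).
The state is a dict: "t": time; "q": joint angles; "dq": joint speeds; "joint_torque": joint torques, N m; "tool_pos": TCP position; "orientation": TCP orientation; "force": force on the tool from outside, world axes, zero at the start; "wrist_torque": the same for the moment, N m; "opening": finger opening in m.
Only numpy, scipy, OpenCV 4.12 (cv2) and the standard library are available. Lean on these libraries where they do the work, as an engineer would, in place of code of your own. Each camera call takes 0.05 s, during which the arm holds its last target.

## Working session

There is one attempt and no reset: what is moved stays moved. The work goes in short steps, Python scripts to look and compute and a tool call to move; the robot and the scene stay as the last step left them, time stands still between calls to the robot, and variables do not carry over. Pictures are saved under pics/ and viewed, and the job is handed in when it is done.

Besides the shell and the picture viewer there is one more tool, called after "Call:" by a JSON object that holds its "api" and its "payload". jog_arm: Moves the arm, as the interface text tells. Shifts and turns lie within -1 to 1; 1 stands for 0.6 m of shift or 2 pi rad of turn. Its arguments: {"type":"object","properties":{"commands":{"type":"array"},"newtons":{"type":"number"}},"required":["commands"]}

```bash
ls; mkdir -p pics; python3 - <<'E'
from plant import robot
import cv2
s=robot.read_state()
print({k:(v if not hasattr(v,'round') else v) for k,v in s.items()})
for n in ["scene","top","wrist"]:
    c=robot.read_camera(n)
    cv2.imwrite(f"pics/{n}0.png",c["pixels"][:,:,::-1])
    print(n,{k:v for k,v in c.items() if k!="pixels"})
E
```

```text
pics
{'t': 0.0, 'q': array([-1.28339922e+00,  1.31181394e-01,  1.48926839e+00, -1.81229370e-06,
        1.52301050e+00, -8.54231072e-02]), 'dq': array([ 9.26026321e-04,  2.45822298e-05,  4.48781252e-04,  2.31286430e-03,
       -5.08133323e-04, -2.77423441e-05]), 'joint_torque': array([ 2.08806217e-03, -5.59853625e+01, -4.91752732e+01,  7.70038459e-02,
        3.56747839e-02, -1.77920301e-04]), 'tool_pos': array([ 0.2183901 , -0.55822742,  0.21758136]), 'orientation': array([-3.08534157e+00, -5.81894690e-01,  2.98411577e-04]), 'force': array([-0.45529965,  0.34261867,  0.56489097]), 'wrist_torque': array([ 0.04583533,  0.00453902, -0.01310409]), 'opening': 0.09288058293914093}
scene {'fovy': 47.55702360815316, 'cx': 322.51714800100524, 'cy': 235.872539338341, 'rvec': array([ 2.45960146,  0.92560647, -0.24368083]), 'tvec': array([-0.33445883, -0.29652696,  1.64392666])}
top {'fovy': 56.442050368521116, 'cx': 316.9575395112927, 'cy': 239.3957384957279, 'rvec': array([ 2.21005016, -2.17568282,  0.04605532]), 'tvec': array([-0.06043879,  0.48135199,  0.98730771])}
wrist {'fovy': 62.068069034648346, 'cx': 315.4590824179885, 'cy': 243.32720978434816, 'tool_from_camera': array([[-2.07526086e-04, -9.63205087e-01, -2.68767403e-01,
         7.48525984e-02],
       [ 9.99998759e-01, -6.19648738e-04,  1.44854988e-03,
         6.90875008e-04],
       [-1.56179199e-03, -2.68766768e-01,  9.63204020e-01,
        -1.65965122e-01],
       [ 0.00000000e+00,  0.00000000e+00,  0.00000000e+00,
         1.00000000e+00]])}
```

View pics/top0.png

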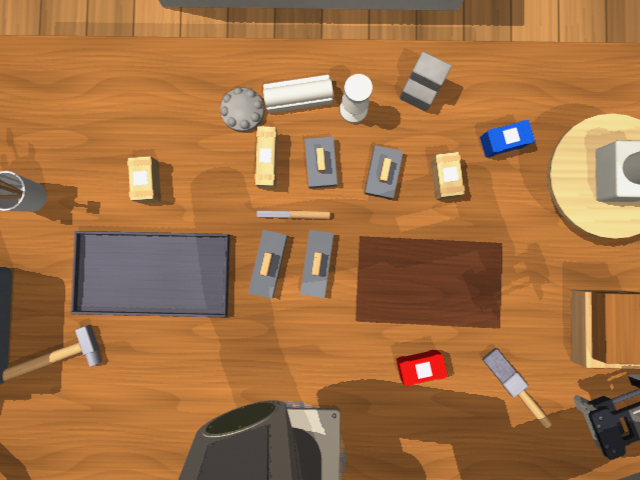

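View pics/scene0.png

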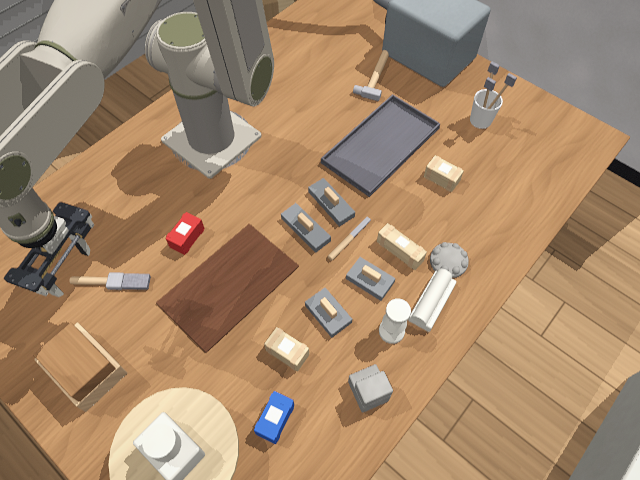

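View pics/wrist0.png

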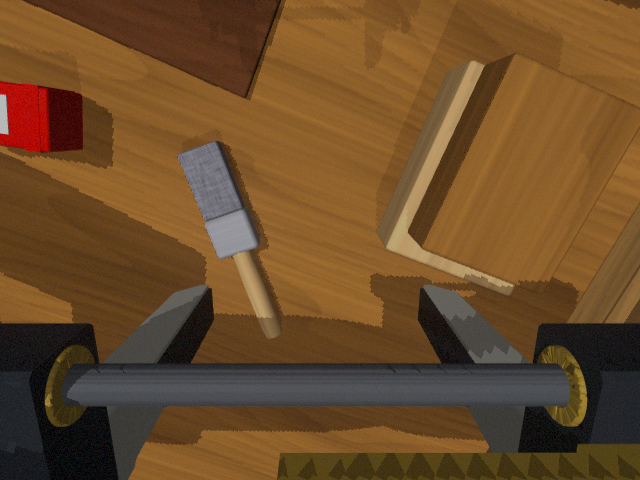

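```bash
cat > h.py <<'E'
from plant import robot
import numpy as np, cv2
from scipy.optimize import minimize
from scipy.spatial.transform import Rotation as R
def snap(n,tag=None):
    s=robot.read_state(); c=robot.read_camera(n)
    if tag: cv2.imwrite(f"pics/{tag}.png",c["pixels"][:,:,::-1])
    f=240/np.tan(np.radians(c["fovy"])/2)
    K=np.array([[f,0,c["cx"]],[0,f,c["cy"]],[0,0,1]])
    if n=="wrist":
        T=np.eye(4);T[:3,:3]=R.from_rotvec(s["orientation"]).as_matrix();T[:3,3]=s["tool_pos"]
        M=np.linalg.inv(T@c["tool_from_camera"]); rv=R.from_matrix(M[:3,:3]).as_rotvec();tv=M[:3,3]
    else: rv,tv=c["rvec"],c["tvec"]
    return dict(K=K,rv=np.array(rv,float),tv=np.array(tv,float),img=c["pixels"],s=s)
def proj(c,P): return cv2.projectPoints(np.asarray(P,float).reshape(-1,3),c["rv"],c["tv"],c["K"],None)[0].reshape(-1,2)
def unproj(c,uv,z):
    Rm=cv2.Rodrigues(c["rv"])[0]; C=-Rm.T@c["tv"]; d=Rm.T@np.linalg.inv(c["K"])@np.array([uv[0],uv[1],1.0])
    return C+d*(z-C[2])/d[2]
def boxes(name):
    if name=="cl": return [((.130,.040),0,.050)]
    if name=="cs": return [((.094,.050),0,.050)]
    if name=="vl": return [((.144,.054),0,.025),((.05,.016),.025,.053)]
    if name=="vs": return [((.108,.064),0,.025),((.05,.016),.025,.053)]
    if name=="board": return [((.19,.32),0,.008)]
    if name=="tray": return [((.184,.342),0,.024)]
def model_mask(c,name,x,y,yaw,z0=0):
    m=np.zeros((480*2,640*2),np.uint8)
    cs,sn=np.cos(yaw),np.sin(yaw)
    for (sz,za,zb) in boxes(name):
        P=[]
        for sx in(-.5,.5):
            for sy in(-.5,.5):
                for z in(za,zb):
                    a,b=sx*sz[0],sy*sz[1]; P.append((x+cs*a-sn*b,y+sn*a+cs*b,z+z0))
        h=cv2.convexHull((proj(c,P)*2+.5).astype(np.float32))
        cv2.fillConvexPoly(m,np.round(h*16).astype(np.int32),1,shift=4)
    return m
def fit(c,mask,name,z0=0):
    M=cv2.resize(mask.astype(np.uint8),(1280,960),interpolation=cv2.INTER_NEAREST)
    cnt=max(cv2.findContours(mask.astype(np.uint8),cv2.RETR_EXTERNAL,cv2.CHAIN_APPROX_NONE)[0],key=cv2.contourArea)
    (cc,wh,an)=cv2.minAreaRect(cnt)
    zt=boxes(name)[0][2]+z0
    bp=[unproj(c,p,zt) for p in cv2.boxPoints((cc,wh,an))]
    e1,e2=bp[1]-bp[0],bp[2]-bp[1]; e=e1 if np.linalg.norm(e1)>np.linalg.norm(e2) else e2
    if name in("board","tray"): e=e2 if e is e1 else e1
    yaw=np.arctan2(e[1],e[0]); yaw=(yaw+np.pi/2)%np.pi-np.pi/2
    p=unproj(c,cc,zt*.8)
    def cost(v):
        m=model_mask(c,name,v[0]/100,v[1]/100,v[2]/10,z0); return 1-(m&M).sum()/max(1,(m|M).sum())
    best=None
    for d in(-.15,0,.15):
        r=minimize(cost,[p[0]*100,p[1]*100,(yaw+d)*10],method="Nelder-Mead",options=dict(initial_simplex=[[p[0]*100,p[1]*100,(yaw+d)*10],[p[0]*100+1,p[1]*100,(yaw+d)*10],[p[0]*100,p[1]*100+1,(yaw+d)*10],[p[0]*100,p[1]*100,(yaw+d)*10+1]],xatol=.01,fatol=1e-4))
        if best is None or r.fun<best.fun: best=r
    return best.x[0]/100,best.x[1]/100,best.x[2]/10,1-best.fun
E
python3 - <<'E'
from h import *
for cam in("top","scene"):
    c=snap(cam)
    for nm in["case_1_mid","case_3_mid","cover_1_grip","cover_3_grip","board_top","tray_in","baluster","rosette"]:
        for r in robot.trace(cam,nm):
            p=r["pixels"]
            print(cam,nm,round(r["p"],2),np.round(r["uv"]),p.sum(),end=" ")
            if r["p"]>.3 and p.sum()>100 and nm[0] in"cbt" and nm!="baluster":
                k={"case_1_mid":"cl","case_3_mid":"cs","cover_1_grip":"vl","cover_3_grip":"vs","board_top":"board","tray_in":"tray"}[nm]
                print(np.round(fit(c,p,k),4))
            else: print()
E
```

```text
top case_3_mid 0.84 [144. 179.] 1411 [0.6087 0.3341 0.0991 0.961 ]
top cover_1_grip 0.61 [270. 265.] 1671 [ 0.4263  0.057  -0.2115  0.9683]
top cover_3_grip 0.82 [380. 173.] 1492 [ 0.6344 -0.198  -0.2054  0.9546]
top cover_3_grip 0.72 [353.  96.] 1232 [ 0.8021 -0.1338 -0.2335  0.8261]
top board_top 0.67 [430. 285.] 12258 [ 0.3919 -0.3025 -0.0298  0.9835]
top board_top 0.63 [316. 262.] 1593 [ 0.5249 -0.0119  1.3861  0.1317]
top tray_in 0.62 [150. 275.] 12914 [ 0.401   0.3165 -0.0041  0.9741]
top baluster 0.57 [353.  97.] 1234 
scene case_3_mid 0.88 [442. 174.] 794 [0.6085 0.3317 0.1605 0.8862]
scene cover_1_grip 0.72 [332. 200.] 1118 [ 0.4257  0.0561 -0.215   0.9585]
scene cover_1_grip 0.48 [395. 322.] 1007 [ 0.7676 -0.0928 -1.2223  0.6888]
scene cover_3_grip 0.56 [330. 312.] 1243 [ 0.6352 -0.1992 -0.1959  0.957 ]
scene board_top 0.73 [227. 287.] 8511 [ 0.3915 -0.3046 -0.0328  0.9728]
scene tray_in 0.93 [380. 143.] 6044 [ 0.3998  0.3159 -0.0015  0.9814]
scene baluster 0.81 [393. 322.] 1026 
scene rosette 0.91 [451. 255.] 929 
scene rosette 0.6 [328. 310.] 1191
```

```bash
cat >> h.py <<'E'
def gcfit(c,name,x,y,yaw,z0=0,it=2):
    """refine from guess by grabCut"""
    for k in range(it):
        m=cv2.resize(model_mask(c,name,x,y,yaw,z0),(640,480),interpolation=cv2.INTER_NEAREST)
        if k==0: g=9
        else: g=5
        big=cv2.dilate(m,np.ones((2*g+1,)*2)); bg=cv2.dilate(m,np.ones((2*g+17,)*2)); core=cv2.erode(m,np.ones((g,)*2))
        G=np.full(m.shape,cv2.GC_BGD,np.uint8); G[big>0]=cv2.GC_PR_BGD; G[m>0]=cv2.GC_PR_FGD; G[core>0]=cv2.GC_FGD
        ys,xs=np.where(bg>0); sl=(slice(ys.min(),ys.max()+1),slice(xs.min(),xs.max()+1))
        sub=np.ascontiguousarray(c["img"][sl]); gs=G[sl].copy()
        cv2.grabCut(sub,gs,None,np.zeros((1,65)),np.zeros((1,65)),4,cv2.GC_INIT_WITH_MASK)
        M=np.zeros(m.shape,np.uint8); M[sl]=((gs==1)|(gs==3)); 
        r=fit(c,M,name,z0); x,y,yaw=r[:3]
    return r
def draw(c,items,path,crop=None,s=1):
    im=c["img"][:,:,::-1].copy(); im=cv2.resize(im,None,fx=2,fy=2)
    for (n,x,y,yaw,z0) in items:
        ct=cv2.findContours(model_mask(c,n,x,y,yaw,z0),cv2.RETR_EXTERNAL,cv2.CHAIN_APPROX_NONE)[0]
        cv2.drawContours(im,ct,-1,(0,255,0),1)
    if crop: im=im[2*crop[1]:2*crop[3],2*crop[0]:2*crop[2]]
    else: im=cv2.resize(im,(640,480))
    cv2.imwrite(path,im)
E
python3 - <<'E'
from h import *
c=snap("top"); d=snap("scene")
L=[("cs",(141,178),.1),("cl",(265,156),0),("cs",(450,175),.1),("vs",(321,162),0),("vs",(385,171),-.2),("vl",(267,264),-.21),("vl",(317,264),-.15)]
it=[]
for n,uv,yw in L:
    p=unproj(c,uv,.04)
    r=gcfit(c,n,p[0],p[1],yw); r2=gcfit(d,n,r[0],r[1],r[2],it=1)
    print(n,np.round(r,4),np.round(r2,4)); it.append((n,*r[:3],0))
draw(c,it,"pics/fit1.png",(100,100,500,340)); 
E
```

```text
cs [0.6068 0.3334 0.085  0.9386] [0.6078 0.3266 0.0099 0.7569]
cl [0.6616 0.0648 0.0193 0.8709] [0.6612 0.0451 0.1549 0.7058]
cs [ 0.6208 -0.3499  0.0927  0.8769] [ 0.6262 -0.3528  0.4899  0.6956]
vs [ 0.6549 -0.0581  0.0938  0.9584] [ 0.6561 -0.0553  0.0924  0.8552]
vs [ 0.6353 -0.1994 -0.196   0.9672] [ 0.6361 -0.1968 -0.1946  0.8987]
vl [ 0.4267  0.0571 -0.2095  0.9684] [ 0.4208  0.0615 -0.2502  0.7888]
vl [ 0.4287 -0.0529 -0.1241  0.9731] [ 0.4216 -0.0469 -0.1556  0.8206]
```

View pics/fit1.png

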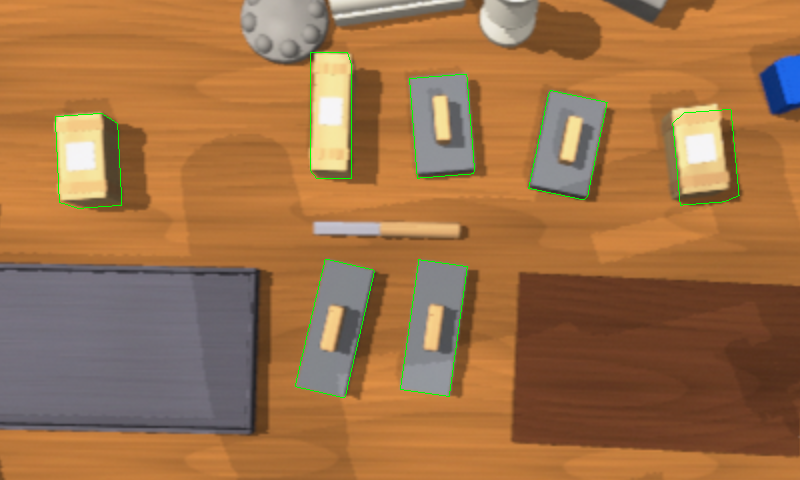

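```bash
cat >> h.py <<'E'
_b=boxes
def boxes(name):
    if name=="tl": return [((.130,.040),.0499,.050)]
    if name=="ts": return [((.094,.050),.0499,.050)]
    return _b(name)
def topfit(c,name,uv,z0=0,thr=185,rad=60,sat=140):
    hsv=cv2.cvtColor(c["img"],cv2.COLOR_RGB2HSV)
    m=((hsv[:,:,2]>thr)&(hsv[:,:,1]<sat)).astype(np.uint8)
    m=cv2.morphologyEx(m,cv2.MORPH_OPEN,np.ones((3,3)))
    n,lab=cv2.connectedComponents(m)
    u,v=int(round(uv[0])),int(round(uv[1]))
    M=(lab==lab[v,u]) & (m>0)
    M=cv2.morphologyEx(M.astype(np.uint8),cv2.MORPH_CLOSE,np.ones((5,5)))
    return fit(c,M,name,z0)
E
python3 - <<'E'
from h import *
c=snap("top");d=snap("scene")
hsv=cv2.cvtColor(c["img"],cv2.COLOR_RGB2HSV)
for uv in[(141,165),(151,180),(265,135),(450,190),(155,185),(100,215),(150,150)]: print(uv,hsv[uv[1],uv[0]])
it=[];it2=[]
for n,uv,uv2 in[("ts",(141,178),(443,168)),("tl",(265,156),(401,242)),("ts",(450,175),(287,346))]:
    r=topfit(c,n,uv); r2=topfit(d,n,uv2); print(n,np.round(r,4),np.round(r2,4)); it.append((n,*r[:3],0)); it2.append((n,*r2[:3],0))
draw(c,it,"pics/fit2.png",(100,100,500,340)); draw(d,it2,"pics/fit3.png",(220,120,500,380))
E
```

```text
(141, 165) [ 20 108 237]
(151, 180) [ 20 107 219]
(265, 135) [ 22 102 247]
(450, 190) [ 16 122 227]
(155, 185) [ 19 115  80]
(100, 215) [ 14 174 183]
(150, 150) [ 14 175 168]
ts [0.6084 0.3333 0.0928 0.9532] [ 0.8444 -0.2608  1.2018  0.0118]
tl [ 0.6614  0.063  -0.0123  0.9484] [ 0.8283 -0.2419  1.6609  0.0124]
ts [ 0.6264 -0.3371  0.1316  0.9553] [ 0.8444 -0.2608  1.2018  0.0118]
```

View pics/fit2.png

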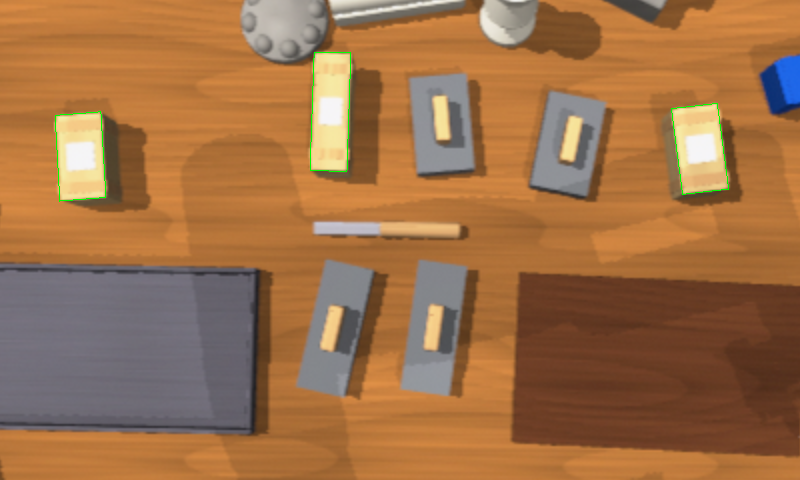

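View pics/fit3.png

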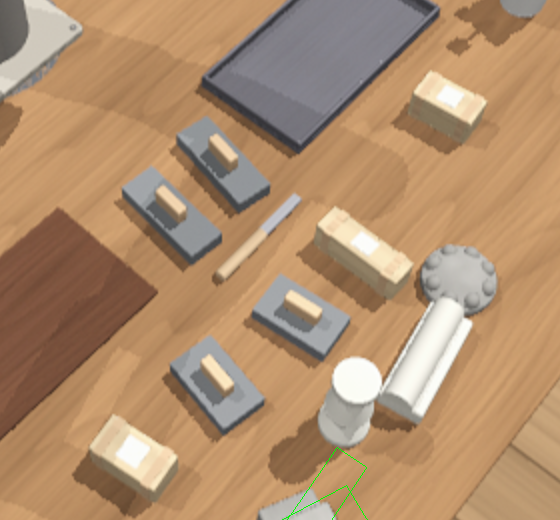

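```bash
cat >> h.py <<'E'
def plan(x,y,z,yaw,tilt=0):
    """tilt: rotation about the case's lengthwise-perp axis (case y)"""
    s=robot.read_state()
    a=yaw/2; Rt=R.from_rotvec(np.pi*np.array([np.cos(a),np.sin(a),0]))
    ay=np.array([-np.sin(yaw),np.cos(yaw),0]); Rt=R.from_rotvec(tilt*ay)*Rt
    t=(Rt*R.from_rotvec(s["orientation"]).inv()).as_rotvec()
    d=np.array([x,y,z])-s["tool_pos"]
    print("to",np.round([x,y,z,yaw],4),"shift",np.round(d/.6,4).tolist(),"turn",np.round(t/2/np.pi,4).tolist(),"mm",np.round(np.linalg.norm(d)*1000),"deg",np.round(np.degrees(np.linalg.norm(t))))
def st():
    s=robot.read_state(); T=R.from_rotvec(s["orientation"]).as_matrix()
    print("t",round(s["t"],2),"pos",np.round(s["tool_pos"],4),"yaw",np.round(np.arctan2(T[1,0],T[0,0]),4),"toolz",np.round(T[:,2],3),"F",np.round(s["force"],2),"M",np.round(s["wrist_torque"],3),"open",round(s["opening"]*1000,1),"q",np.round(s["q"],2))
E
python3 -c "
from h import *
st();plan(.60,-.337,.19,.13)"
```

```text
t 1.25 pos [ 0.2186 -0.5588  0.2186] yaw 0.3728 toolz [ 0.  0. -1.] F [-0.72 -0.31  0.31] M [ 0.062  0.02  -0.012] open 92.9 q [-1.28  0.13  1.49  0.    1.52 -0.09]
to [ 0.6   -0.337  0.19   0.13 ] shift [0.6357, 0.3696, -0.0477] turn [-0.0, 0.0, -0.0386] mm 442.0 deg 14.0
```

Call:
{"api": "jog_arm", "payload": {"commands": [[[0.06,0.035,0],[0,0,-0.005],-1],[[0.15,0.09,0],[0,0,-0.01],-1],[[0.24,0.14,-0.01],[0,0,-0.018],-1],[[0.33,0.19,-0.02],[0,0,-0.025],-1],[[0.42,0.245,-0.03],[0,0,-0.03],-1],[[0.51,0.3,-0.04],[0,0,-0.035],-1],[[0.59,0.345,-0.045],[0,0,-0.0386],-1],[[0.635,0.37,-0.0477],[0,0,-0.0386],-1],[[0.6357,0.3696,-0.0477],[0,0,-0.0386],-1],[[0.6357,0.3696,-0.0477],[0,0,-0.0386],-1]], "newtons": 50}}

```text
t: 2.5
tool_pos: [0.5994, -0.3375, 0.1899]
orientation: [3.135, 0.204, -0.001]
force: [-0.8, 0.2, -0.0]
opening: 0.0933
```

```bash
python3 -c "
from h import *
st();c=snap('wrist','w1');print(proj(c,[[.626,-.337,.05]]))"
```

```text
t 2.5 pos [ 0.5994 -0.3375  0.1899] yaw 0.1302 toolz [-0.001 -0.    -1.   ] F [-0.78  0.2  -0.04] M [-0.024  0.016 -0.035] open 93.3 q [-0.59  0.38  1.25 -0.    1.51  0.85]
[[317.9641444  197.50881463]]
```

View pics/w1.png

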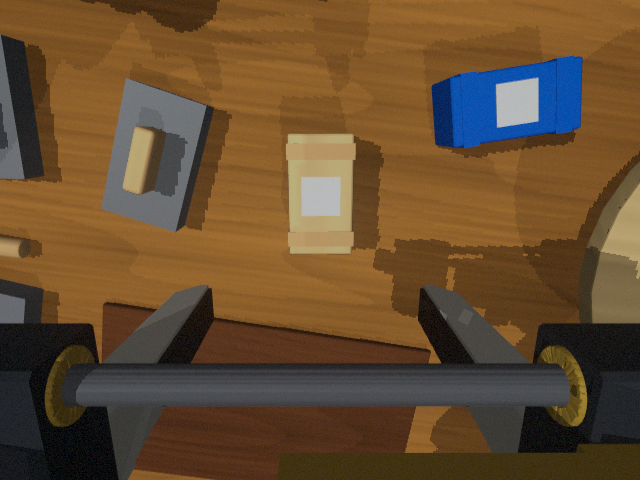

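The plywood case shows at (321,194), its label centred at (321,197). The blue look-alike is at (510,100) and a short cover at (158,155). I'm taking the plywood one.

```bash
python3 -c "
from h import *
plan(.627,-.339,.014,.13)"
```

```text
to [ 0.627 -0.339  0.014  0.13 ] shift [0.0464, -0.002, -0.2934] turn [0.0, -0.0001, 0.0001] mm 178.0 deg 0.0
```

Call:
{"api": "jog_arm", "payload": {"commands": [[[0.046,-0.002,-0.04],[0,0,0],-1],[[0.046,-0.002,-0.12],[0,0,0],-1],[[0.046,-0.002,-0.2],[0,0,0],-1],[[0.046,-0.002,-0.26],[0,0,0],-1],[[0.046,-0.002,-0.2934],[0,0,0],-1],[[0.046,-0.002,-0.2934],[0,0,0],-1],[[0.046,-0.002,-0.2934],[0,0,0],1],[[0.046,-0.002,-0.2934],[0,0,0],1],[[0.046,-0.002,-0.2934],[0,0,0],1],[[0.046,-0.002,-0.2934],[0,0,0],1]], "newtons": 50}}

```text
t: 3.8
tool_pos: [0.6271, -0.3391, 0.0147]
orientation: [3.134, 0.203, 0.0]
force: [-1.0, 0.6, 1.1]
opening: 0.058
```

```bash
python3 -c "
from h import *
st()"
```

```text
t 3.8 pos [ 0.6271 -0.3391  0.0147] yaw 0.1295 toolz [ 0.    -0.001 -1.   ] F [-0.96  0.56  1.11] M [ 0.007 -0.016  0.024] open 58.0 q [-0.57  0.59  1.3  -0.    1.25  0.87]
```

Call:
{"api": "jog_arm", "payload": {"commands": [[[0,0,0],[0,0,0],1],[[0,0,0],[0,0,0],1],[[0,0,0],[0,0,0],1],[[0,0,0.03],[0,0,0],1],[[0,0,0.08],[0,0,0],1],[[0,0,0.12],[0,0,0],1],[[0,0,0.12],[0,0,0],1],[[0,0,0.12],[0,0,0],1],[[0,0,0.12],[0,0,0],1]]}}

```text
t: 4.92
tool_pos: [0.6259, -0.3385, 0.0845]
orientation: [-3.134, -0.203, 0.004]
force: [-0.2, -1.0, -7.1]
opening: 0.0498
```

```bash
python3 -c "
from h import *
st();plan(.627,-.339,.086,.13,0.5);plan(.627,-.339,.086,.13,-0.5)
c=snap('scene','s1');st()"
```

```text
t 4.92 pos [ 0.6259 -0.3385  0.0845] yaw 0.1295 toolz [-0.002  0.001 -1.   ] F [-0.24 -0.97 -7.11] M [ 0.067  0.044 -0.024] open 49.8 q [-0.57  0.52  1.27 -0.    1.36  0.87]
to [ 0.627 -0.339  0.086  0.13 ] shift [0.0018, -0.0009, 0.0025] turn [-0.0105, 0.0785, 0.0001] mm 2.0 deg 29.0
to [ 0.627 -0.339  0.086  0.13 ] shift [0.0018, -0.0009, 0.0025] turn [0.0101, -0.0793, 0.0] mm 2.0 deg 29.0
t 4.97 pos [ 0.626  -0.3385  0.0846] yaw 0.1295 toolz [-0.002  0.001 -1.   ] F [-0.27 -0.49 -5.52] M [-0.038  0.007 -0.006] open 50.0 q [-0.57  0.52  1.26 -0.    1.36  0.87]
```

Call:
{"api": "jog_arm", "payload": {"commands": [[[0,0,0.02],[-0.003,0.025,0],1],[[0,0,0.02],[-0.007,0.052,0],1],[[0,0,0.02],[-0.0105,0.0785,0],1],[[0,0,0.02],[-0.0105,0.0785,0],1],[[0,0,0.02],[-0.0105,0.0785,0],1],[[0,0,0.02],[-0.0105,0.0785,0],1],[[0,0,0.02],[-0.007,0.052,0],1],[[0,0,0.02],[-0.003,0.025,0],1],[[0,0,0.02],[0,0,0],1],[[0,0,0.02],[0,0,0],1]]}}

```text
t: 6.22
tool_pos: [0.6213, -0.339, 0.0991]
orientation: [-3.135, -0.197, 0.004]
force: [-0.9, -0.2, -6.6]
opening: 0.0496
```

```bash
cat >> h.py <<'E'
def meas(n=10,tag=None,yaw=0):
    Ms=[];Fs=[];J=[]
    for i in range(n):
        c=snap("scene",tag if i==n-1 else None); s=robot.read_state()
        T=R.from_rotvec(s["orientation"]).as_matrix()
        Ms.append(s["wrist_torque"]); Fs.append(s["force"]); J.append(s["joint_torque"])
    Ms=np.array(Ms); ay=np.array([-np.sin(yaw),np.cos(yaw),0])
    print("Mlong %.3f +- %.3f"%((Ms@ay).mean(),(Ms@ay).std()/n**.5),"M",Ms.mean(0).round(3),"F",np.mean(Fs,0).round(2),"J",np.mean(J,0).round(3))
    st()
E
python3 -c "
from h import *
st();meas(10,'s2',.13)"
```

```text
t 6.22 pos [ 0.6213 -0.339   0.0991] yaw 0.1253 toolz [-0.002  0.001 -1.   ] F [-0.92 -0.22 -6.62] M [ 0.03   0.132 -0.003] open 49.6 q [-0.57  0.5   1.27 -0.    1.38  0.87]
Mlong 0.021 +- 0.013 M [ 0.023  0.024 -0.003] F [ 0.53  0.04 -5.26] J [-5.8900e-01 -7.7361e+01 -4.9575e+01  5.6000e-02 -4.3000e-02 -2.4000e-02]
t 6.72 pos [ 0.6268 -0.3382  0.0961] yaw 0.1304 toolz [-0.003  0.001 -1.   ] F [ 0.13 -0.2  -5.33] M [ 0.033  0.039 -0.017] open 49.8 q [-0.57  0.51  1.25 -0.    1.38  0.87]
```

Call:
{"api": "jog_arm", "payload": {"commands": [[[0,0,0],[0.003,-0.025,0],1],[[0,0,0],[0.007,-0.052,0],1],[[0,0,0],[0.0105,-0.0785,0],1],[[0,0,0],[0.0105,-0.0785,0],1],[[0,0,0],[0.0105,-0.0785,0],1],[[0,0,0],[0.0105,-0.0785,0],1]]}}

```text
t: 7.48
tool_pos: [0.629, -0.3391, 0.0984]
orientation: [-3.008, -0.201, -0.761]
force: [-0.8, -0.2, -5.3]
opening: 0.0496
```

```bash
python3 -c "
from h import *
st();snap('scene','s3');plan(.627,-.3385,.097,.13)"
```

```text
t 7.47 pos [ 0.629  -0.3391  0.0984] yaw 0.1333 toolz [ 0.471  0.063 -0.88 ] F [-0.84 -0.16 -5.3 ] M [-0.059  0.62   0.009] open 49.6 q [-0.77  0.21  1.71  0.47  0.95  0.45]
to [ 0.627  -0.3385  0.097   0.13  ] shift [-0.0033, 0.0006, -0.002] turn [-0.0103, 0.0782, -0.0005] mm 2.0 deg 28.0
```

View pics/s3.png

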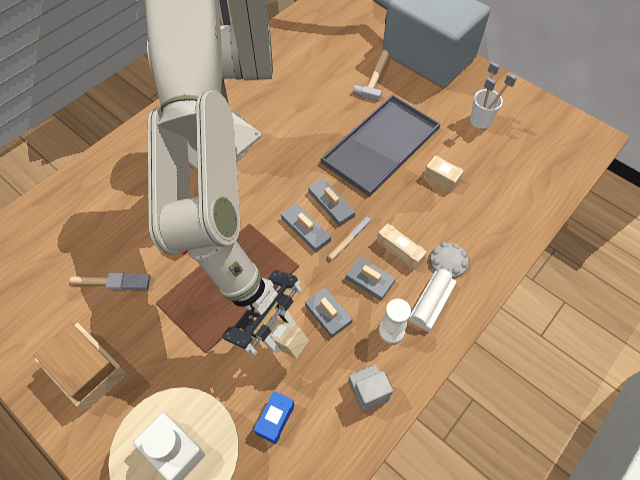

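Call:
{"api": "jog_arm", "payload": {"commands": [[[0,0,0],[-0.003,0.025,0],1],[[0,0,0],[-0.007,0.052,0],1],[[-0.0033,0.0006,-0.002],[-0.0103,0.0782,-0.0005],1],[[-0.0033,0.0006,-0.002],[-0.0103,0.0782,-0.0005],1],[[-0.0033,0.0006,-0.002],[-0.0103,0.0782,-0.0005],1],[[-0.0033,0.0006,-0.002],[-0.0103,0.0782,-0.0005],1]]}}

```text
t: 8.28
tool_pos: [0.6264, -0.3391, 0.0976]
orientation: [3.135, 0.202, 0.003]
force: [-1.0, 0.2, -6.0]
opening: 0.0498
```

```bash
python3 -c "
from h import *
meas(10,'s4',.13)"
```

```text
Mlong -0.019 +- 0.010 M [ 0.016 -0.017 -0.006] F [-0.01 -0.16 -5.49] J [ 6.4000e-02 -7.6545e+01 -5.0414e+01  6.2000e-02 -4.8000e-02 -8.0000e-03]
t 8.78 pos [ 0.6269 -0.3386  0.097 ] yaw 0.1298 toolz [ 0.  0. -1.] F [-0.42 -0.92 -5.1 ] M [ 0.038 -0.025 -0.006] open 49.6 q [-0.57  0.51  1.26  0.    1.38  0.87]
```

Call:
{"api": "jog_arm", "payload": {"commands": [[[0,0,0],[-0.003,0.025,0],1],[[0,0,0],[-0.007,0.052,0],1],[[0,0,0],[-0.0105,0.08,0],1],[[0,0,0],[-0.0105,0.08,0],1],[[0,0,0],[-0.0105,0.08,0],1],[[0,0,0],[-0.0105,0.08,0],1],[[0,0,0],[-0.0105,0.08,0],1],[[0,0,0],[-0.0105,0.08,0],1]]}}

```text
t: 9.78
tool_pos: [0.6271, -0.3392, 0.0995]
orientation: [3.004, 0.194, -0.773]
force: [-0.3, 0.3, -5.7]
opening: 0.0497
```

```bash
python3 -c "
from h import *
st();plan(.627,-.3385,.097,.13)"
```

```text
t 9.78 pos [ 0.6271 -0.3392  0.0995] yaw 0.1282 toolz [-0.479 -0.064 -0.876] F [-0.33  0.26 -5.75] M [ 0.135 -0.646 -0.069] open 49.7 q [-0.43  1.02  0.59 -0.28  1.96  0.96]
to [ 0.627  -0.3385  0.097   0.13  ] shift [-0.0001, 0.0012, -0.0042] turn [0.0106, -0.0795, 0.0002] mm 3.0 deg 29.0
```

Call:
{"api": "jog_arm", "payload": {"commands": [[[0,0,0],[0.003,-0.025,0],1],[[0,0,0],[0.007,-0.052,0],1],[[0,0.001,-0.004],[0.0106,-0.0795,0],1],[[0,0.001,-0.004],[0.0106,-0.0795,0],1],[[0,0.001,-0.004],[0.0106,-0.0795,0],1],[[0,0.001,-0.004],[0.0106,-0.0795,0],1],[[0,0.001,-0.004],[0.0106,-0.0795,0],1]]}}

```text
t: 10.65
tool_pos: [0.629, -0.3387, 0.0975]
orientation: [3.134, 0.204, 0.0]
force: [-0.6, -0.9, -5.5]
opening: 0.0498
```

```bash
python3 -c "
from h import *
meas(14,'s5',.13);plan(.39,-.40,.13,-.03)"
```

```text
Mlong 0.016 +- 0.008 M [ 0.017  0.019 -0.014] F [ 0.14 -0.15 -5.37] J [ 6.3000e-02 -7.6795e+01 -5.0657e+01  6.8000e-02 -5.7000e-02  3.0000e-03]
t 11.35 pos [ 0.627  -0.3387  0.0972] yaw 0.1286 toolz [ 0. -0. -1.] F [-0.86  0.07 -4.87] M [ 0.011  0.016 -0.007] open 49.6 q [-0.57  0.51  1.26  0.    1.38  0.87]
to [ 0.39 -0.4   0.13 -0.03] shift [-0.395, -0.1022, 0.0546] turn [0.0, 0.0, -0.0252] mm 247.0 deg 9.0
```

```bash
python3 -c "
from h import *
meas(12,None,.13);meas(12,None,.13)"
```

```text
Mlong 0.027 +- 0.007 M [0.01  0.029 0.016] F [ 0.25 -0.08 -5.43] J [-3.0000e-03 -7.6757e+01 -5.0506e+01  6.9000e-02 -5.8000e-02  0.0000e+00]
t 11.95 pos [ 0.627  -0.3387  0.0971] yaw 0.1287 toolz [ 0.  0. -1.] F [-0.01  0.24 -5.19] M [0.008 0.009 0.014] open 49.6 q [-0.57  0.51  1.26  0.    1.38  0.87]
Mlong 0.008 +- 0.008 M [ 0.021  0.011 -0.007] F [-0.22 -0.17 -5.24] J [ 0.0000e+00 -7.6754e+01 -5.0506e+01  6.9000e-02 -5.8000e-02 -0.0000e+00]
t 12.55 pos [ 0.6271 -0.3386  0.0971] yaw 0.1287 toolz [ 0.  0. -1.] F [ 0.05 -0.51 -4.91] M [ 0.021 -0.006 -0.009] open 49.4 q [-0.57  0.51  1.26  0.    1.38  0.87]
```

Joint 5 torque is the cleaner signal: it changed only 0.01 N m between the two ends, where a loose piece would give 0.13. Case C is firm, so it goes to the board.

Call:
{"api": "jog_arm", "payload": {"commands": [[[-0.02,-0.005,0.04],[0,0,0],1],[[-0.08,-0.02,0.0546],[0,0,-0.006],1],[[-0.16,-0.042,0.0546],[0,0,-0.012],1],[[-0.24,-0.063,0.0546],[0,0,-0.018],1],[[-0.31,-0.083,0.0546],[0,0,-0.0252],1],[[-0.37,-0.1,0.05],[0,0,-0.0252],1],[[-0.395,-0.107,0.03],[0,0,-0.0252],1],[[-0.395,-0.107,-0.02],[0,0,-0.0252],1],[[-0.395,-0.107,-0.06],[0,0,-0.0252],1],[[-0.395,-0.107,-0.08],[0,0,-0.0252],1]]}}

```text
t: 13.8
tool_pos: [0.3897, -0.4017, 0.0471]
orientation: [-3.139, 0.046, 0.002]
force: [-0.8, 0.1, -5.8]
opening: 0.0493
```

```bash
python3 -c "
from h import *
st();snap('scene','s6');plan(.39,-.403,.023,-.03)"
```

```text
t 13.8 pos [ 0.3897 -0.4017  0.0471] yaw -0.0294 toolz [-0.001  0.002 -1.   ] F [-0.76  0.14 -5.78] M [ 0.037  0.008 -0.038] open 49.3 q [-0.89  0.18  1.76  0.    1.2   0.71]
to [ 0.39  -0.403  0.023 -0.03 ] shift [0.0011, -0.0028, -0.0384] turn [-0.0005, -0.0003, -0.0001] mm 23.0 deg 0.0
```

View pics/s6.png

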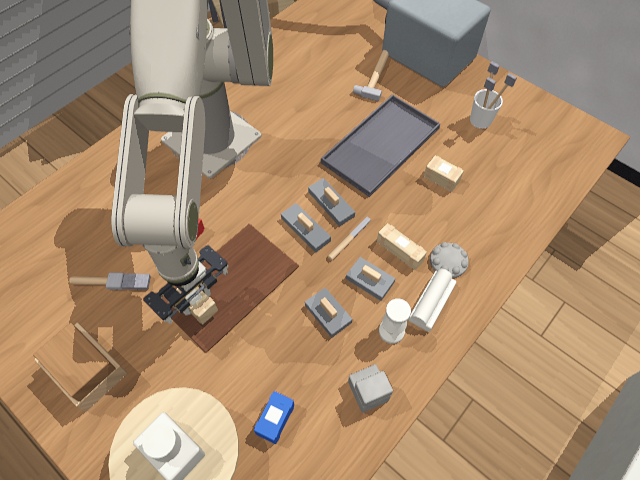

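Case C is held level over the board at (203,307). Lowering it.

Call:
{"api": "jog_arm", "payload": {"commands": [[[0.001,-0.003,-0.025],[0,0,0],1],[[0.001,-0.003,-0.0384],[0,0,0],1],[[0.001,-0.003,-0.0384],[0,0,0],1],[[0.001,-0.003,-0.04],[0,0,0],1],[[0.001,-0.003,-0.04],[0,0,0],1]]}}

```text
t: 14.48
tool_pos: [0.3902, -0.4034, 0.0223]
orientation: [-3.139, 0.046, 0.003]
force: [1.1, 0.8, -5.2]
opening: 0.0496
```

Call:
{"api": "jog_arm", "payload": {"commands": [[[0,0,-0.002],[0,0,0],1],[[0,0,-0.002],[0,0,0],1],[[0,0,-0.002],[0,0,0],-0.2],[[0,0,-0.002],[0,0,0],-0.6],[[0,0,-0.002],[0,0,0],-0.6],[[0,0,0.02],[0,0,0],-0.6],[[0,0,0.1],[0,0,0],-0.6],[[0,0,0.19],[0,0,0],-0.6],[[0,0,0.24],[0,0,0],-0.6],[[0,0,0.24],[0,0,0],-0.6]]}}

```text
t: 15.72
tool_pos: [0.3918, -0.4053, 0.1709]
orientation: [3.138, -0.046, 0.005]
force: [0.1, -0.2, -0.5]
opening: 0.0741
```

```bash
python3 -c "
from h import *
st();c=snap('wrist','w2');d=snap('top','t2')
for n,x,y,yw in [('vs',.6353,-.1994,-.196),('vs',.655,-.058,.094)]: print(np.round(gcfit(d,n,x,y,yw),4))
"
```

```text
t 15.72 pos [ 0.3918 -0.4053  0.1709] yaw -0.0293 toolz [ 0.003 -0.003 -1.   ] F [ 0.11 -0.23 -0.49] M [ 0.026 -0.002  0.048] open 74.1 q [-0.89  0.05  1.66  0.    1.43  0.71]
[ 0.6353 -0.1994 -0.1959  0.9708]
[ 0.6549 -0.058   0.0915  0.9586]
```

View pics/w2.png

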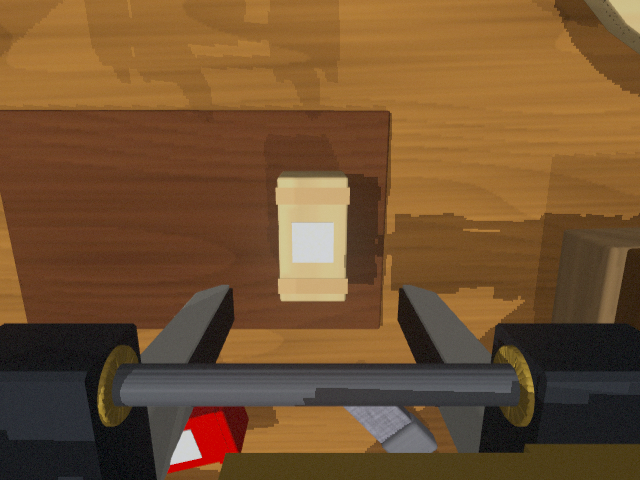

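View pics/t2.png

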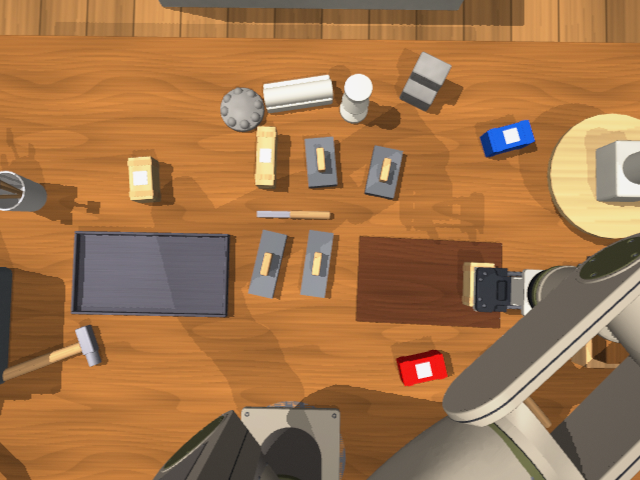

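```bash
python3 -c "
from h import *
c=snap('wrist')
for thr in(185,170): print(topfit(c,'ts',(313,243),.008,thr=thr,sat=150))
h=cv2.cvtColor(c['img'],cv2.COLOR_RGB2HSV);print(h[210,300],h[280,300],h[180,300],h[295,300])
r=topfit(c,'ts',(313,243),.008);draw(c,[('ts',*r[:3],.008)],'pics/f4.png',(200,120,440,340))
plan(.6353,-.1994,.15,-.196)
"
```

```text
(np.float64(0.3900500839494086), np.float64(-0.40419831625213365), np.float64(-0.036713019264176784), np.float64(0.9260967440838961))
(np.float64(0.39026386305420574), np.float64(-0.4042340247648785), np.float64(-0.020957562063915434), np.float64(0.9362926428277847))
[ 21  89 209] [ 19 104 208] [ 21  91 213] [ 21  85 213]
to [ 0.6353 -0.1994  0.15   -0.196 ] shift [0.4094, 0.339, -0.0252] turn [-0.0006, -0.0004, -0.0265] mm 319.0 deg 10.0
```

View pics/f4.png

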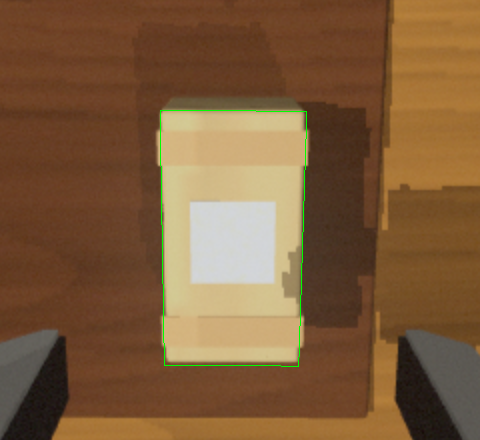

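Call:
{"api": "jog_arm", "payload": {"commands": [[[0.03,0.03,0],[0,0,-0.002],-0.6],[[0.1,0.085,-0.01],[0,0,-0.007],-0.6],[[0.18,0.15,-0.015],[0,0,-0.013],-0.6],[[0.26,0.215,-0.02],[0,0,-0.018],-0.6],[[0.33,0.275,-0.025],[0,0,-0.0265],-0.6],[[0.365,0.335,-0.025],[0,0,-0.0265],-0.6],[[0.369,0.339,-0.025],[0,0,-0.0265],-0.6],[[0.369,0.339,-0.025],[0,0,-0.0265],-0.6],[[0.369,0.339,-0.025],[0,0,-0.0265],-0.6]]}}

```text
t: 17.0
tool_pos: [0.6101, -0.2004, 0.1495]
orientation: [-3.122, 0.309, 0.006]
force: [0.1, -0.4, 0.4]
opening: 0.0742
```

```bash
python3 -c "
from h import *
st();c=snap('wrist','w3')
r=gcfit(c,'vs',.6353,-.1994,-.196);print(np.round(r,4));draw(c,[('vs',*r[:3],0)],'pics/f5.png',(180,60,460,340))
"
```

```text
t 17.0 pos [ 0.6101 -0.2004  0.1495] yaw -0.1971 toolz [-0.003  0.004 -1.   ] F [ 0.08 -0.37  0.44] M [ 0.007  0.03  -0.019] open 74.2 q [-0.4   0.29  1.44  0.    1.42  1.37]
[ 0.6362 -0.1993 -0.191   0.9916]
```

View pics/f5.png

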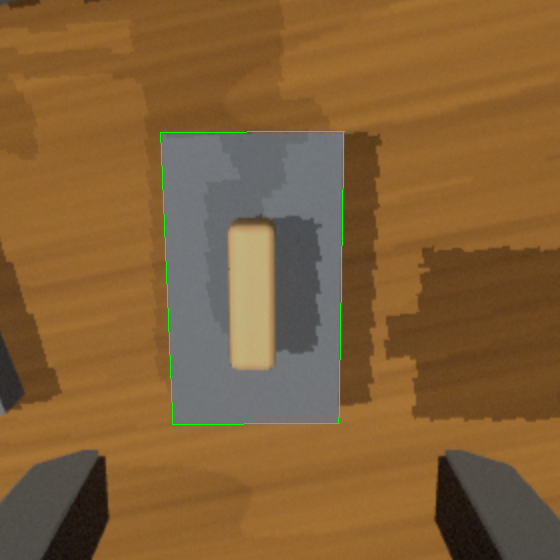

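Excellent fit; the cover is at (0.6362, -0.1993).

```bash
python3 -c "
from h import *
plan(.636,-.1993,.030,-.193)
"
```

```text
to [ 0.636  -0.1993  0.03   -0.193 ] shift [0.0429, 0.0021, -0.1996] turn [-0.0007, -0.0004, 0.0007] mm 123.0 deg 0.0
```

Call:
{"api": "jog_arm", "payload": {"commands": [[[0.043,0.002,-0.03],[0,0,0],-0.3],[[0.043,0.002,-0.1],[0,0,0],-0.3],[[0.043,0.002,-0.16],[0,0,0],-0.2],[[0.043,0.002,-0.19],[-0.0007,-0.0004,0.0007],-0.2],[[0.043,0.002,-0.1996],[-0.0007,-0.0004,0.0007],0],[[0.043,0.002,-0.1996],[-0.0007,-0.0004,0.0007],1],[[0.043,0.002,-0.1996],[-0.0007,-0.0004,0.0007],1],[[0.043,0.002,-0.1996],[-0.0007,-0.0004,0.0007],1],[[0.043,0.002,-0.1996],[-0.0007,-0.0004,0.0007],1],[[0.043,0.002,-0.1996],[-0.0007,-0.0004,0.0007],1]], "newtons": 40}}

```text
t: 18.3
tool_pos: [0.6367, -0.1995, 0.0311]
orientation: [3.126, -0.303, 0.002]
force: [-1.1, -0.2, 5.8]
opening: 0.0153
```

```bash
python3 -c "
from h import *
st()
"
```

```text
t 18.3 pos [ 0.6367 -0.1995  0.0311] yaw -0.193 toolz [ 0.001 -0.001 -1.   ] F [-1.11 -0.19  5.77] M [ 0.182  0.06  -0.001] open 15.3 q [-0.38  0.46  1.45 -0.    1.23  1.38]
```

Call:
{"api": "jog_arm", "payload": {"commands": [[[0,0,0.01],[0,0,0],1],[[0,0,0.06],[0,0,0],1],[[0,0,0.13],[0,0,0],1],[[0,0,0.18],[0,0,0],1],[[0,0,0.19],[0,0,0],1],[[0,0,0.19],[0,0,0],1]]}}

```text
t: 19.05
tool_pos: [0.6365, -0.1995, 0.1443]
orientation: [3.127, -0.303, 0.001]
force: [0.6, -0.3, -0.4]
opening: 0.0157
```

```bash
python3 -c "
from h import *
st();plan(.390,-.4037,.14,-.029)
"
```

```text
t 19.05 pos [ 0.6365 -0.1995  0.1443] yaw -0.193 toolz [ 0.001 -0.001 -1.   ] F [ 0.62 -0.35 -0.43] M [ 0.042  0.056 -0.071] open 15.7 q [-0.38  0.35  1.37 -0.    1.42  1.38]
to [ 0.39   -0.4037  0.14   -0.029 ] shift [-0.4108, -0.3404, -0.0072] turn [0.0001, 0.0001, 0.0261] mm 320.0 deg 9.0
```

Call:
{"api": "jog_arm", "payload": {"commands": [[[-0.03,-0.025,0],[0,0,0.002],1],[[-0.1,-0.083,0],[0,0,0.007],1],[[-0.175,-0.145,0],[0,0,0.012],1],[[-0.25,-0.207,-0.003],[0,0,0.018],1],[[-0.325,-0.27,-0.007],[0,0,0.023],1],[[-0.385,-0.319,-0.007],[0,0,0.0261],1],[[-0.4108,-0.3404,-0.0072],[0,0,0.0261],1],[[-0.4108,-0.3404,-0.0072],[0,0,0.0261],1],[[-0.4108,-0.3404,-0.0072],[0,0,0.0261],1]]}}

```text
t: 20.18
tool_pos: [0.3907, -0.4026, 0.1393]
orientation: [-3.14, 0.045, -0.001]
force: [0.8, -0.6, -0.4]
opening: 0.0156
```

```bash
python3 -c "
from h import *
st();plan(.390,-.4037,.086,-.029);snap('wrist','w4');snap('scene','s7')
"
```

```text
t 20.18 pos [ 0.3907 -0.4026  0.1393] yaw -0.0285 toolz [ 0.001  0.001 -1.   ] F [ 0.83 -0.6  -0.39] M [-0.     0.026 -0.002] open 15.6 q [-0.89  0.08  1.69  0.    1.37  0.71]
to [ 0.39   -0.4037  0.086  -0.029 ] shift [-0.0011, -0.0018, -0.0888] turn [-0.0002, 0.0001, -0.0001] mm 53.0 deg 0.0
```

View pics/w4.png

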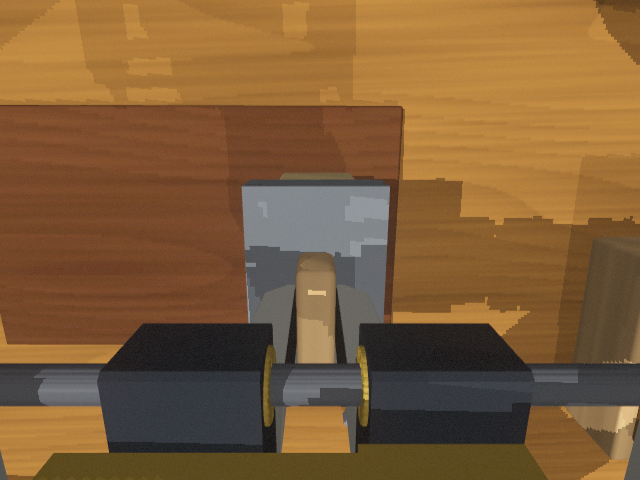

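View pics/s7.png

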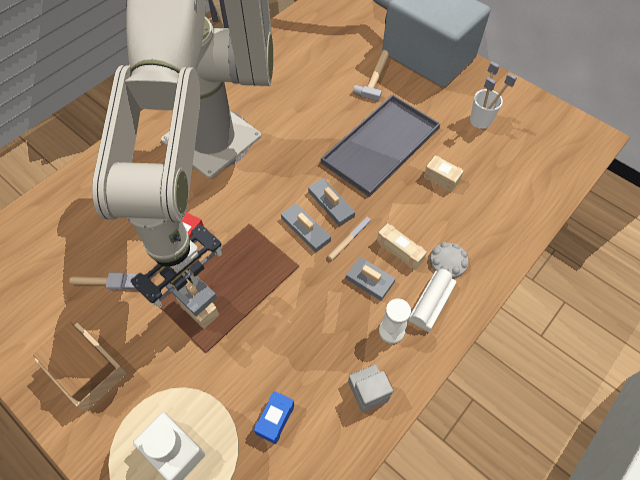

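Call:
{"api": "jog_arm", "payload": {"commands": [[[-0.001,-0.002,-0.03],[0,0,0],1],[[-0.001,-0.002,-0.07],[0,0,0],1],[[-0.001,-0.002,-0.088],[0,0,0],1],[[-0.001,-0.002,-0.1],[0,0,0],1],[[-0.001,-0.002,-0.11],[0,0,0],1],[[-0.001,-0.002,-0.117],[0,0,0],1],[[-0.001,-0.002,-0.12],[0,0,0],1],[[-0.001,-0.002,-0.121],[0,0,0],1],[[-0.001,-0.002,-0.121],[0,0,0],1]]}}

```text
t: 21.4
tool_pos: [0.3905, -0.404, 0.0673]
orientation: [3.141, -0.043, 0.001]
force: [-0.3, -0.2, -0.6]
opening: 0.0154
```

```bash
python3 -c "
from h import *
st()
"
```

```text
t 21.4 pos [ 0.3905 -0.404   0.0673] yaw -0.0274 toolz [ 0.001 -0.    -1.   ] F [-0.34 -0.19 -0.63] M [0.014 0.07  0.037] open 15.4 q [-0.89  0.15  1.75  0.    1.24  0.7 ]
```

Call:
{"api": "jog_arm", "payload": {"commands": [[[0,0,-0.003],[0,0,0],1],[[0,0,-0.004],[0,0,0],1],[[0,0,-0.004],[0,0,0],1]]}}

```text
t: 21.78
tool_pos: [0.3907, -0.4042, 0.0671]
orientation: [3.141, -0.043, 0.002]
force: [-6.1, 7.0, 15.2]
opening: 0.0156
```

Call:
{"api": "jog_arm", "payload": {"commands": [[[0,0,0.002],[0,0,0],0.4],[[0,0,0.002],[0,0,0],0.3],[[0,0,0.002],[0,0,0],0.2],[[0,0,0.01],[0,0,0],0.2],[[0,0,0.06],[0,0,0],0],[[0,0,0.13],[0,0,0],-0.4],[[0,0,0.18],[0,0,0],-0.6],[[0,0,0.18],[0,0,0],-0.6]]}}

```text
t: 22.78
tool_pos: [0.392, -0.4059, 0.1786]
orientation: [3.136, -0.043, 0.008]
force: [1.4, 0.4, 0.1]
opening: 0.071
```

```bash
python3 -c "
from h import *
st();c=snap('wrist','w5');d=snap('scene','s8');r=gcfit(c,'vs',.3905,-.404,-.028,.036);print(np.round(r,4));draw(c,[('vs',*r[:3],.036)],'pics/f6.png',(180,60,460,340))
cv2.imwrite('pics/s8c.png',cv2.resize(d['img'][230:380,130:330,::-1],None,fx=3,fy=3))
plan(.63,.063,.17,-.012)
"
```

```text
t 22.77 pos [ 0.392  -0.4059  0.1786] yaw -0.0274 toolz [ 0.005 -0.005 -1.   ] F [1.35 0.45 0.09] M [ 0.015 -0.    -0.041] open 71.0 q [-0.89  0.05  1.65  0.    1.44  0.7 ]
[ 0.3882 -0.4051 -0.0273  0.9751]
to [ 0.63   0.063  0.17  -0.012] shift [0.399, 0.7786, -0.0078] turn [0.0001, 0.0002, 0.0024] mm 525.0 deg 1.0
```

View pics/f6.png

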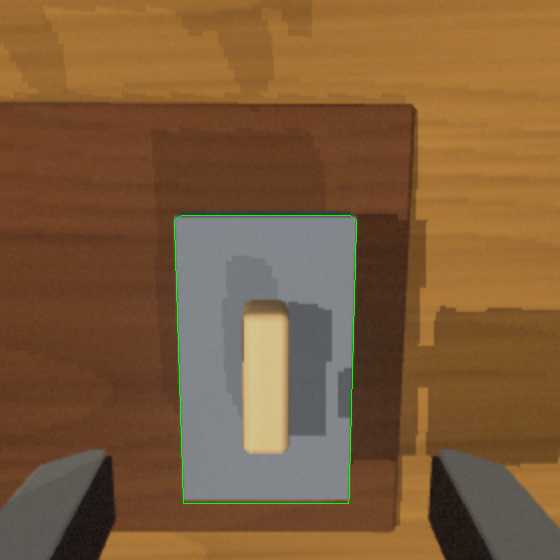

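View pics/s8c.png

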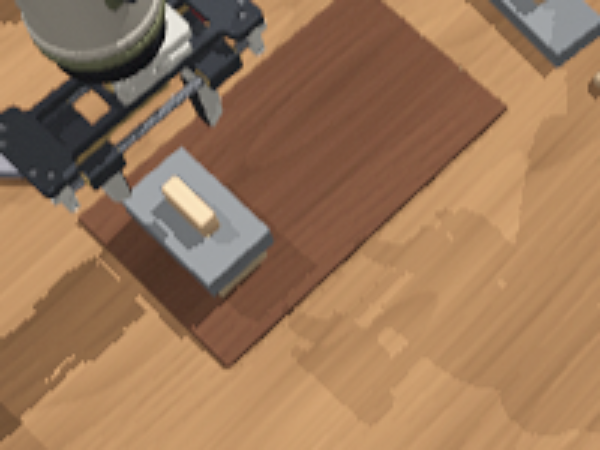

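The cover sits level on case C. Next is the long case B.

Call:
{"api": "jog_arm", "payload": {"commands": [[[0.03,0.05,0],[0,0,0],-0.6],[[0.07,0.13,0],[0,0,0],-0.6],[[0.11,0.22,-0.005],[0,0,0.0024],-0.6],[[0.155,0.305,-0.0078],[0,0,0.0024],-0.6],[[0.2,0.39,-0.0078],[0,0,0.0024],-0.6],[[0.245,0.475,-0.0078],[0,0,0.0024],-0.6],[[0.29,0.56,-0.0078],[0,0,0.0024],-0.6],[[0.335,0.645,-0.0078],[0,0,0.0024],-0.6],[[0.375,0.73,-0.0078],[0,0,0.0024],-0.6],[[0.399,0.7786,-0.0078],[0,0,0.0024],-0.6]], "newtons": 55}}

```text
t: 24.12
tool_pos: [0.6293, 0.0658, 0.1672]
orientation: [3.141, -0.016, -0.004]
force: [0.5, -0.5, -0.5]
opening: 0.0746
```

Call:
{"api": "jog_arm", "payload": {"commands": [[[0,0,0],[0,0,0],-0.6],[[0,0,0],[0,0,0],-0.6],[[0,0,0],[0,0,0],-0.6]]}}

```text
t: 24.5
tool_pos: [0.6287, 0.0645, 0.1665]
orientation: [3.141, -0.018, -0.006]
force: [0.2, -0.3, -0.2]
opening: 0.0748
```

```bash
python3 -c "
from h import *
st();c=snap('wrist','w6');u=proj(c,[[.6614,.063,.05]])[0];print(u);r=topfit(c,'tl',u);print(np.round(r,4));draw(c,[('tl',*r[:3],0)],'pics/f7.png',(180,60,460,340))
plan(r[0],r[1],.014,r[2])
"
```

```text
t 24.5 pos [0.6287 0.0645 0.1665] yaw -0.0117 toolz [-0.004 -0.    -1.   ] F [ 0.15 -0.27 -0.16] M [-0.014  0.035  0.002] open 74.8 q [ 0.02  0.25  1.45 -0.    1.45  1.6 ]
[315.68953074 193.54729098]
[0.6155 0.0574 0.2097 0.1526]
to [0.6155 0.0574 0.014  0.2097] shift [-0.0224, -0.0119, -0.2549] turn [0.0001, -0.0005, 0.0353] mm 154.0 deg 13.0
```

View pics/f7.png

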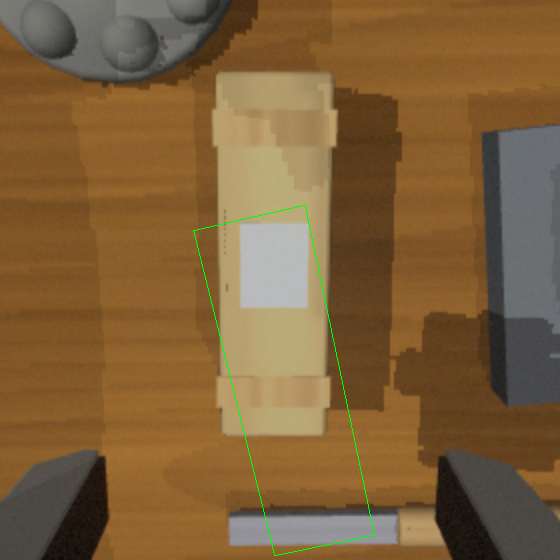

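Label centre at about (317,192.5), predicted (315.7,193.5), so the top-camera pose holds; the green outline here was a bad segmentation.

```bash
python3 -c "
from h import *
plan(.6616,.0622,.014,-.012)
"
```

```text
to [ 0.6616  0.0622  0.014  -0.012 ] shift [0.0545, -0.0039, -0.2549] turn [0.0, -0.0005, -0.0] mm 156.0 deg 0.0
```

Call:
{"api": "jog_arm", "payload": {"commands": [[[0.0545,-0.004,-0.03],[0,0,0],-0.6],[[0.0545,-0.004,-0.1],[0,0,0],-0.6],[[0.0545,-0.004,-0.18],[0,0,0],-0.6],[[0.0545,-0.004,-0.235],[0,-0.0005,0],-0.6],[[0.0545,-0.004,-0.2549],[0,-0.0005,0],-0.6],[[0.0545,-0.004,-0.2549],[0,-0.0005,0],-0.6],[[0.0545,-0.004,-0.2549],[0,-0.0005,0],1],[[0.0545,-0.004,-0.2549],[0,-0.0005,0],1],[[0.0545,-0.004,-0.2549],[0,-0.0005,0],1],[[0.0545,-0.004,-0.2549],[0,-0.0005,0],1]], "newtons": 55}}

```text
t: 25.8
tool_pos: [0.662, 0.0625, 0.0146]
orientation: [-3.141, 0.018, -0.002]
force: [0.3, -1.8, 3.5]
opening: 0.0398
```

Call:
{"api": "jog_arm", "payload": {"commands": [[[0,0,0],[0,0,0],1],[[0,0,0],[0,0,0],1],[[0,0,0],[0,0,0],1],[[0,0,0.03],[0,0,0],1],[[0,0,0.08],[0,0,0],1],[[0,0,0.13],[0,0,0],1],[[0,0,0.16],[0,0,0],1],[[0,0,0.16],[0,0,0],1],[[0,0,0.16],[0,0,0],1]]}}

```text
t: 26.92
tool_pos: [0.661, 0.0625, 0.1091]
orientation: [-3.141, 0.018, 0.002]
force: [1.0, 0.4, -5.4]
opening: 0.0398
```

```bash
python3 -c "
from h import *
meas(6,'s9',-.012)
"
```

```text
Mlong 0.028 +- 0.006 M [ 0.018  0.028 -0.02 ] F [-0.09  0.34 -5.12] J [ 1.0000e-03 -7.0258e+01 -5.0497e+01  1.4000e-02 -8.3000e-02  0.0000e+00]
t 27.23 pos [0.6615 0.0625 0.1096] yaw -0.0117 toolz [-0.  0. -1.] F [ 0.29  0.69 -4.81] M [ 0.032  0.007 -0.047] open 39.9 q [0.02 0.37 1.41 0.   1.36 1.6 ]
```

View pics/s9.png

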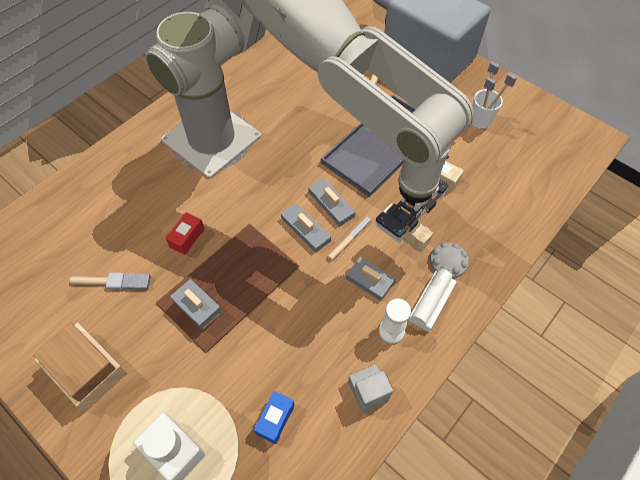

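Call:
{"api": "jog_arm", "payload": {"commands": [[[0,0,0],[0,0.025,0],1],[[0,0,0],[0,0.052,0],1],[[0,0,0],[0,0.08,0],1],[[0,0,0],[0,0.08,0],1],[[0,0,0],[0,0.08,0],1],[[0,0,0],[0,0.08,0],1],[[0,0,0],[0,0.08,0],1]]}}

```text
t: 28.1
tool_pos: [0.6623, 0.0627, 0.1133]
orientation: [3.042, -0.018, -0.772]
force: [1.0, 0.2, -4.5]
opening: 0.0397
```

```bash
python3 -c "
from h import *
st();plan(.6615,.0625,.11,-.012)
"
```

```text
t 28.1 pos [0.6623 0.0627 0.1133] yaw -0.0131 toolz [-0.477  0.    -0.879] F [ 1.01  0.23 -4.54] M [-0.004 -0.617 -0.015] open 39.7 q [0.01 0.92 0.71 0.01 2.01 1.6 ]
to [ 0.6615  0.0625  0.11   -0.012 ] shift [-0.0013, -0.0003, -0.0056] turn [-0.0, -0.0791, -0.0001] mm 3.0 deg 28.0
```

Call:
{"api": "jog_arm", "payload": {"commands": [[[0,0,0],[0,-0.025,0],1],[[0,0,0],[0,-0.052,0],1],[[-0.0013,0,-0.0056],[0,-0.0791,0],1],[[-0.0013,0,-0.0056],[0,-0.0791,0],1],[[-0.0013,0,-0.0056],[0,-0.0791,0],1],[[-0.0013,0,-0.0056],[0,-0.0791,0],1],[[-0.0013,0,-0.0056],[0,-0.0791,0],1],[[-0.0013,0,-0.0056],[0,-0.0791,0],1]]}}

```text
t: 29.1
tool_pos: [0.6623, 0.0626, 0.1098]
orientation: [-3.141, 0.018, 0.001]
force: [-0.3, 0.4, -5.6]
opening: 0.0399
```

```bash
python3 -c "
from h import *
meas(8,None,-.012)
"
```

```text
Mlong 0.006 +- 0.008 M [ 0.025  0.006 -0.007] F [ 0.17  0.07 -5.29] J [-1.8000e-02 -6.9793e+01 -5.0349e+01  1.3000e-02 -7.2000e-02  0.0000e+00]
t 29.5 pos [0.6615 0.0627 0.11  ] yaw -0.0115 toolz [-0.  0. -1.] F [-0.18  0.74 -5.71] M [0.006 0.026 0.004] open 39.6 q [0.02 0.37 1.41 0.   1.36 1.6 ]
```

Call:
{"api": "jog_arm", "payload": {"commands": [[[0,0,0],[0,-0.025,0],1],[[0,0,0],[0,-0.052,0],1],[[0,0,0],[0,-0.08,0],1],[[0,0,0],[0,-0.08,0],1],[[0,0,0],[0,-0.08,0],1],[[0,0,0],[0,-0.08,0],1],[[0,0,0],[0,-0.08,0],1]]}}

```text
t: 30.38
tool_pos: [0.6637, 0.0626, 0.1121]
orientation: [-3.039, 0.018, -0.783]
force: [0.7, 0.1, -5.7]
opening: 0.0392
```

```bash
python3 -c "
from h import *
st();plan(.6615,.0625,.11,-.012)
"
```

```text
t 30.38 pos [0.6637 0.0626 0.1121] yaw -0.0134 toolz [ 0.483  0.    -0.875] F [ 0.69  0.1  -5.73] M [-0.026  0.714  0.033] open 39.2 q [ 0.02 -0.05  1.96 -0.02  0.72  1.62]
to [ 0.6615  0.0625  0.11   -0.012 ] shift [-0.0037, -0.0001, -0.0035] turn [-0.0, 0.0803, -0.0] mm 3.0 deg 29.0
```

Call:
{"api": "jog_arm", "payload": {"commands": [[[0,0,0],[0,0.025,0],1],[[0,0,0],[0,0.052,0],1],[[-0.0037,0,-0.0035],[0,0.0803,0],1],[[-0.0037,0,-0.0035],[0,0.0803,0],1],[[-0.0037,0,-0.0035],[0,0.0803,0],1],[[-0.0037,0,-0.0035],[0,0.0803,0],1],[[-0.0037,0,-0.0035],[0,0.0803,0],1],[[-0.0037,0,-0.0035],[0,0.0803,0],1]]}}

```text
t: 31.38
tool_pos: [0.6614, 0.0627, 0.1112]
orientation: [-3.141, 0.018, -0.003]
force: [-0.3, -0.1, -5.0]
opening: 0.0397
```

```bash
python3 -c "
from h import *
meas(8,None,-.012)
"
```

```text
Mlong 0.005 +- 0.009 M [ 0.042  0.004 -0.008] F [-0.03 -0.08 -5.47] J [ 1.8000e-02 -6.9950e+01 -5.0224e+01  1.4000e-02 -8.5000e-02  0.0000e+00]
t 31.77 pos [0.6615 0.0626 0.1099] yaw -0.0117 toolz [-0.  0. -1.] F [ 0.03  0.23 -5.68] M [ 0.054  0.002 -0.008] open 39.9 q [0.02 0.37 1.41 0.   1.36 1.6 ]
```

Readings are 0.006 vs 0.005 N m for the two ends, so B is firm and goes to the board.

```bash
python3 -c "
from h import *
plan(.392,-.295,.15,-.03)
"
```

```text
to [ 0.392 -0.295  0.15  -0.03 ] shift [-0.4491, -0.596, 0.0668] turn [-0.0, -0.0, -0.0029] mm 450.0 deg 1.0
```

Call:
{"api": "jog_arm", "payload": {"commands": [[[-0.01,-0.015,0.04],[0,0,0],1],[[-0.05,-0.065,0.0668],[0,0,0],1],[[-0.1,-0.13,0.0668],[0,0,-0.001],1],[[-0.155,-0.205,0.0668],[0,0,-0.002],1],[[-0.21,-0.28,0.0668],[0,0,-0.0029],1],[[-0.265,-0.355,0.0668],[0,0,-0.0029],1],[[-0.32,-0.425,0.0668],[0,0,-0.0029],1],[[-0.375,-0.5,0.0668],[0,0,-0.0029],1],[[-0.425,-0.565,0.0668],[0,0,-0.0029],1],[[-0.4491,-0.596,0.0668],[0,0,-0.0029],1]]}}

```text
t: 33.02
tool_pos: [0.3904, -0.2977, 0.1523]
orientation: [3.139, -0.051, 0.002]
force: [0.7, -0.0, -5.0]
opening: 0.0396
```

Call:
{"api": "jog_arm", "payload": {"commands": [[[0,0,0],[0,0,0],1],[[0,0,0],[0,0,0],1]]}}

```text
t: 33.28
tool_pos: [0.3908, -0.298, 0.1537]
orientation: [3.138, -0.052, 0.005]
force: [0.2, 0.2, -5.0]
opening: 0.0397
```

```bash
python3 -c "
from h import *
st();plan(.392,-.295,.023,-.03);snap('wrist','w7')
"
```

```text
t 33.27 pos [ 0.3908 -0.298   0.1537] yaw -0.0332 toolz [ 0.003 -0.004 -1.   ] F [ 0.24  0.16 -5.02] M [ 0.075 -0.033 -0.009] open 39.7 q [-0.76 -0.13  1.87 -0.    1.4   0.85]
to [ 0.392 -0.295  0.023 -0.03 ] shift [0.002, 0.005, -0.2179] turn [0.0006, 0.0005, 0.0005] mm 131.0 deg 0.0
```

View pics/w7.png

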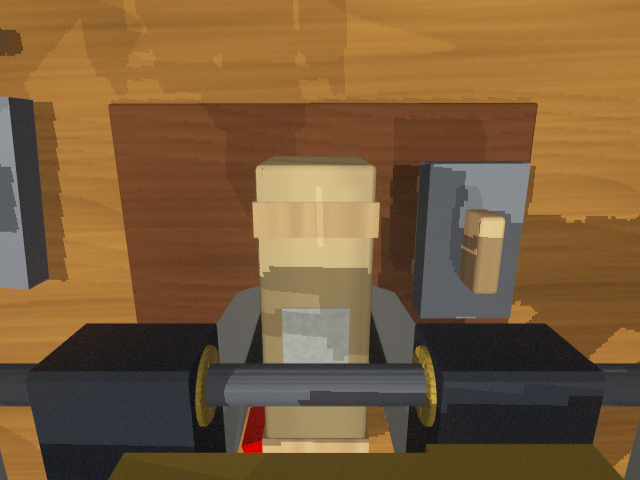

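Call:
{"api": "jog_arm", "payload": {"commands": [[[0.002,0.005,-0.03],[0.0006,0.0005,0.0005],1],[[0.002,0.005,-0.09],[0.0006,0.0005,0.0005],1],[[0.002,0.005,-0.15],[0.0006,0.0005,0.0005],1],[[0.002,0.005,-0.19],[0.0006,0.0005,0.0005],1],[[0.002,0.005,-0.21],[0.0006,0.0005,0.0005],1],[[0.002,0.005,-0.2179],[0.0006,0.0005,0.0005],1],[[0.002,0.005,-0.2179],[0.0006,0.0005,0.0005],1],[[0.002,0.005,-0.2179],[0.0006,0.0005,0.0005],1]]}}

```text
t: 34.33
tool_pos: [0.3929, -0.2949, 0.0232]
orientation: [3.141, -0.045, 0.001]
force: [0.2, 0.5, -5.8]
opening: 0.0392
```

```bash
python3 -c "
from h import *
st()
"
```

```text
t 34.33 pos [ 0.3929 -0.2949  0.0232] yaw -0.0288 toolz [ 0.001 -0.001 -1.   ] F [ 0.23  0.46 -5.79] M [ 0.025 -0.022  0.053] open 39.2 q [-0.75  0.03  1.97  0.    1.14  0.85]
```

Call:
{"api": "jog_arm", "payload": {"commands": [[[0,0,-0.002],[0,0,0],1],[[0,0,-0.002],[0,0,0],1],[[0,0,-0.002],[0,0,0],0],[[0,0,-0.002],[0,0,0],-0.4],[[0,0,-0.002],[0,0,0],-0.4],[[0,0,0.02],[0,0,0],-0.4],[[0,0,0.1],[0,0,0],-0.5],[[0,0,0.19],[0,0,0],-0.6],[[0,0,0.25],[0,0,0],-0.6],[[0,0,0.25],[0,0,0],-0.6]]}}

```text
t: 35.58
tool_pos: [0.3949, -0.2967, 0.1783]
orientation: [3.135, -0.045, 0.011]
force: [-0.6, -0.0, 0.5]
opening: 0.0742
```

```bash
python3 -c "
from h import *
st();c=snap('wrist','w8');u=proj(c,[[.3925,-.295,.058]])[0];print(u);r=topfit(c,'tl',u,.008,thr=170,sat=150);print(np.round(r,4));draw(c,[('tl',*r[:3],.008),('tl',.3928,-.295,-.029,.008)],'pics/f8.png',(180,60,460,340))
d=snap('top','t3')
for n,x,y,yw in [('vl',.4287,-.0529,-.124),('vl',.4267,.0571,-.2095)]:
  r=gcfit(d,n,x,y,yw); print(np.round(r,4))
plan(.40,-.053,.15,-.124)
"
```

```text
t 35.58 pos [ 0.3949 -0.2967  0.1783] yaw -0.0288 toolz [ 0.007 -0.006 -1.   ] F [-0.61 -0.02  0.49] M [ 0.093 -0.021  0.053] open 74.2 q [-0.75 -0.15  1.84  0.    1.44  0.85]
[311.01365211 241.70714147]
[ 0.3929 -0.2959 -0.0292  0.9445]
[ 0.4287 -0.0529 -0.1241  0.9731]
[ 0.4266  0.0571 -0.2101  0.9696]
to [ 0.4   -0.053  0.15  -0.124] shift [0.0115, 0.4034, -0.0398] turn [0.0002, 0.0003, -0.0152] mm 243.0 deg 5.0
```

View pics/f8.png

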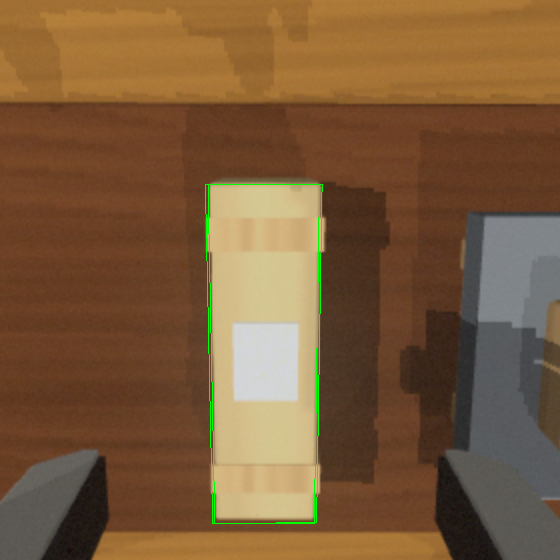

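View pics/t3.png

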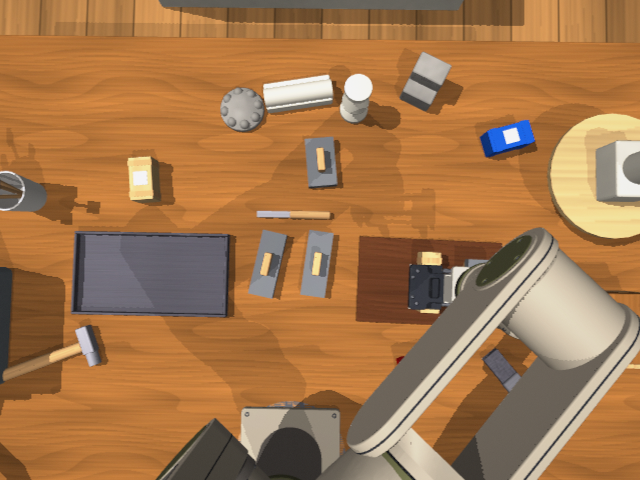

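Call:
{"api": "jog_arm", "payload": {"commands": [[[0,0.04,-0.005],[0,0,-0.002],-0.6],[[0.003,0.12,-0.015],[0,0,-0.005],-0.6],[[0.006,0.21,-0.025],[0,0,-0.008],-0.6],[[0.009,0.3,-0.035],[0,0,-0.012],-0.6],[[0.0115,0.37,-0.0398],[0,0,-0.0152],-0.6],[[0.0115,0.4034,-0.0398],[0,0,-0.0152],-0.6],[[0.0115,0.4034,-0.0398],[0,0,-0.0152],-0.6],[[0.0115,0.4034,-0.0398],[0,0,-0.0152],-0.6]]}}

```text
t: 36.67
tool_pos: [0.3995, -0.0534, 0.1492]
orientation: [3.134, -0.195, 0.001]
force: [0.5, -0.3, -0.1]
opening: 0.0748
```

```bash
python3 -c "
from h import *
st();c=snap('wrist','w9')
r=gcfit(c,'vl',.4287,-.0529,-.124);print(np.round(r,4));draw(c,[('vl',*r[:3],0)],'pics/f9.png',(180,60,460,340))
plan(r[0],r[1],.031,r[2])
"
```

```text
t 36.67 pos [ 0.3995 -0.0534  0.1492] yaw -0.1242 toolz [ 0.    -0.002 -1.   ] F [ 0.5  -0.28 -0.14] M [ 0.069 -0.003 -0.072] open 74.8 q [-0.26 -0.39  2.09 -0.    1.44  1.44]
[ 0.4289 -0.0534 -0.1245  0.9932]
to [ 0.4289 -0.0534  0.031  -0.1245] shift [0.0489, 0.0004, -0.1973] turn [0.0003, 0.0001, 0.0001] mm 122.0 deg 0.0
```

View pics/f9.png

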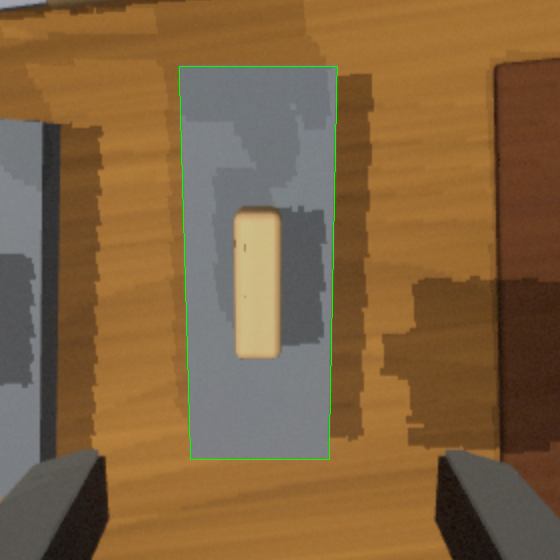

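Call:
{"api": "jog_arm", "payload": {"commands": [[[0.049,0,-0.03],[0,0,0],-0.3],[[0.049,0,-0.1],[0,0,0],-0.2],[[0.049,0,-0.16],[0,0,0],-0.1],[[0.049,0,-0.187],[0,0,0],0],[[0.049,0,-0.1965],[0,0,0],0],[[0.049,0,-0.1965],[0,0,0],1],[[0.049,0,-0.1965],[0,0,0],1],[[0.049,0,-0.1965],[0,0,0],1],[[0.049,0,-0.1965],[0,0,0],1],[[0.049,0,-0.1965],[0,0,0],1]], "newtons": 40}}

```text
t: 37.98
tool_pos: [0.4297, -0.0537, 0.0323]
orientation: [3.134, -0.196, 0.003]
force: [-0.8, 0.5, 6.8]
opening: 0.0156
```

Call:
{"api": "jog_arm", "payload": {"commands": [[[0,0,0],[0,0,0],1],[[0,0,0.03],[0,0,0],1],[[0,0,0.1],[0,0,0],1],[[0,0,0.16],[0,0,0],1],[[0,0,0.19],[0,0,0],1],[[0,0,0.19],[0,0,0],1]]}}

```text
t: 38.72
tool_pos: [0.4304, -0.0539, 0.147]
orientation: [3.133, -0.196, 0.006]
force: [0.2, -1.0, -0.3]
opening: 0.0156
```

```bash
python3 -c "
from h import *
st();plan(.3929,-.2955,.145,-.029)
"
```

```text
t 38.73 pos [ 0.4304 -0.0539  0.147 ] yaw -0.1249 toolz [ 0.004 -0.002 -1.   ] F [ 0.22 -1.04 -0.29] M [-0.008  0.066  0.002] open 15.6 q [-0.24 -0.3   2.02 -0.    1.41  1.45]
to [ 0.3929 -0.2955  0.145  -0.029 ] shift [-0.0625, -0.4026, -0.0033] turn [0.0003, 0.0006, 0.0153] mm 244.0 deg 5.0
```

Call:
{"api": "jog_arm", "payload": {"commands": [[[-0.005,-0.03,0],[0,0,0.001],1],[[-0.018,-0.11,0],[0,0,0.004],1],[[-0.032,-0.2,0],[0,0,0.008],1],[[-0.046,-0.29,-0.002],[0,0.0003,0.012],1],[[-0.058,-0.37,-0.0033],[0.0003,0.0006,0.0153],1],[[-0.0615,-0.4026,-0.0033],[0.0003,0.0006,0.0153],1],[[-0.0615,-0.4026,-0.0033],[0.0003,0.0006,0.0153],1],[[-0.0615,-0.4026,-0.0033],[0.0003,0.0006,0.0153],1]]}}

```text
t: 39.72
tool_pos: [0.3934, -0.2941, 0.144]
orientation: [-3.14, 0.044, 0.001]
force: [-0.3, -0.1, -1.0]
opening: 0.0153
```

```bash
python3 -c "
from h import *
st();plan(.3934,-.2955,.068,-.029);snap('wrist','w10')
"
```

```text
t 39.73 pos [ 0.3934 -0.2941  0.144 ] yaw -0.0283 toolz [-0.001  0.001 -1.   ] F [-0.3  -0.12 -1.03] M [ 0.022  0.028 -0.039] open 15.3 q [-0.75 -0.12  1.87  0.    1.39  0.85]
to [ 0.3934 -0.2955  0.068  -0.029 ] shift [-0.0, -0.0024, -0.1267] turn [-0.0002, -0.0001, -0.0001] mm 76.0 deg 0.0
```

View pics/w10.png

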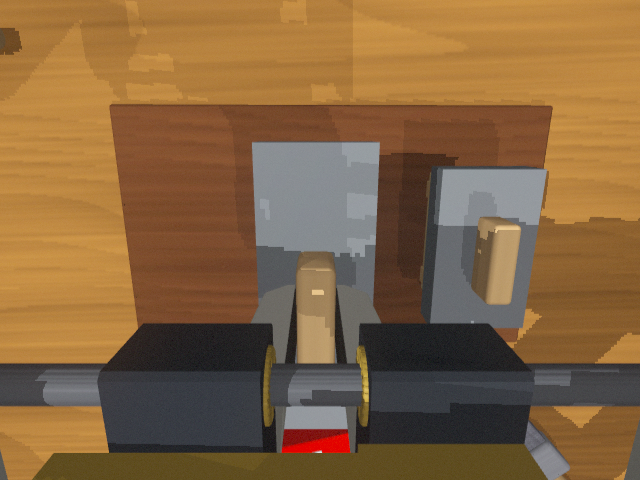

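Call:
{"api": "jog_arm", "payload": {"commands": [[[0,-0.0024,-0.03],[0,0,0],1],[[0,-0.0024,-0.075],[0,0,0],1],[[0,-0.0024,-0.095],[0,0,0],1],[[0,-0.0024,-0.107],[0,0,0],1],[[0,-0.0024,-0.117],[0,0,0],1],[[0,-0.0024,-0.124],[0,0,0],1],[[0,-0.0024,-0.128],[0,0,0],1],[[0,-0.0024,-0.13],[0,0,0],1],[[0,-0.0024,-0.131],[0,0,0],1],[[0,-0.0024,-0.131],[0,0,0],1]]}}

```text
t: 41.02
tool_pos: [0.3939, -0.2959, 0.0683]
orientation: [-3.141, 0.043, 0.0]
force: [-9.0, 7.2, 21.5]
opening: 0.0155
```

```bash
python3 -c "
from h import *
st()
"
```

```text
t 41.02 pos [ 0.3939 -0.2959  0.0683] yaw -0.0276 toolz [-0.  0. -1.] F [-9.03  7.22 21.55] M [ 1.365  1.564 -0.006] open 15.5 q [-0.75 -0.03  1.94  0.    1.23  0.85]
```

Seated at z 0.0683 (expected about 0.068). Releasing.

Call:
{"api": "jog_arm", "payload": {"commands": [[[0,0,0.003],[0,0,0],0.4],[[0,0,0.003],[0,0,0],0.3],[[0,0,0.003],[0,0,0],0.2],[[0,0,0.01],[0,0,0],0.2],[[0,0,0.06],[0,0,0],0],[[0,0,0.13],[0,0,0],-0.4],[[0,0,0.18],[0,0,0],-0.6],[[0,0,0.18],[0,0,0],-0.6]]}}

```text
t: 42.02
tool_pos: [0.3953, -0.2972, 0.1794]
orientation: [3.138, -0.043, 0.006]
force: [-0.2, -0.3, -0.2]
opening: 0.0709
```

```bash
python3 -c "
from h import *
st();c=snap('wrist','w11');d=snap('scene','s10');r=gcfit(c,'vl',.3935,-.2955,-.028,.036);print(np.round(r,4));draw(c,[('vl',*r[:3],.036)],'pics/f10.png',(180,60,460,340))
cv2.imwrite('pics/s10c.png',cv2.resize(d['img'][220:370,130:330,::-1],None,fx=3,fy=3))
plan(.55,.2,.17,.05)
"
```

```text
t 42.02 pos [ 0.3953 -0.2972  0.1794] yaw -0.0276 toolz [ 0.004 -0.003 -1.   ] F [-0.15 -0.27 -0.18] M [ 0.05  -0.021  0.001] open 70.9 q [-0.75 -0.14  1.83  0.    1.45  0.85]
[ 0.393  -0.2968 -0.0285  0.9925]
to [0.55 0.2  0.17 0.05] shift [0.2604, 0.8262, -0.0096] turn [-0.0001, -0.0001, 0.0123] mm 520.0 deg 4.0
```

View pics/f10.png

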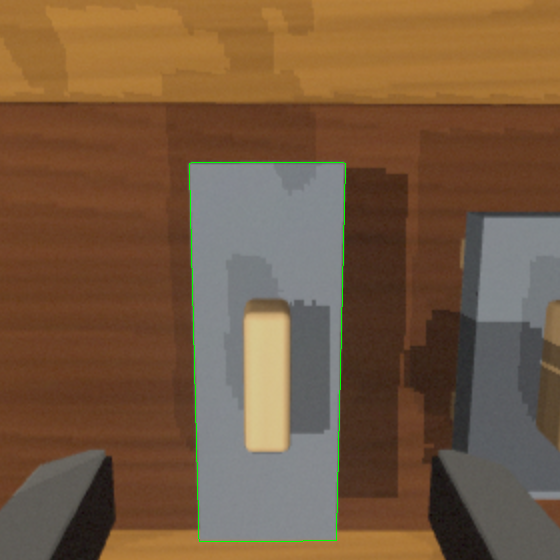

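View pics/s10c.png

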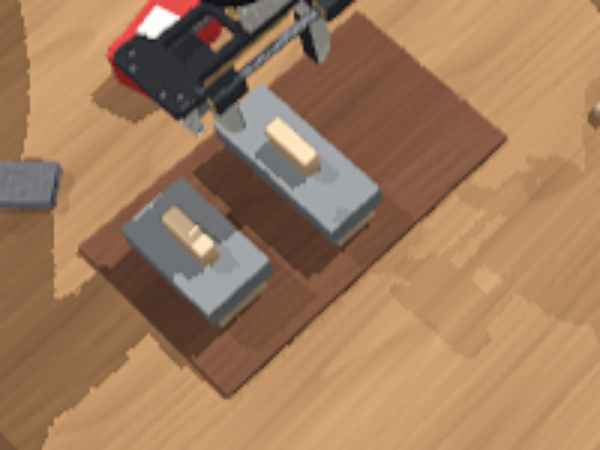

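Call:
{"api": "jog_arm", "payload": {"commands": [[[0.01,0.04,0],[0,0,0],-0.6],[[0.035,0.11,0],[0,0,0.001],-0.6],[[0.063,0.2,0],[0,0,0.003],-0.6],[[0.092,0.29,0],[0,0,0.005],-0.6],[[0.12,0.38,-0.005],[0,0,0.007],-0.6],[[0.148,0.47,-0.0096],[0,0,0.009],-0.6],[[0.177,0.56,-0.0096],[0,0,0.011],-0.6],[[0.205,0.65,-0.0096],[0,0,0.0123],-0.6],[[0.233,0.74,-0.0096],[0,0,0.0123],-0.6],[[0.26,0.8262,-0.0096],[0,0,0.0123],-0.6]], "newtons": 55}}

```text
t: 43.38
tool_pos: [0.5489, 0.2017, 0.1676]
orientation: [3.14, 0.079, -0.005]
force: [-0.1, -0.4, 1.0]
opening: 0.0747
```

```bash
python3 -c "
from h import *
st();plan(.58,.333,.17,.093)
"
```

```text
t 43.38 pos [0.5489 0.2017 0.1676] yaw 0.05 toolz [-0.003 -0.    -1.   ] F [-0.06 -0.43  1.04] M [ 0.063 -0.03   0.005] open 74.7 q [0.26 0.12 1.59 0.   1.43 1.78]
to [0.58  0.333 0.17  0.093] shift [0.0519, 0.2189, 0.0039] turn [0.0001, -0.0005, 0.0068] mm 135.0 deg 2.0
```

Call:
{"api": "jog_arm", "payload": {"commands": [[[0.018,0.08,0],[0,0,0.002],-0.6],[[0.037,0.16,0.003],[0,0,0.005],-0.6],[[0.05,0.21,0.0039],[0,-0.0005,0.0068],-0.6],[[0.0519,0.2189,0.0039],[0,-0.0005,0.0068],-0.6],[[0.0519,0.2189,0.0039],[0,-0.0005,0.0068],-0.6]]}}

```text
t: 44.0
tool_pos: [0.5792, 0.3323, 0.1681]
orientation: [3.136, 0.146, -0.005]
force: [-0.1, -0.7, -0.2]
opening: 0.0745
```

```bash
python3 -c "
from h import *
st();c=snap('wrist','w12');u=proj(c,[[.6084,.3333,.05]])[0];print(u);draw(c,[('ts',.6084,.3333,.093,0)],'pics/f11.png',(180,60,460,340))
plan(.6084,.3333,.014,.093)
"
```

```text
t 44.0 pos [0.5792 0.3323 0.1681] yaw 0.0929 toolz [-0.003 -0.002 -1.   ] F [-0.15 -0.74 -0.2 ] M [ 0.011  0.044 -0.033] open 74.5 q [ 0.44  0.34  1.34 -0.    1.47  1.92]
[316.16844403 198.15475072]
to [0.6084 0.3333 0.014  0.093 ] shift [0.0483, 0.0024, -0.2577] turn [0.0003, -0.0003, 0.0001] mm 157.0 deg 0.0
```

View pics/f11.png

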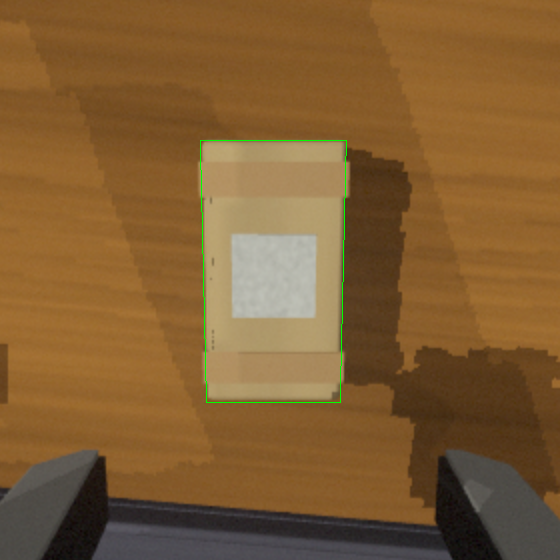

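The outline matches the plywood case, label centred in it at (317,198).

Call:
{"api": "jog_arm", "payload": {"commands": [[[0.048,0.0024,-0.03],[0,0,0],-0.6],[[0.048,0.0024,-0.1],[0,0,0],-0.6],[[0.048,0.0024,-0.18],[0,0,0],-0.6],[[0.048,0.0024,-0.235],[0.0003,-0.0003,0],-0.6],[[0.048,0.0024,-0.2577],[0.0003,-0.0003,0],-0.6],[[0.048,0.0024,-0.2577],[0.0003,-0.0003,0],-0.6],[[0.048,0.0024,-0.2577],[0.0003,-0.0003,0],1],[[0.048,0.0024,-0.2577],[0.0003,-0.0003,0],1],[[0.048,0.0024,-0.2577],[0.0003,-0.0003,0],1],[[0.048,0.0024,-0.2577],[0.0003,-0.0003,0],1]], "newtons": 55}}

```text
t: 45.3
tool_pos: [0.6091, 0.3339, 0.0155]
orientation: [-3.137, -0.145, -0.003]
force: [-0.9, 0.3, 6.2]
opening: 0.0498
```

Call:
{"api": "jog_arm", "payload": {"commands": [[[0,0,0],[0,0,0],1],[[0,0,0],[0,0,0],1],[[0,0,0.03],[0,0,0],1],[[0,0,0.08],[0,0,0],1],[[0,0,0.12],[0,0,0],1],[[0,0,0.13],[0,0,0],1],[[0,0,0.13],[0,0,0],1],[[0,0,0.13],[0,0,0],1]]}}

```text
t: 46.3
tool_pos: [0.6079, 0.3334, 0.0916]
orientation: [3.138, 0.145, -0.002]
force: [-0.3, -1.2, -5.0]
opening: 0.05
```

```bash
python3 -c "
from h import *
meas(8,'s11',.093)
s=robot.read_state()['tool_pos'];plan(s[0],s[1],s[2],.093,.5);plan(s[0],s[1],s[2],.093,-.5)
"
```

```text
Mlong -0.000 +- 0.012 M [0.007 0.    0.025] F [-0.37 -0.1  -5.42] J [ 1.0000e-03 -7.4026e+01 -4.9955e+01 -8.0000e-03 -7.9000e-02 -0.0000e+00]
t 46.7 pos [0.609  0.3338 0.0932] yaw 0.0924 toolz [ 0.001  0.001 -1.   ] F [-0.02 -1.07 -6.43] M [0.012 0.035 0.024] open 49.8 q [0.43 0.46 1.32 0.   1.35 1.91]
to [0.609  0.3338 0.0932 0.093 ] shift [0.0, 0.0, 0.0] turn [-0.0075, 0.0794, 0.0001] mm 0.0 deg 29.0
to [0.609  0.3338 0.0932 0.093 ] shift [0.0, 0.0, 0.0] turn [0.0072, -0.079, 0.0001] mm 0.0 deg 29.0
```

Call:
{"api": "jog_arm", "payload": {"commands": [[[0,0,0],[-0.0025,0.025,0],1],[[0,0,0],[-0.005,0.052,0],1],[[0,0,0],[-0.0075,0.0794,0],1],[[0,0,0],[-0.0075,0.0794,0],1],[[0,0,0],[-0.0075,0.0794,0],1],[[0,0,0],[-0.0075,0.0794,0],1],[[0,0,0],[-0.0075,0.0794,0],1]]}}

```text
t: 47.58
tool_pos: [0.6095, 0.3346, 0.0968]
orientation: [3.022, 0.141, -0.763]
force: [0.1, 0.4, -4.5]
opening: 0.0496
```

```bash
python3 -c "
from h import *
st();plan(.609,.3338,.0932,.093)
"
```

```text
t 47.58 pos [0.6095 0.3346 0.0968] yaw 0.0936 toolz [-0.473 -0.043 -0.88 ] F [ 0.14  0.44 -4.48] M [ 0.121 -0.617 -0.012] open 49.6 q [0.36 1.   0.62 0.14 2.   1.86]
to [0.609  0.3338 0.0932 0.093 ] shift [-0.0008, -0.0014, -0.006] turn [0.0071, -0.0784, -0.0] mm 4.0 deg 28.0
```

Call:
{"api": "jog_arm", "payload": {"commands": [[[0,0,0],[0.0025,-0.025,0],1],[[0,0,0],[0.005,-0.052,0],1],[[-0.0008,-0.0014,-0.006],[0.0071,-0.0784,0],1],[[-0.0008,-0.0014,-0.006],[0.0071,-0.0784,0],1],[[-0.0008,-0.0014,-0.006],[0.0071,-0.0784,0],1],[[-0.0008,-0.0014,-0.006],[0.0071,-0.0784,0],1],[[-0.0008,-0.0014,-0.006],[0.0071,-0.0784,0],1],[[-0.0008,-0.0014,-0.006],[0.0071,-0.0784,0],1]]}}

```text
t: 48.58
tool_pos: [0.61, 0.3339, 0.093]
orientation: [3.138, 0.145, 0.0]
force: [0.2, 0.9, -5.5]
opening: 0.0495
```

```bash
python3 -c "
from h import *
meas(8,None,.093)
"
```

```text
Mlong -0.008 +- 0.011 M [ 0.028 -0.005  0.012] F [-0.12  0.14 -4.89] J [-5.9000e-02 -7.4033e+01 -5.0104e+01 -1.4000e-02 -7.3000e-02 -1.0000e-03]
t 48.98 pos [0.609  0.3338 0.0932] yaw 0.0932 toolz [ 0. -0. -1.] F [ 0.17 -0.01 -4.92] M [ 0.074 -0.039 -0.045] open 49.4 q [ 0.43  0.46  1.32 -0.    1.36  1.91]
```

Call:
{"api": "jog_arm", "payload": {"commands": [[[0,0,0],[0.0025,-0.025,0],1],[[0,0,0],[0.005,-0.052,0],1],[[0,0,0],[0.0072,-0.079,0],1],[[0,0,0],[0.0072,-0.079,0],1],[[0,0,0],[0.0072,-0.079,0],1],[[0,0,0],[0.0072,-0.079,0],1],[[0,0,0],[0.0072,-0.079,0],1]]}}

```text
t: 49.85
tool_pos: [0.6113, 0.3343, 0.0952]
orientation: [-3.019, -0.138, -0.772]
force: [0.1, -0.7, -4.8]
opening: 0.0497
```

```bash
python3 -c "
from h import *
st();plan(.609,.3338,.0932,.093)
"
```

```text
t 49.85 pos [0.6113 0.3343 0.0952] yaw 0.0916 toolz [ 0.478  0.044 -0.877] F [ 0.08 -0.75 -4.8 ] M [-0.055  0.694 -0.033] open 49.7 q [ 0.54  0.11  1.83 -0.31  0.76  2.19]
to [0.609  0.3338 0.0932 0.093 ] shift [-0.0038, -0.0008, -0.0033] turn [-0.0073, 0.0793, 0.0002] mm 3.0 deg 29.0
```

Call:
{"api": "jog_arm", "payload": {"commands": [[[0,0,0],[-0.0025,0.025,0],1],[[0,0,0],[-0.005,0.052,0],1],[[-0.0038,-0.0008,-0.0033],[-0.0073,0.0793,0.0002],1],[[-0.0038,-0.0008,-0.0033],[-0.0073,0.0793,0.0002],1],[[-0.0038,-0.0008,-0.0033],[-0.0073,0.0793,0.0002],1],[[-0.0038,-0.0008,-0.0033],[-0.0073,0.0793,0.0002],1],[[-0.0038,-0.0008,-0.0033],[-0.0073,0.0793,0.0002],1],[[-0.0038,-0.0008,-0.0033],[-0.0073,0.0793,0.0002],1]]}}

```text
t: 50.85
tool_pos: [0.6087, 0.3342, 0.0942]
orientation: [-3.138, -0.147, -0.002]
force: [0.2, 0.2, -5.5]
opening: 0.0498
```

```bash
python3 -c "
from h import *
meas(12,'s12',.093)
"
```

```text
Mlong -0.005 +- 0.009 M [ 0.021 -0.003 -0.012] F [-0.01  0.1  -4.9 ] J [ 5.0000e-02 -7.4134e+01 -4.9956e+01 -9.0000e-03 -7.9000e-02  1.0000e-03]
t 51.45 pos [0.609  0.3338 0.0931] yaw 0.0927 toolz [-0. -0. -1.] F [ 0.33  0.56 -4.81] M [ 0.051 -0.039  0.026] open 49.6 q [0.43 0.46 1.32 0.   1.36 1.91]
```

All three look firm so far, but C's small 0.035 N m difference bothers me. I'll check A with a longer tilt to rule out a slow slide, and may retest C afterwards.

Call:
{"api": "jog_arm", "payload": {"commands": [[[0,0,0],[-0.0025,0.025,0],1],[[0,0,0],[-0.005,0.052,0],1],[[0,0,0],[-0.008,0.0835,0],1],[[0,0,0],[-0.008,0.0835,0],1],[[0,0,0],[-0.008,0.0835,0],1]]}}

```text
t: 52.08
tool_pos: [0.6092, 0.3332, 0.0897]
orientation: [3.004, 0.138, -0.814]
force: [0.1, -0.1, -5.2]
opening: 0.0495
```

```bash
python3 -c "
from h import *
for i in range(4): meas(5,None,.093)
plan(.609,.3338,.0932,.093)
"
```

```text
Mlong -0.701 +- 0.002 M [ 0.095 -0.695  0.04 ] F [ 0.13  0.19 -4.72] J [-5.5700e-01 -9.1774e+01 -4.7184e+01  1.0950e+00  4.1770e+00 -4.0000e-03]
t 52.33 pos [0.6094 0.3344 0.0952] yaw 0.0933 toolz [-0.498 -0.047 -0.866] F [-0.07  0.43 -5.03] M [ 0.05  -0.698  0.019] open 49.5 q [0.36 1.04 0.56 0.15 2.04 1.87]
Mlong -0.697 +- 0.015 M [ 0.086 -0.692  0.006] F [-0.1   0.06 -5.06] J [-3.4000e-02 -9.4206e+01 -4.7727e+01  1.1360e+00  4.1460e+00 -8.0000e-03]
t 52.58 pos [0.609  0.334  0.0941] yaw 0.0927 toolz [-0.5   -0.048 -0.865] F [-1.38  0.58 -5.19] M [ 0.131 -0.701 -0.016] open 50.0 q [0.36 1.05 0.56 0.15 2.04 1.87]
Mlong -0.705 +- 0.012 M [ 0.076 -0.701  0.032] F [ 0.08 -0.28 -5.01] J [ 5.7000e-02 -9.4819e+01 -4.7907e+01  1.1490e+00  4.1940e+00 -8.0000e-03]
t 52.83 pos [0.6089 0.3338 0.0931] yaw 0.0923 toolz [-0.501 -0.048 -0.864] F [ 0.09 -0.61 -4.86] M [ 0.077 -0.652  0.067] open 49.9 q [0.36 1.05 0.56 0.15 2.04 1.87]
Mlong -0.712 +- 0.011 M [ 0.094 -0.706  0.013] F [-0.07 -0.2  -4.86] J [ 1.9000e-02 -9.4615e+01 -4.7835e+01  1.1460e+00  4.1970e+00 -8.0000e-03]
t 53.08 pos [0.609  0.3338 0.093 ] yaw 0.0923 toolz [-0.501 -0.048 -0.864] F [-0.35 -0.03 -4.94] M [ 0.097 -0.751 -0.035] open 49.8 q [0.36 1.05 0.56 0.15 2.04 1.87]
to [0.609  0.3338 0.0932 0.093 ] shift [0.0001, 0.0, 0.0004] turn [0.008, -0.0835, 0.0] mm 0.0 deg 30.0
```

Call:
{"api": "jog_arm", "payload": {"commands": [[[0,0,0],[0.0025,-0.025,0],1],[[0,0,0],[0.005,-0.052,0],1],[[0,0,0],[0.008,-0.0835,0],1],[[0,0,0],[0.008,-0.0835,0],1],[[0,0,0],[0.008,-0.0835,0],1],[[0,0,0],[0.008,-0.0835,0],1],[[0,0,0],[0.008,-0.0835,0],1],[[0,0,0],[0.008,-0.0835,0],1]]}}

```text
t: 54.08
tool_pos: [0.6099, 0.3337, 0.0926]
orientation: [3.138, 0.145, -0.001]
force: [-0.7, -0.3, -5.0]
opening: 0.0495
```

```bash
python3 -c "
from h import *
meas(16,None,.093)
plan(.39,-.195,.16,-.03)
plan(.5,.07,.16,.03)
"
```

```text
Mlong 0.001 +- 0.005 M [0.025 0.004 0.006] F [ 0.12  0.1  -5.04] J [-4.0000e-02 -7.3968e+01 -5.0009e+01 -1.0000e-02 -6.8000e-02 -1.0000e-03]
t 54.88 pos [0.6089 0.3338 0.093 ] yaw 0.0928 toolz [-0. -0. -1.] F [ 0.79  0.5  -5.33] M [ 0.031 -0.01  -0.025] open 49.9 q [0.43 0.46 1.32 0.   1.36 1.91]
to [ 0.39  -0.195  0.16  -0.03 ] shift [-0.3649, -0.8813, 0.1116] turn [0.0, -0.0, -0.0195] mm 576.0 deg 7.0
to [0.5  0.07 0.16 0.03] shift [-0.1815, -0.4397, 0.1116] turn [0.0, -0.0, -0.01] mm 293.0 deg 4.0
```

Call:
{"api": "jog_arm", "payload": {"commands": [[[-0.01,-0.02,0.05],[0,0,0],1],[[-0.025,-0.07,0.1],[0,0,0],1],[[-0.055,-0.145,0.1116],[0,0,-0.002],1],[[-0.09,-0.23,0.1116],[0,0,-0.005],1],[[-0.127,-0.315,0.1116],[0,0,-0.008],1],[[-0.165,-0.4,0.1116],[0,0,-0.01],1],[[-0.2,-0.485,0.1116],[0,0,-0.012],1],[[-0.237,-0.57,0.1116],[0,0,-0.014],1],[[-0.272,-0.655,0.1116],[0,0,-0.016],1],[[-0.305,-0.735,0.1116],[0,0,-0.018],1]]}}

```text
t: 56.12
tool_pos: [0.4252, -0.1088, 0.1605]
orientation: [3.141, -0.033, 0.002]
force: [0.1, -1.1, -5.1]
opening: 0.0496
```

```bash
python3 -c "
from h import *
st();plan(.394,-.198,.15,-.03)
"
```

```text
t 56.12 pos [ 0.4252 -0.1088  0.1605] yaw -0.0207 toolz [ 0.001 -0.001 -1.   ] F [ 0.1  -1.05 -5.06] M [-0.072 -0.045  0.001] open 49.6 q [-0.37 -0.29  1.99 -0.    1.44  1.22]
to [ 0.394 -0.198  0.15  -0.03 ] shift [-0.052, -0.1487, -0.0175] turn [0.0001, 0.0002, -0.0015] mm 95.0 deg 1.0
```

Call:
{"api": "jog_arm", "payload": {"commands": [[[-0.03,-0.085,-0.005],[0,0,-0.001],1],[[-0.048,-0.138,-0.0175],[0,0,-0.0015],1],[[-0.052,-0.1487,-0.0175],[0,0,-0.0015],1],[[-0.052,-0.1487,-0.0175],[0,0,-0.0015],1],[[-0.052,-0.1487,-0.05],[0,0,-0.0015],1],[[-0.052,-0.1487,-0.11],[0,0,-0.0015],1],[[-0.052,-0.1487,-0.165],[0,0,-0.0015],1],[[-0.052,-0.1487,-0.195],[0,0,-0.0015],1],[[-0.052,-0.1487,-0.2],[0,0,-0.0015],1],[[-0.052,-0.1487,-0.2],[0,0,-0.0015],1]]}}

```text
t: 57.38
tool_pos: [0.3948, -0.1976, 0.0413]
orientation: [3.14, -0.046, 0.003]
force: [-0.3, -0.8, -5.0]
opening: 0.0497
```

```bash
python3 -c "
from h import *
st();plan(.394,-.198,.0235,-.03);snap('scene','s13')
"
```

```text
t 57.38 pos [ 0.3948 -0.1976  0.0413] yaw -0.029 toolz [ 0.002 -0.001 -1.   ] F [-0.29 -0.82 -5.05] M [0.05  0.011 0.021] open 49.7 q [-0.58 -0.14  2.1   0.    1.18  1.02]
to [ 0.394  -0.198   0.0235 -0.03  ] shift [-0.0014, -0.0006, -0.0296] turn [0.0002, 0.0003, -0.0002] mm 18.0 deg 0.0
```

View pics/s13.png

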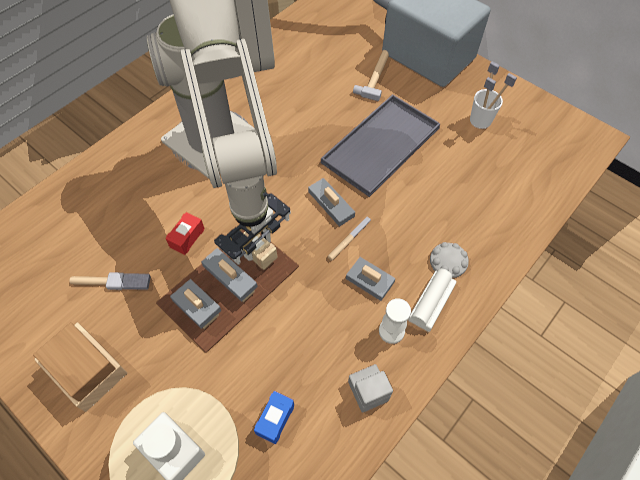

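Call:
{"api": "jog_arm", "payload": {"commands": [[[-0.001,0,-0.02],[0,0,0],1],[[-0.001,0,-0.0296],[0,0.0003,0],1],[[-0.001,0,-0.031],[0,0.0003,0],1],[[-0.001,0,-0.031],[0,0.0003,0],1],[[-0.001,0,-0.031],[0,0.0003,0],-0.2],[[-0.001,0,-0.031],[0,0.0003,0],-0.4],[[-0.001,0,-0.01],[0,0.0003,0],-0.4],[[-0.001,0,0.08],[0,0.0003,0],-0.4],[[-0.001,0,0.17],[0,0.0003,0],-0.5],[[-0.001,0,0.22],[0,0.0003,0],-0.6]]}}

```text
t: 58.68
tool_pos: [0.3958, -0.1988, 0.1782]
orientation: [3.137, -0.046, 0.009]
force: [1.3, -0.8, 1.4]
opening: 0.0738
```

Call:
{"api": "jog_arm", "payload": {"commands": [[[0,0,0],[0,0,0],-0.6],[[0,0,0],[0,0,0],-0.6]]}}

```text
t: 58.92
tool_pos: [0.3957, -0.1988, 0.178]
orientation: [3.137, -0.046, 0.009]
force: [0.5, 0.4, -0.1]
opening: 0.0745
```

```bash
python3 -c "
from h import *
st();c=snap('wrist','w13');u=proj(c,[[.394,-.198,.058]])[0];print(u);r=topfit(c,'ts',u,.008,thr=170,sat=150);print(np.round(r,4));draw(c,[('ts',*r[:3],.008),('ts',.394,-.198,-.029,.008)],'pics/f13.png',(180,60,460,340))
d=snap('top','t4')
for n,x,y,yw in [('vs',.6549,-.058,.094)]:
  r=gcfit(d,n,x,y,yw); print(np.round(r,4))
plan(.625,-.058,.16,.092)
"
```

```text
t 58.92 pos [ 0.3957 -0.1988  0.178 ] yaw -0.0293 toolz [ 0.006 -0.005 -1.   ] F [ 0.55  0.4  -0.07] M [ 0.011  0.01  -0.007] open 74.5 q [-0.58 -0.3   1.96 -0.    1.46  1.02]
[312.46075698 240.6309346 ]
[ 0.3939 -0.1993 -0.0354  0.9425]
[ 0.6549 -0.0582  0.0931  0.9579]
to [ 0.625 -0.058  0.16   0.092] shift [0.3835, 0.2338, -0.0277] turn [0.0005, 0.0005, 0.0193] mm 270.0 deg 7.0
```

View pics/f13.png

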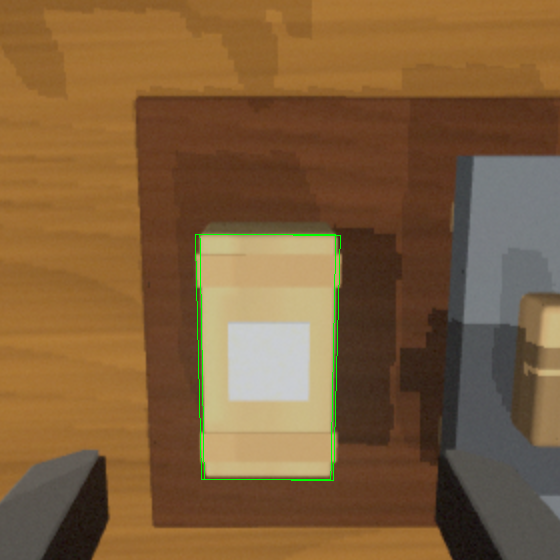

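View pics/t4.png

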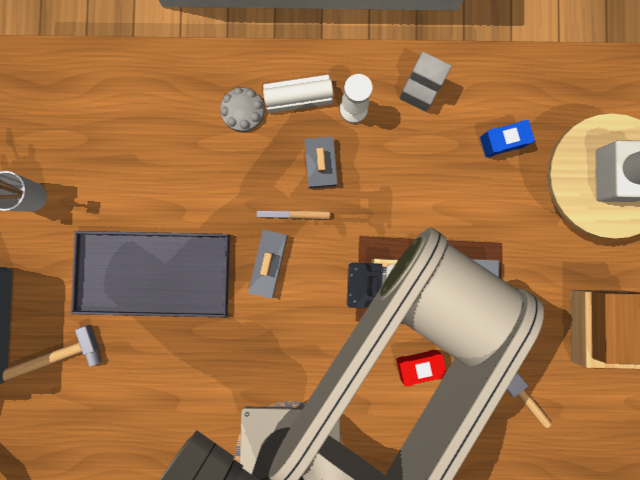

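Call:
{"api": "jog_arm", "payload": {"commands": [[[0.03,0.018,0],[0,0,0],-0.6],[[0.1,0.06,-0.01],[0,0,0.004],-0.6],[[0.18,0.11,-0.02],[0,0,0.009],-0.6],[[0.26,0.16,-0.0277],[0,0,0.014],-0.6],[[0.335,0.205,-0.0277],[0.0005,0.0005,0.0193],-0.6],[[0.375,0.2338,-0.0277],[0.0005,0.0005,0.0193],-0.6],[[0.3835,0.2338,-0.0277],[0.0005,0.0005,0.0193],-0.6],[[0.3835,0.2338,-0.0277],[0.0005,0.0005,0.0193],-0.6],[[0.3835,0.2338,-0.0277],[0.0005,0.0005,0.0193],-0.6]]}}

```text
t: 60.15
tool_pos: [0.624, -0.0588, 0.1595]
orientation: [-3.138, -0.143, 0.001]
force: [0.8, -0.0, -0.0]
opening: 0.0745
```

```bash
python3 -c "
from h import *
st();c=snap('wrist','w14')
r=gcfit(c,'vs',.6549,-.0582,.093);print(np.round(r,4));draw(c,[('vs',*r[:3],0)],'pics/f14.png',(180,60,460,340))
plan(r[0],r[1],.031,r[2])
"
```

```text
t 60.15 pos [ 0.624  -0.0588  0.1595] yaw 0.091 toolz [-0.001  0.    -1.   ] F [ 0.79 -0.02 -0.02] M [-0.01   0.012  0.031] open 74.5 q [-0.18  0.24  1.48  0.    1.43  1.3 ]
[ 0.6564 -0.0584  0.0961  0.9928]
to [ 0.6564 -0.0584  0.031   0.0961] shift [0.0538, 0.0008, -0.2147] turn [-0.0, -0.0001, 0.0008] mm 133.0 deg 0.0
```

View pics/f14.png

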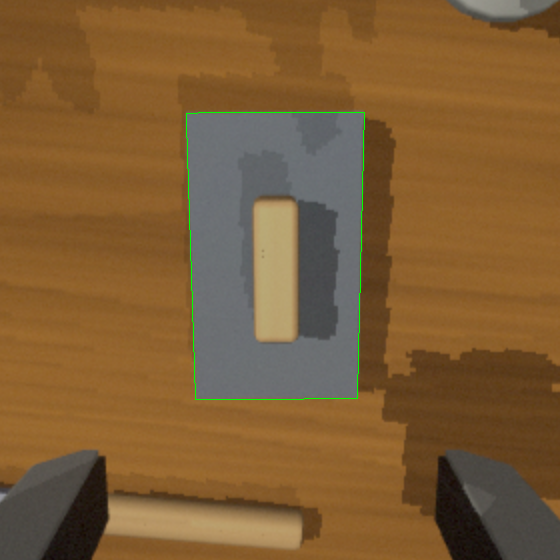

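Call:
{"api": "jog_arm", "payload": {"commands": [[[0.0535,0.0008,-0.03],[0,0,0],-0.3],[[0.0535,0.0008,-0.1],[0,0,0],-0.2],[[0.0535,0.0008,-0.17],[0,0,0.0008],-0.1],[[0.0535,0.0008,-0.205],[0,0,0.0008],0],[[0.0535,0.0008,-0.2135],[0,0,0.0008],0],[[0.0535,0.0008,-0.2135],[0,0,0.0008],1],[[0.0535,0.0008,-0.2135],[0,0,0.0008],1],[[0.0535,0.0008,-0.2135],[0,0,0.0008],1],[[0.0535,0.0008,-0.2135],[0,0,0.0008],1],[[0.0535,0.0008,-0.2135],[0,0,0.0008],1]], "newtons": 40}}

```text
t: 61.45
tool_pos: [0.6571, -0.0584, 0.0329]
orientation: [3.138, 0.151, 0.002]
force: [-0.6, 0.7, 6.0]
opening: 0.0159
```

Call:
{"api": "jog_arm", "payload": {"commands": [[[0,0,0],[0,0,0],1],[[0,0,0.03],[0,0,0],1],[[0,0,0.1],[0,0,0],1],[[0,0,0.16],[0,0,0],1],[[0,0,0.19],[0,0,0],1],[[0,0,0.19],[0,0,0],1]]}}

```text
t: 62.2
tool_pos: [0.6582, -0.0586, 0.1489]
orientation: [3.137, 0.151, 0.007]
force: [0.2, -0.0, -1.5]
opening: 0.0155
```

```bash
python3 -c "
from h import *
st();plan(.394,-.1985,.145,-.03)
"
```

```text
t 62.2 pos [ 0.6582 -0.0586  0.1489] yaw 0.096 toolz [ 0.005 -0.001 -1.   ] F [ 0.24 -0.03 -1.5 ] M [-0.002 -0.016  0.04 ] open 15.5 q [-0.17  0.33  1.39  0.    1.42  1.31]
to [ 0.394  -0.1985  0.145  -0.03  ] shift [-0.4403, -0.2332, -0.0065] turn [0.0001, 0.0007, -0.02] mm 299.0 deg 7.0
```

Call:
{"api": "jog_arm", "payload": {"commands": [[[-0.03,-0.016,0],[0,0,-0.002],1],[[-0.11,-0.058,0],[0,0,-0.006],1],[[-0.195,-0.103,0],[0,0.0003,-0.01],1],[[-0.28,-0.148,-0.003],[0,0.0005,-0.014],1],[[-0.36,-0.19,-0.0065],[0,0.0007,-0.018],1],[[-0.42,-0.223,-0.0065],[0,0.0007,-0.02],1],[[-0.439,-0.2332,-0.0065],[0,0.0007,-0.02],1],[[-0.439,-0.2332,-0.0065],[0,0.0007,-0.02],1],[[-0.439,-0.2332,-0.0065],[0,0.0007,-0.02],1]]}}

```text
t: 63.32
tool_pos: [0.3955, -0.1979, 0.1446]
orientation: [3.141, -0.046, 0.0]
force: [-0.8, 0.1, -1.4]
opening: 0.0156
```

```bash
python3 -c "
from h import *
st();plan(.3945,-.1985,.0685,-.03);snap('wrist','w15')
"
```

```text
t 63.33 pos [ 0.3955 -0.1979  0.1446] yaw -0.029 toolz [ 0. -0. -1.] F [-0.76  0.07 -1.4 ] M [-0.006  0.027 -0.013] open 15.6 q [-0.58 -0.26  2.   -0.    1.4   1.02]
to [ 0.3945 -0.1985  0.0685 -0.03  ] shift [-0.0016, -0.0009, -0.1269] turn [0.0, 0.0, -0.0002] mm 76.0 deg 0.0
```

View pics/w15.png

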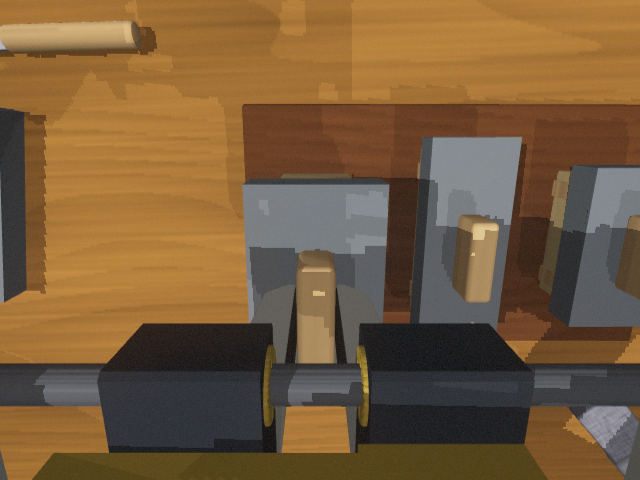

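Call:
{"api": "jog_arm", "payload": {"commands": [[[-0.0016,-0.001,-0.03],[0,0,0],1],[[-0.0016,-0.001,-0.075],[0,0,0],1],[[-0.0016,-0.001,-0.095],[0,0,0],1],[[-0.0016,-0.001,-0.107],[0,0,0],1],[[-0.0016,-0.001,-0.117],[0,0,0],1],[[-0.0016,-0.001,-0.124],[0,0,0],1],[[-0.0016,-0.001,-0.128],[0,0,0],1],[[-0.0016,-0.001,-0.13],[0,0,0],1],[[-0.0016,-0.001,-0.131],[0,0,0],1],[[-0.0016,-0.001,-0.131],[0,0,0],1]]}}

```text
t: 64.62
tool_pos: [0.395, -0.1988, 0.0689]
orientation: [3.141, -0.045, 0.0]
force: [-12.2, 7.4, 22.9]
opening: 0.0155
```

```bash
python3 -c "
from h import *
st()
"
```

```text
t 64.62 pos [ 0.395  -0.1988  0.0689] yaw -0.0285 toolz [ 0.    -0.001 -1.   ] F [-12.21   7.36  22.93] M [1.422 2.078 0.022] open 15.5 q [-0.58 -0.18  2.07 -0.    1.25  1.02]
```

Cover seated on A. C's tilted readings were also slightly low for its weight, so after releasing here I'll uncover C and retest it with longer averaging.

Call:
{"api": "jog_arm", "payload": {"commands": [[[0,0,0.003],[0,0,0],0.4],[[0,0,0.003],[0,0,0],0.3],[[0,0,0.003],[0,0,0],0.2],[[0,0,0.01],[0,0,0],0.2],[[0,0,0.06],[0,0,0],0],[[0,0,0.13],[0,0,0],-0.2],[[0,0,0.18],[0,0,0],-0.2],[[0,0,0.18],[0,0,0],-0.2]]}}

```text
t: 65.62
tool_pos: [0.3965, -0.1998, 0.1798]
orientation: [3.138, -0.045, 0.008]
force: [0.0, -0.3, 0.1]
opening: 0.0557
```

```bash
python3 -c "
from h import *
st();c=snap('wrist','w16');d=snap('scene','s14');r=gcfit(c,'vs',.3945,-.1985,-.028,.036);print(np.round(r,4))
cv2.imwrite('pics/s14c.png',cv2.resize(d['img'][210:370,130:330,::-1],None,fx=3,fy=3))
plan(.390,-.404,.14,-.028)
"
```

```text
t 65.62 pos [ 0.3965 -0.1998  0.1798] yaw -0.0285 toolz [ 0.005 -0.004 -1.   ] F [ 0.   -0.31  0.09] M [0.01  0.011 0.017] open 55.7 q [-0.58 -0.29  1.96 -0.    1.47  1.02]
[ 0.393  -0.1997 -0.0272  0.9741]
to [ 0.39  -0.404  0.14  -0.028] shift [-0.0081, -0.3421, -0.0607] turn [0.0001, 0.0, 0.0001] mm 209.0 deg 0.0
```

View pics/s14c.png

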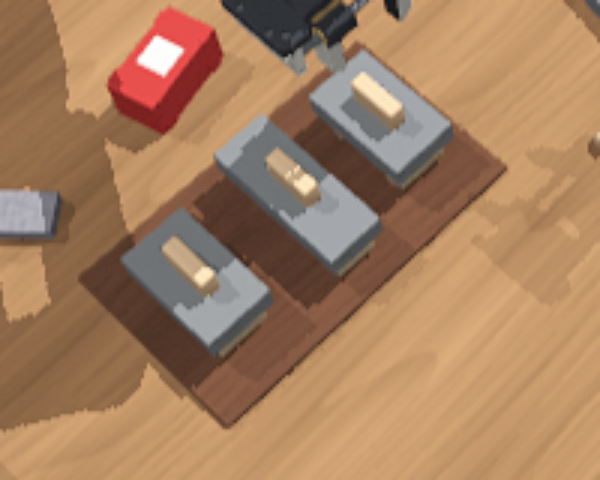

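Call:
{"api": "jog_arm", "payload": {"commands": [[[-0.001,-0.04,-0.01],[0,0,0],-0.2],[[-0.003,-0.13,-0.03],[0,0,0],-0.2],[[-0.005,-0.22,-0.05],[0,0,0],-0.2],[[-0.007,-0.3,-0.0607],[0,0,0],-0.2],[[-0.0095,-0.3421,-0.07],[0,0,0],0],[[-0.0095,-0.3421,-0.1],[0,0,0],0],[[-0.0095,-0.3421,-0.15],[0,0,0],0.1],[[-0.0095,-0.3421,-0.18],[0,0,0],0.1],[[-0.0095,-0.3421,-0.184],[0,0,0],0.2],[[-0.0095,-0.3421,-0.184],[0,0,0],0.4]]}}

```text
t: 66.97
tool_pos: [0.3894, -0.4038, 0.0664]
orientation: [3.14, -0.044, 0.001]
force: [0.5, 0.3, 0.2]
opening: 0.0314
```

Call:
{"api": "jog_arm", "payload": {"commands": [[[0,0,0],[0,0,0],1],[[0,0,0],[0,0,0],1],[[0,0,0],[0,0,0],1],[[0,0,0],[0,0,0],1]]}}

```text
t: 67.47
tool_pos: [0.3901, -0.4044, 0.0677]
orientation: [3.139, -0.044, 0.003]
force: [0.3, 0.9, 5.9]
opening: 0.016
```

```bash
python3 -c "
from h import *
st()
"
```

```text
t 67.47 pos [ 0.3901 -0.4044  0.0677] yaw -0.028 toolz [ 0.002 -0.002 -1.   ] F [0.27 0.86 5.89] M [ 0.355 -0.019  0.   ] open 16.0 q [-0.89  0.15  1.75  0.    1.24  0.7 ]
```

Call:
{"api": "jog_arm", "payload": {"commands": [[[0,0,0.01],[0,0,0],1],[[0,0,0.04],[0,0,0],1],[[0,0,0.09],[0,0,0],1],[[0,0,0.11],[0,0,0],1],[[0.05,0.01,0.12],[0,0,0],1],[[0.14,0.03,0.12],[0,0,0],1],[[0.23,0.05,0.11],[0,0,0],1],[[0.31,0.07,0.08],[0,0,0],1],[[0.36,0.08,0.03],[0,0,0],1],[[0.37,0.08,-0.02],[0,0,0],1]]}}

```text
t: 68.72
tool_pos: [0.6142, -0.3552, 0.0547]
orientation: [3.139, -0.04, 0.004]
force: [-0.7, 0.5, -1.1]
opening: 0.0156
```

```bash
python3 -c "
from h import *
st();plan(.612,-.356,.033,-.028);snap('scene','s15')
"
```

```text
t 68.72 pos [ 0.6142 -0.3552  0.0547] yaw -0.0258 toolz [ 0.002 -0.002 -1.   ] F [-0.67  0.55 -1.12] M [0.026 0.036 0.028] open 15.6 q [-0.6   0.53  1.3  -0.    1.3   1.  ]
to [ 0.612 -0.356  0.033 -0.028] shift [-0.0037, -0.0014, -0.0361] turn [0.0004, 0.0004, -0.0004] mm 22.0 deg 0.0
```

View pics/s15.png

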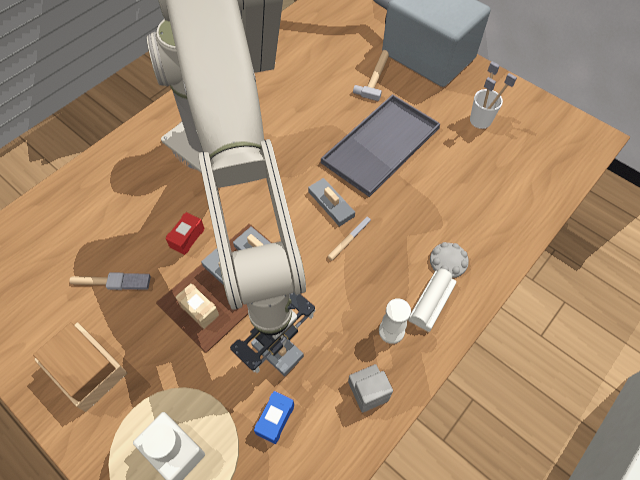

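Cover held at (285,355) and C is uncovered at (197,305). Setting the cover down on the table.

Call:
{"api": "jog_arm", "payload": {"commands": [[[0,0,-0.015],[0,0,0],1],[[0,0,-0.03],[0,0,0],1],[[0,0,-0.0355],[0,0,0],1],[[0,0,-0.0355],[0,0,0],0.4],[[0,0,-0.0355],[0,0,0],0.2],[[0,0,-0.02],[0,0,0],0.2],[[0,0,0.04],[0,0,0],0],[[0,0,0.12],[0,0,0],-0.3],[[-0.05,-0.01,0.17],[0,0,0],-0.5],[[-0.12,-0.03,0.18],[0,0,0],-0.5]]}}

```text
t: 70.03
tool_pos: [0.5408, -0.3729, 0.1617]
orientation: [3.139, -0.039, 0.003]
force: [-0.4, -0.7, -1.2]
opening: 0.069
```

```bash
python3 -c "
from h import *
st();plan(.390,-.404,.11,-.029);plan(.390,-.404,.022,-.029)
"
```

```text
t 70.03 pos [ 0.5408 -0.3729  0.1617] yaw -0.0247 toolz [ 0.002 -0.003 -1.   ] F [-0.43 -0.74 -1.19] M [-0.025 -0.005  0.018] open 69.0 q [-0.68  0.31  1.39 -0.    1.44  0.91]
to [ 0.39  -0.404  0.11  -0.029] shift [-0.2514, -0.0519, -0.0861] turn [0.0004, 0.0003, -0.0007] mm 162.0 deg 0.0
to [ 0.39  -0.404  0.022 -0.029] shift [-0.2514, -0.0519, -0.2328] turn [0.0004, 0.0003, -0.0007] mm 208.0 deg 0.0
```

Call:
{"api": "jog_arm", "payload": {"commands": [[[-0.06,-0.012,-0.01],[0,0,0],-0.5],[[-0.15,-0.03,-0.03],[0,0,0],-0.5],[[-0.22,-0.047,-0.06],[0,0,0],-0.5],[[-0.2514,-0.0519,-0.08],[0.0004,0.0003,-0.0007],-0.5],[[-0.2514,-0.0519,-0.0861],[0.0004,0.0003,-0.0007],-0.5],[[-0.2514,-0.0519,-0.12],[0.0004,0.0003,-0.0007],-0.5],[[-0.2514,-0.0519,-0.18],[0.0004,0.0003,-0.0007],-0.5],[[-0.2514,-0.0519,-0.22],[0.0004,0.0003,-0.0007],-0.5],[[-0.2514,-0.0519,-0.2328],[0.0004,0.0003,-0.0007],-0.5],[[-0.2514,-0.0519,-0.2328],[0.0004,0.0003,-0.0007],1]], "newtons": 55}}

```text
t: 71.28
tool_pos: [0.3908, -0.404, 0.0225]
orientation: [3.141, -0.045, 0.001]
force: [-0.2, 0.1, 0.3]
opening: 0.0637
```

Call:
{"api": "jog_arm", "payload": {"commands": [[[0,0,0],[0,0,0],1],[[0,0,0],[0,0,0],1],[[0,0,0],[0,0,0],1],[[0,0,0],[0,0,0],1],[[0,0,0.03],[0,0,0],1],[[0,0,0.09],[0,0,0],1],[[0,0,0.15],[0,0,0],1],[[0,0,0.18],[0,0,0],1],[[0,0,0.18],[0,0,0],1],[[0,0,0.18],[0,0,0],1]]}}

```text
t: 72.53
tool_pos: [0.39, -0.4032, 0.1287]
orientation: [-3.14, 0.045, 0.002]
force: [0.2, 0.1, -6.3]
opening: 0.0495
```

```bash
python3 -c "
from h import *
st();plan(.390,-.404,.13,-.029,.5);meas(6,None,-.029)
"
```

```text
t 72.53 pos [ 0.39   -0.4032  0.1287] yaw -0.0286 toolz [-0.001  0.002 -1.   ] F [ 0.16  0.09 -6.28] M [0.032 0.018 0.04 ] open 49.5 q [-0.89  0.09  1.7   0.    1.36  0.71]
to [ 0.39  -0.404  0.13  -0.029] shift [0.0, -0.0014, 0.0022] turn [0.002, 0.0793, 0.0] mm 2.0 deg 29.0
Mlong 0.005 +- 0.006 M [0.045 0.004 0.003] F [ 0.22 -0.21 -5.98] J [-6.0000e-03 -5.5165e+01 -5.0320e+01  6.3000e-02 -3.6000e-02  0.0000e+00]
t 72.83 pos [ 0.3904 -0.4036  0.1295] yaw -0.0285 toolz [-0.001  0.001 -1.   ] F [ 0.28 -0.98 -5.9 ] M [ 0.026  0.014 -0.012] open 49.5 q [-0.89  0.09  1.7   0.    1.36  0.71]
```

Call:
{"api": "jog_arm", "payload": {"commands": [[[0,0,0],[0,0.025,0],1],[[0,0,0],[0.001,0.052,0],1],[[0,0,0],[0.002,0.083,0],1],[[0,0,0],[0.002,0.083,0],1],[[0,0,0],[0.002,0.083,0],1]]}}

```text
t: 73.45
tool_pos: [0.3908, -0.4036, 0.129]
orientation: [-3.03, 0.042, 0.806]
force: [-0.4, -0.5, -5.1]
opening: 0.0494
```

```bash
python3 -c "
from h import *
for i in range(3): meas(7,None,-.029)
plan(.390,-.404,.13,-.029)
"
```

```text
Mlong -0.664 +- 0.009 M [ 0.002 -0.665  0.007] F [-0.22 -0.22 -4.82] J [ 3.9200e-01 -7.1176e+01 -4.5959e+01 -2.5240e+00  3.3860e+00 -1.3000e-02]
t 73.8 pos [ 0.3903 -0.4042  0.1312] yaw -0.0312 toolz [-0.496  0.012 -0.868] F [ 0.93  0.47 -5.63] M [-0.031 -0.669 -0.013] open 49.9 q [-0.69  0.51  1.28 -0.32  1.76  0.92]
Mlong -0.696 +- 0.007 M [ 0.001 -0.697 -0.005] F [-0.28 -0.02 -5.22] J [-8.8000e-02 -7.3178e+01 -4.6563e+01 -2.6140e+00  3.4670e+00 -9.0000e-03]
t 74.15 pos [ 0.3904 -0.4035  0.1295] yaw -0.0291 toolz [-0.499  0.013 -0.867] F [-0.07 -0.23 -4.61] M [ 0.016 -0.719 -0.007] open 49.7 q [-0.69  0.51  1.28 -0.32  1.76  0.92]
Mlong -0.676 +- 0.007 M [ 0.023 -0.677 -0.002] F [ 0.21  0.2  -5.43] J [-2.3000e-02 -7.2968e+01 -4.6457e+01 -2.6080e+00  3.4790e+00 -8.0000e-03]
t 74.5 pos [ 0.3905 -0.4036  0.1294] yaw -0.0291 toolz [-0.499  0.013 -0.867] F [ 0.13  0.09 -5.94] M [ 0.047 -0.685 -0.009] open 49.7 q [-0.69  0.51  1.28 -0.32  1.76  0.92]
to [ 0.39  -0.404  0.13  -0.029] shift [-0.0008, -0.0007, 0.001] turn [-0.0022, -0.0831, -0.0001] mm 1.0 deg 30.0
```

Call:
{"api": "jog_arm", "payload": {"commands": [[[0,0,0],[0,-0.025,0],1],[[0,0,0],[-0.001,-0.052,0],1],[[0,0,0],[-0.0018,-0.072,0],1],[[0,0,0],[-0.0022,-0.0831,0],1],[[0,0,0],[-0.0022,-0.0831,0],1],[[0,0,0],[-0.0022,-0.0831,0],1],[[0,0,0],[-0.0022,-0.0831,0],1]]}}

```text
t: 75.38
tool_pos: [0.3909, -0.4033, 0.1291]
orientation: [-3.141, 0.044, 0.002]
force: [0.4, -0.2, -5.1]
opening: 0.0494
```

```bash
python3 -c "
from h import *
for i in range(2): meas(8,None,-.029)
"
```

```text
Mlong 0.071 +- 0.005 M [0.037 0.07  0.01 ] F [ 0.14 -0.08 -5.54] J [-4.0000e-03 -5.4863e+01 -5.0151e+01  9.1000e-02 -5.7000e-02  7.0000e-03]
t 75.78 pos [ 0.3905 -0.4035  0.1293] yaw -0.0285 toolz [-0. -0. -1.] F [ 0.15 -0.43 -4.53] M [0.079 0.072 0.038] open 49.9 q [-0.89  0.09  1.7  -0.    1.35  0.71]
Mlong 0.061 +- 0.008 M [ 0.025  0.06  -0.009] F [-0.03 -0.18 -5.52] J [ 3.1000e-02 -5.4750e+01 -5.0123e+01  1.0600e-01 -7.3000e-02  1.0000e-03]
t 76.17 pos [ 0.3904 -0.4036  0.1294] yaw -0.0287 toolz [-0. -0. -1.] F [-0.79 -0.02 -6.16] M [ 0.039  0.066 -0.038] open 49.6 q [-0.89  0.09  1.7  -0.    1.35  0.71]
```

Call:
{"api": "jog_arm", "payload": {"commands": [[[0,0,0],[0,-0.025,0],1],[[0,0,0],[-0.001,-0.052,0],1],[[0,0,0],[-0.002,-0.083,0],1],[[0,0,0],[-0.002,-0.083,0],1],[[0,0,0],[-0.002,-0.083,0],1]]}}

```text
t: 76.8
tool_pos: [0.39, -0.4043, 0.13]
orientation: [3.03, -0.045, 0.805]
force: [1.4, 0.2, -6.0]
opening: 0.0494
```

```bash
python3 -c "
from h import *
for i in range(3): meas(7,None,-.029)
plan(.390,-.404,.13,-.029)
"
```

```text
Mlong 0.638 +- 0.013 M [ 0.04   0.637 -0.01 ] F [-0.21  0.16 -5.56] J [-4.0200e-01 -4.0494e+01 -4.9616e+01  3.8890e+00 -7.6000e-01  3.5000e-02]
t 77.15 pos [ 0.3913 -0.4035  0.1299] yaw -0.0274 toolz [ 0.498 -0.012 -0.867] F [-0.91 -0.2  -5.66] M [0.048 0.684 0.017] open 49.5 q [-1.21 -0.18  2.05  0.54  1.12  0.18]
Mlong 0.672 +- 0.009 M [ 0.065  0.67  -0.005] F [-0.08  0.09 -5.27] J [ 9.8000e-02 -4.0538e+01 -5.0135e+01  3.9790e+00 -7.7200e-01  1.7000e-02]
t 77.5 pos [ 0.3904 -0.4036  0.1294] yaw -0.0295 toolz [ 0.498 -0.012 -0.867] F [ 0.32  0.79 -5.87] M [0.059 0.664 0.037] open 50.0 q [-1.22 -0.18  2.05  0.54  1.12  0.18]
Mlong 0.663 +- 0.007 M [0.049 0.662 0.011] F [ 0.06  0.04 -5.14] J [ 2.9000e-02 -4.0482e+01 -5.0008e+01  3.9800e+00 -7.6700e-01  9.0000e-03]
t 77.85 pos [ 0.3904 -0.4036  0.1294] yaw -0.0296 toolz [ 0.498 -0.012 -0.867] F [ 0.86  1.21 -5.62] M [0.057 0.64  0.007] open 49.7 q [-1.22 -0.18  2.05  0.54  1.12  0.18]
to [ 0.39  -0.404  0.13  -0.029] shift [-0.0006, -0.0006, 0.0009] turn [0.0021, 0.083, -0.0] mm 1.0 deg 30.0
```

After the long tilt with the +x end down, the level reading is +0.066 N m, so the piece in C slides slowly. Confirming with the other end.

Call:
{"api": "jog_arm", "payload": {"commands": [[[0,0,0],[0,0.025,0],1],[[0,0,0],[0.001,0.052,0],1],[[0,0,0],[0.0018,0.072,0],1],[[0,0,0],[0.0021,0.083,0],1],[[0,0,0],[0.0021,0.083,0],1],[[0,0,0],[0.0021,0.083,0],1],[[0,0,0],[0.0021,0.083,0],1]]}}

```text
t: 78.72
tool_pos: [0.3897, -0.4037, 0.1293]
orientation: [-3.141, 0.048, -0.001]
force: [0.2, -0.2, -5.7]
opening: 0.0494
```

```bash
python3 -c "
from h import *
for i in range(2): meas(8,None,-.029)
plan(.40,.40,.17,0);plan(.43,0,.17,0)
"
```

```text
Mlong -0.045 +- 0.009 M [ 0.017 -0.046 -0.001] F [ 0.14  0.04 -5.54] J [ 3.0000e-03 -5.4644e+01 -4.9986e+01  3.1000e-02  4.0000e-03 -8.0000e-03]
t 79.12 pos [ 0.3903 -0.4037  0.1295] yaw -0.0293 toolz [ 0.  0. -1.] F [-0.3   0.66 -5.14] M [ 0.021 -0.017  0.009] open 49.4 q [-0.89  0.09  1.7   0.    1.35  0.71]
Mlong -0.054 +- 0.009 M [ 0.011 -0.055  0.008] F [ 0.01  0.1  -5.95] J [-3.6000e-02 -5.4757e+01 -5.0039e+01  1.3000e-02  1.2000e-02 -1.0000e-03]
t 79.53 pos [ 0.3904 -0.4036  0.1294] yaw -0.0289 toolz [-0.  0. -1.] F [-0.67  0.25 -6.18] M [ 0.029 -0.049  0.048] open 49.8 q [-0.89  0.09  1.7   0.    1.35  0.71]
to [0.4  0.4  0.17 0.  ] shift [0.0159, 1.3393, 0.0676] turn [-0.0, -0.0, 0.0046] mm 805.0 deg 2.0
to [0.43 0.   0.17 0.  ] shift [0.0659, 0.6726, 0.0676] turn [-0.0, -0.0, 0.0046] mm 408.0 deg 2.0
```

C differs by 0.115 N m end to end, so it is loose and goes to the tray. B gets a longer retest afterwards.

Call:
{"api": "jog_arm", "payload": {"commands": [[[0,0.01,0.05],[0,0,0],1],[[0.005,0.06,0.0676],[0,0,0],1],[[0.015,0.14,0.0676],[0,0,0.001],1],[[0.022,0.23,0.0676],[0,0,0.002],1],[[0.03,0.32,0.0676],[0,0,0.003],1],[[0.038,0.41,0.0676],[0,0,0.0046],1],[[0.046,0.5,0.0676],[0,0,0.0046],1],[[0.054,0.59,0.0676],[0,0,0.0046],1],[[0.06,0.68,0.0676],[0,0,0.0046],1],[[0.0659,0.77,0.0676],[0,0,0.0046],1]]}}

```text
t: 80.78
tool_pos: [0.43, 0.0602, 0.1704]
orientation: [-3.141, 0.0, -0.002]
force: [1.5, -0.4, -5.3]
opening: 0.0497
```

```bash
python3 -c "
from h import *
st();plan(.40,.25,.15,-.003)
"
```

```text
t 80.78 pos [0.43   0.0602 0.1704] yaw -0.0001 toolz [ 0.001  0.    -1.   ] F [ 1.48 -0.45 -5.29] M [ 0.047 -0.197  0.02 ] open 49.7 q [ 0.02 -0.31  1.99  0.    1.46  1.59]
to [ 0.4    0.25   0.15  -0.003] shift [-0.05, 0.3164, -0.034] turn [-0.0, 0.0002, -0.0005] mm 193.0 deg 0.0
```

Call:
{"api": "jog_arm", "payload": {"commands": [[[-0.012,0.09,0],[0,0,0],1],[[-0.026,0.18,-0.01],[0,0,0],1],[[-0.04,0.26,-0.03],[0,0,0],1],[[-0.05,0.305,-0.034],[0,0,0],1],[[-0.05,0.3164,-0.034],[0,0,0],1],[[-0.05,0.3164,-0.05],[0,0,0],1],[[-0.05,0.3164,-0.12],[0,0,0],1],[[-0.05,0.3164,-0.19],[0,0,0],1],[[-0.05,0.3164,-0.23],[0,0,0],1],[[-0.05,0.3164,-0.235],[0,0,0],1]]}}

```text
t: 82.02
tool_pos: [0.3985, 0.2479, 0.0271]
orientation: [3.139, -0.003, -0.004]
force: [-1.1, 0.2, -4.7]
opening: 0.0495
```

```bash
python3 -c "
from h import *
st();plan(.40,.25,.018,-.003);snap('wrist','w17')
"
```

```text
t 82.03 pos [0.3985 0.2479 0.0271] yaw -0.0016 toolz [-0.003 -0.002 -1.   ] F [-1.14  0.24 -4.72] M [-0.012 -0.056  0.021] open 49.5 q [ 0.45 -0.03  2.02 -0.    1.15  2.02]
to [ 0.4    0.25   0.018 -0.003] shift [0.0026, 0.0036, -0.0151] turn [0.0003, -0.0004, -0.0002] mm 9.0 deg 0.0
```

View pics/w17.png

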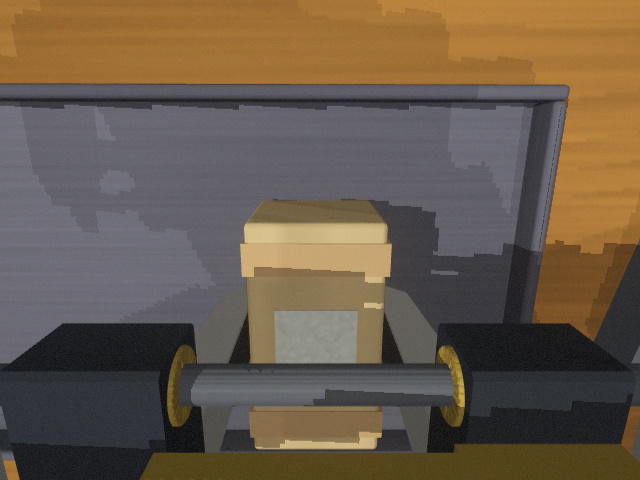

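Call:
{"api": "jog_arm", "payload": {"commands": [[[0.0026,0.0036,-0.008],[0.0003,-0.0004,0],1],[[0.0026,0.0036,-0.0135],[0.0003,-0.0004,0],1],[[0.0026,0.0036,-0.0151],[0.0003,-0.0004,0],1],[[0.0026,0.0036,-0.0151],[0.0003,-0.0004,0],1]]}}

```text
t: 82.58
tool_pos: [0.4026, 0.2511, 0.0221]
orientation: [-3.14, 0.002, -0.007]
force: [-6.6, -3.9, 15.6]
opening: 0.0498
```

```bash
python3 -c "
from h import *
st()"
```

```text
t 82.58 pos [0.4026 0.2511 0.0221] yaw -0.0013 toolz [ 0.004  0.001 -1.   ] F [-6.58 -3.9  15.61] M [-1.274  1.334 -0.095] open 49.8 q [ 0.45 -0.02  2.02 -0.    1.13  2.02]
```

Call:
{"api": "jog_arm", "payload": {"commands": [[[0,0,0.001],[0,0,0],0],[[0,0,0.001],[0,0,0],-0.4],[[0,0,0.001],[0,0,0],-0.5],[[0,0,0.03],[0,0,0],-0.5],[[0,0,0.11],[0,0,0],-0.5],[[0,0,0.19],[0,0,0],-0.5],[[0,0,0.23],[0,0,0],-0.5],[[0,0,0.23],[0,0,0],-0.3]]}}

```text
t: 83.58
tool_pos: [0.4044, 0.252, 0.1637]
orientation: [-3.138, 0.002, -0.015]
force: [-0.0, 0.0, -0.5]
opening: 0.064
```

```bash
python3 -c "
from h import *
st();snap('wrist','w18');plan(.41,-.05,.17,-.01)"
```

```text
t 83.58 pos [0.4044 0.252  0.1637] yaw -0.0012 toolz [ 0.01   0.004 -1.   ] F [-0.01  0.04 -0.53] M [ 0.026  0.031 -0.001] open 64.0 q [ 0.45 -0.19  1.9  -0.    1.42  2.02]
to [ 0.41 -0.05  0.17 -0.01] shift [0.0112, -0.5025, 0.0142] turn [-0.0004, 0.0011, -0.0014] mm 302.0 deg 1.0
```

View pics/w18.png

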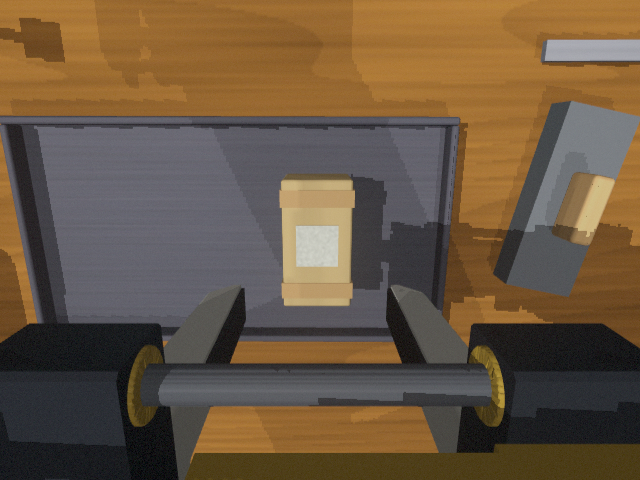

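C lies flat inside the tray at (317,240). Now uncover and retest B.

Call:
{"api": "jog_arm", "payload": {"commands": [[[0,-0.04,0.005],[0,0,0],-0.2],[[0,-0.12,0.0142],[0,0.0011,0],-0.2],[[0,-0.21,0.0142],[0,0.0011,0],-0.2],[[0,-0.3,0.0142],[0,0.0011,0],-0.2],[[0,-0.39,0.0142],[0,0.0011,-0.001],-0.2],[[0,-0.48,0.0142],[0,0.0011,-0.002],-0.2],[[0,-0.57,0.0142],[0,0.0011,-0.003],-0.2],[[0,-0.66,0.0142],[0,0.0011,-0.004],-0.2],[[0,-0.75,0.0142],[0,0.0011,-0.0043],-0.2],[[-0.005,-0.83,0.0142],[0,0.0011,-0.0043],-0.2]], "newtons": 40}}

```text
t: 84.88
tool_pos: [0.3991, -0.2478, 0.1683]
orientation: [-3.137, 0.045, 0.003]
force: [1.1, 0.6, 0.5]
opening: 0.0556
```

```bash
python3 -c "
from h import *
st();plan(.393,-.296,.068,-.028)"
```

```text
t 84.88 pos [ 0.3991 -0.2478  0.1683] yaw -0.029 toolz [-0.002  0.004 -1.   ] F [1.13 0.63 0.52] M [ 0.007 -0.037 -0.026] open 55.6 q [-0.67 -0.2   1.9   0.    1.44  0.93]
to [ 0.393 -0.296  0.068 -0.028] shift [-0.0102, -0.0803, -0.1671] turn [-0.0006, -0.0003, 0.0002] mm 111.0 deg 0.0
```

Call:
{"api": "jog_arm", "payload": {"commands": [[[-0.0102,-0.06,-0.01],[-0.0006,-0.0003,0],-0.2],[[-0.0102,-0.0803,-0.04],[-0.0006,-0.0003,0],0],[[-0.0102,-0.0803,-0.09],[-0.0006,-0.0003,0],0],[[-0.0102,-0.0803,-0.145],[-0.0006,-0.0003,0],0.1],[[-0.0102,-0.0803,-0.165],[-0.0006,-0.0003,0],0.2],[[-0.0102,-0.0803,-0.1655],[-0.0006,-0.0003,0],1],[[-0.0102,-0.0803,-0.1655],[-0.0006,-0.0003,0],1],[[-0.0102,-0.0803,-0.1655],[-0.0006,-0.0003,0],1],[[-0.0102,-0.0803,-0.1655],[-0.0006,-0.0003,0],1],[[-0.0102,-0.0803,-0.1655],[-0.0006,-0.0003,0],1]]}}

```text
t: 86.12
tool_pos: [0.3939, -0.2966, 0.0703]
orientation: [3.14, -0.045, 0.003]
force: [0.4, 1.7, 5.9]
opening: 0.0157
```

```bash
python3 -c "
from h import *
st();plan(.43,-.053,.033,-.028)"
```

```text
t 86.12 pos [ 0.3939 -0.2966  0.0703] yaw -0.029 toolz [ 0.002 -0.001 -1.   ] F [0.39 1.75 5.93] M [ 0.328 -0.035 -0.013] open 15.7 q [-0.75 -0.04  1.94  0.    1.24  0.85]
to [ 0.43  -0.053  0.033 -0.028] shift [0.0602, 0.406, -0.0622] turn [0.0002, 0.0003, 0.0002] mm 249.0 deg 0.0
```

Call:
{"api": "jog_arm", "payload": {"commands": [[[0,0,0.01],[0,0,0],1],[[0,0,0.05],[0,0,0],1],[[0,0,0.1],[0,0,0],1],[[0,0,0.14],[0,0,0],1],[[0.006,0.05,0.14],[0,0,0],1],[[0.018,0.13,0.14],[0,0,0],1],[[0.033,0.22,0.14],[0,0,0],1],[[0.046,0.31,0.13],[0,0,0],1],[[0.057,0.385,0.09],[0,0,0],1],[[0.06,0.406,0.03],[0,0,0],1]]}}

```text
t: 87.38
tool_pos: [0.4312, -0.051, 0.0892]
orientation: [3.14, -0.041, 0.008]
force: [1.1, 0.6, -1.0]
opening: 0.0158
```

```bash
python3 -c "
from h import *
st();plan(.43,-.053,.036,-.028);snap('wrist','w19')"
```

```text
t 87.38 pos [ 0.4312 -0.051   0.0892] yaw -0.0262 toolz [ 0.005 -0.001 -1.   ] F [ 1.1   0.56 -1.  ] M [ 0.013  0.006 -0.021] open 15.8 q [-0.24 -0.24  2.08 -0.    1.29  1.36]
to [ 0.43  -0.053  0.036 -0.028] shift [-0.0021, -0.0034, -0.0887] turn [0.0002, 0.0008, -0.0003] mm 53.0 deg 0.0
```

View pics/w19.png

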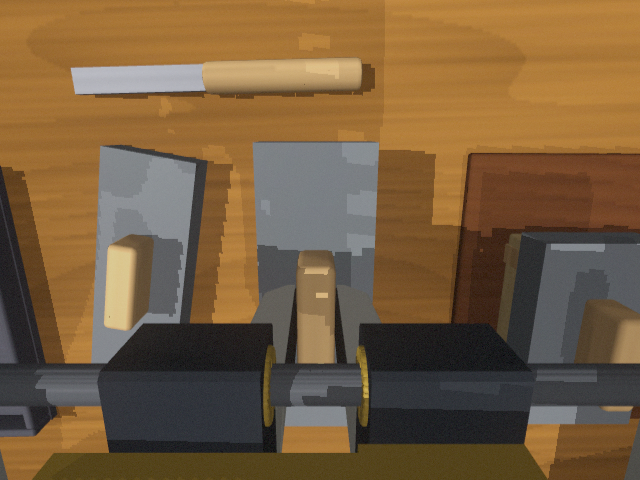

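Call:
{"api": "jog_arm", "payload": {"commands": [[[-0.002,-0.0034,-0.04],[0,0.0008,0],1],[[-0.002,-0.0034,-0.08],[0,0.0008,0],1],[[-0.002,-0.0034,-0.09],[0,0.0008,0],1],[[-0.002,-0.0034,-0.091],[0,0.0008,0],0.4],[[-0.002,-0.0034,-0.091],[0,0.0008,0],0.2],[[-0.002,-0.0034,-0.07],[0,0.0008,0],0.2],[[-0.002,-0.0034,0],[0,0.0008,0],0.1],[[-0.002,-0.03,0.08],[0,0.0008,0],-0.2],[[-0.008,-0.1,0.11],[0,0.0008,0],-0.4],[[-0.02,-0.19,0.12],[0,0.0008,0],-0.5]]}}

```text
t: 88.68
tool_pos: [0.4166, -0.1651, 0.1587]
orientation: [3.14, -0.038, -0.006]
force: [1.1, -0.2, -0.5]
opening: 0.0671
```

```bash
python3 -c "
from h import *
st();plan(.393,-.2957,.12,-.029);plan(.393,-.2957,.0225,-.029);snap('scene','s16')"
```

```text
t 88.67 pos [ 0.4166 -0.1651  0.1587] yaw -0.0244 toolz [-0.004 -0.001 -1.   ] F [ 1.11 -0.21 -0.45] M [-0.032  0.002  0.032] open 67.1 q [-0.49 -0.25  1.97 -0.    1.43  1.11]
to [ 0.393  -0.2957  0.12   -0.029 ] shift [-0.0394, -0.2177, -0.0644] turn [0.0002, -0.0006, -0.0007] mm 138.0 deg 0.0
to [ 0.393  -0.2957  0.0225 -0.029 ] shift [-0.0394, -0.2177, -0.2269] turn [0.0002, -0.0006, -0.0007] mm 190.0 deg 0.0
```

View pics/s16.png

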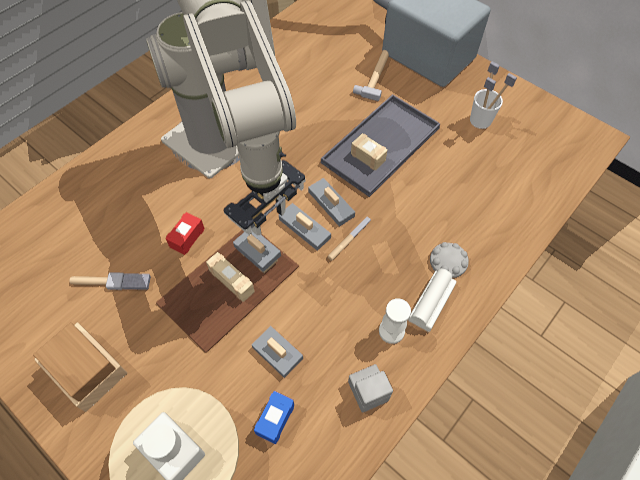

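Call:
{"api": "jog_arm", "payload": {"commands": [[[-0.01,-0.06,0],[0,0,0],-0.35],[[-0.025,-0.14,-0.01],[0,0,0],-0.35],[[-0.037,-0.2,-0.03],[0,0,0],-0.35],[[-0.0394,-0.2177,-0.06],[0,-0.0006,-0.0007],-0.35],[[-0.0394,-0.2177,-0.0644],[0,-0.0006,-0.0007],-0.35],[[-0.0394,-0.2177,-0.11],[0,-0.0006,-0.0007],-0.35],[[-0.0394,-0.2177,-0.18],[0,-0.0006,-0.0007],-0.35],[[-0.0394,-0.2177,-0.22],[0,-0.0006,-0.0007],-0.35],[[-0.0394,-0.2177,-0.2269],[0,-0.0006,-0.0007],-0.35],[[-0.0394,-0.2177,-0.2269],[0,-0.0006,-0.0007],1]], "newtons": 55}}

```text
t: 89.98
tool_pos: [0.3923, -0.3019, 0.0239]
orientation: [3.136, -0.05, -0.0]
force: [0.1, 0.0, 0.3]
opening: 0.0568
```

Call:
{"api": "jog_arm", "payload": {"commands": [[[0,0,0],[0,0,0],1],[[0,0,0],[0,0,0],1],[[0,0,0],[0,0,0],1],[[0,0,0],[0,0,0],1],[[0,0,0.03],[0,0,0],1],[[0,0,0.09],[0,0,0],1],[[0,0,0.16],[0,0,0],1],[[0,0,0.21],[0,0,0],1],[[0,0,0.21],[0,0,0],1],[[0,0,0.21],[0,0,0],1]]}}

```text
t: 91.22
tool_pos: [0.3917, -0.3014, 0.1487]
orientation: [3.136, -0.05, -0.002]
force: [-0.5, -0.0, -5.9]
opening: 0.0398
```

```bash
python3 -c "
from h import *
meas(8,None,-.029)"
```

```text
Mlong 0.019 +- 0.013 M [0.062 0.017 0.003] F [ 0.01 -0.33 -5.69] J [-9.0000e-03 -4.4794e+01 -5.0956e+01  2.2000e-02 -8.0000e-02  1.0000e-03]
t 91.62 pos [ 0.3921 -0.3017  0.1493] yaw -0.0317 toolz [-0.001 -0.005 -1.   ] F [ 0.36 -1.12 -5.45] M [-0.003  0.023 -0.052] open 40.1 q [-0.76 -0.12  1.86 -0.    1.39  0.85]
```

Call:
{"api": "jog_arm", "payload": {"commands": [[[0,0,0],[0,0.025,0],1],[[0,0,0],[0.001,0.052,0],1],[[0,0,0],[0.002,0.083,0],1],[[0,0,0],[0.002,0.083,0],1],[[0,0,0],[0.002,0.083,0],1],[[0,0,0],[0.002,0.083,0],1],[[0,0,0],[0.002,0.083,0],1],[[0,0,0],[0.002,0.083,0],1],[[0,0,0],[0.002,0.083,0],1],[[0,0,0],[0.002,0.083,0],1]]}}

```text
t: 92.88
tool_pos: [0.392, -0.3017, 0.1494]
orientation: [3.034, -0.046, -0.811]
force: [-0.8, -0.0, -6.0]
opening: 0.0396
```

```bash
python3 -c "
from h import *
meas(6,None,-.029);plan(.393,-.296,.148,-.029)"
```

```text
Mlong -0.701 +- 0.009 M [ 0.021 -0.702  0.003] F [-0.07  0.29 -5.14] J [-3.2000e-02 -6.4974e+01 -4.5972e+01 -2.2180e+00  3.7790e+00 -8.0000e-03]
t 93.17 pos [ 0.3921 -0.3016  0.1491] yaw -0.0327 toolz [-0.499  0.007 -0.866] F [-0.92  0.75 -4.96] M [ 0.007 -0.739 -0.003] open 39.6 q [-0.56  0.36  1.45 -0.27  1.79  1.04]
to [ 0.393 -0.296  0.148 -0.029] shift [0.0015, 0.0093, -0.0019] turn [-0.0011, -0.0832, 0.0002] mm 6.0 deg 30.0
```

Call:
{"api": "jog_arm", "payload": {"commands": [[[0,0,0],[0,-0.025,0],1],[[0,0,0],[0,-0.052,0],1],[[0,0,0],[-0.001,-0.072,0],1],[[0,0,0],[-0.0011,-0.0832,0],1],[[0,0,0],[-0.0011,-0.0832,0],1],[[0,0,0],[-0.0011,-0.0832,0],1],[[0,0,0],[-0.0011,-0.0832,0],1]]}}

```text
t: 94.05
tool_pos: [0.3924, -0.3014, 0.1488]
orientation: [-3.14, 0.046, 0.002]
force: [-0.1, -1.0, -5.1]
opening: 0.0395
```

```bash
python3 -c "
from h import *
meas(8,None,-.029);meas(8,None,-.029)"
```

```text
Mlong 0.015 +- 0.009 M [0.024 0.014 0.022] F [ 0.19 -0.14 -5.29] J [-1.0000e-03 -4.4632e+01 -5.0687e+01  5.6000e-02 -2.7000e-02  6.0000e-03]
t 94.45 pos [ 0.3921 -0.3015  0.149 ] yaw -0.0299 toolz [-0.     0.001 -1.   ] F [ 0.17 -0.04 -5.31] M [-0.007 -0.003  0.016] open 39.4 q [-0.76 -0.11  1.86  0.    1.39  0.84]
Mlong 0.021 +- 0.010 M [ 0.016  0.021 -0.01 ] F [ 0.13 -0.19 -5.39] J [ 2.4000e-02 -4.4517e+01 -5.0662e+01  6.9000e-02 -4.4000e-02  1.0000e-03]
t 94.85 pos [ 0.392  -0.3016  0.1491] yaw -0.0302 toolz [ 0.  0. -1.] F [-0.31 -1.09 -5.29] M [-0.028  0.027  0.023] open 39.8 q [-0.76 -0.11  1.86  0.    1.39  0.84]
```

Call:
{"api": "jog_arm", "payload": {"commands": [[[0,0,0],[0,-0.025,0],1],[[0,0,0],[-0.001,-0.052,0],1],[[0,0,0],[-0.002,-0.083,0],1],[[0,0,0],[-0.002,-0.083,0],1],[[0,0,0],[-0.002,-0.083,0],1],[[0,0,0],[-0.002,-0.083,0],1],[[0,0,0],[-0.002,-0.083,0],1],[[0,0,0],[-0.002,-0.083,0],1],[[0,0,0],[-0.002,-0.083,0],1],[[0,0,0],[-0.002,-0.083,0],1]]}}

```text
t: 96.1
tool_pos: [0.3921, -0.3015, 0.1491]
orientation: [3.031, -0.045, 0.809]
force: [-0.8, 0.9, -5.5]
opening: 0.0396
```

```bash
python3 -c "
from h import *
meas(6,None,-.029);plan(.393,-.299,.148,-.029)"
```

```text
Mlong 0.743 +- 0.012 M [ 0.031  0.742 -0.001] F [ 0.39  0.1  -5.09] J [ 5.4000e-02 -2.6941e+01 -5.2468e+01  3.9500e+00 -1.4550e+00  1.0000e-02]
t 96.4 pos [ 0.392  -0.3017  0.1492] yaw -0.0312 toolz [ 0.498 -0.012 -0.867] F [ 0.88  0.17 -4.62] M [ 0.028  0.742 -0.036] open 38.9 q [-1.11 -0.49  2.26  0.5   1.17  0.34]
to [ 0.393 -0.299  0.148 -0.029] shift [0.0017, 0.0045, -0.0019] turn [0.0019, 0.083, 0.0002] mm 3.0 deg 30.0
```

Call:
{"api": "jog_arm", "payload": {"commands": [[[0,0,0],[0,0.025,0],1],[[0,0,0],[0.001,0.052,0],1],[[0,0,0],[0.0015,0.072,0],1],[[0,0,0],[0.0019,0.083,0],1],[[0,0,0],[0.0019,0.083,0],1],[[0,0,0],[0.0019,0.083,0],1],[[0,0,0],[0.0019,0.083,0],1]]}}

```text
t: 97.28
tool_pos: [0.3915, -0.3018, 0.1491]
orientation: [3.141, -0.049, 0.002]
force: [0.3, -0.0, -5.1]
opening: 0.0397
```

```bash
python3 -c "
from h import *
meas(8,None,-.029);meas(8,None,-.029);plan(.392,-.2995,.0235,-.029)"
```

```text
Mlong 0.025 +- 0.014 M [0.04  0.024 0.   ] F [-0.23  0.08 -5.22] J [-1.0000e-03 -4.4456e+01 -5.0622e+01  8.0000e-02 -6.0000e-02 -7.0000e-03]
t 97.67 pos [ 0.392  -0.3017  0.1492] yaw -0.0304 toolz [ 0. -0. -1.] F [-0.44 -0.13 -5.13] M [ 0.078  0.058 -0.055] open 39.5 q [-0.76 -0.11  1.86  0.    1.39  0.84]
Mlong 0.012 +- 0.009 M [ 0.013  0.012 -0.01 ] F [-0.4   0.09 -5.23] J [-3.0000e-02 -4.4578e+01 -5.0669e+01  6.3000e-02 -5.0000e-02 -1.0000e-03]
t 98.08 pos [ 0.392  -0.3016  0.1491] yaw -0.03 toolz [ 0. -0. -1.] F [-1.43  0.37 -5.41] M [ 0.055  0.003 -0.026] open 39.8 q [-0.76 -0.11  1.86 -0.    1.39  0.84]
to [ 0.392  -0.2995  0.0235 -0.029 ] shift [-0.0, 0.0036, -0.2094] turn [0.0, 0.0, 0.0002] mm 126.0 deg 0.0
```

B is firm after long tilts too (0.018 vs 0.018 N m). Placing it back.

Call:
{"api": "jog_arm", "payload": {"commands": [[[0,0.0036,-0.03],[0,0,0],1],[[0,0.0036,-0.09],[0,0,0],1],[[0,0.0036,-0.15],[0,0,0],1],[[0,0.0036,-0.19],[0,0,0],1],[[0,0.0036,-0.205],[0,0,0],1],[[0,0.0036,-0.2094],[0,0,0],1],[[0,0.0036,-0.2094],[0,0,0],1],[[0,0.0036,-0.2094],[0,0,0],1]]}}

```text
t: 99.08
tool_pos: [0.3918, -0.2991, 0.0248]
orientation: [-3.141, 0.047, 0.001]
force: [-8.4, 7.3, 13.8]
opening: 0.0397
```

```bash
python3 -c "
from h import *
st()"
```

```text
t 99.08 pos [ 0.3918 -0.2991  0.0248] yaw -0.0299 toolz [-0.001  0.001 -1.   ] F [-8.39  7.33 13.79] M [1.622 1.504 0.068] open 39.7 q [-0.76  0.03  1.96 -0.    1.15  0.84]
```

Call:
{"api": "jog_arm", "payload": {"commands": [[[0,0,0.001],[0,0,0],0],[[0,0,0.001],[0,0,0],-0.2],[[0,0,0.001],[0,0,0],-0.3],[[0,0,0.03],[0,0,0],-0.3],[[0,0,0.11],[0,0,0],-0.3],[[0,0,0.19],[0,0,0],-0.4],[[0,0,0.25],[0,0,0],-0.6],[[0,0,0.25],[0,0,0],-0.6],[[0,0,0.25],[0,0,0],-0.6]]}}

```text
t: 100.2
tool_pos: [0.3917, -0.299, 0.1749]
orientation: [-3.141, 0.047, 0.001]
force: [0.3, -0.3, -1.1]
opening: 0.0746
```

```bash
python3 -c "
from h import *
st();c=snap('wrist','w20');u=proj(c,[[.392,-.299,.058]])[0];r=topfit(c,'tl',u,.008,thr=170,sat=150);print(np.round(r,4));draw(c,[('tl',*r[:3],.008)],'pics/f20.png',(180,60,460,340))
snap('wrist');st();plan(.40,-.053,.155,-.028)"
```

```text
t 100.2 pos [ 0.3917 -0.299   0.1749] yaw -0.0299 toolz [-0.001  0.    -1.   ] F [ 0.28 -0.28 -1.09] M [0.067 0.021 0.053] open 74.6 q [-0.76 -0.14  1.84 -0.    1.44  0.84]
[ 0.3915 -0.2999 -0.0298  0.9459]
t 100.3 pos [ 0.3911 -0.2985  0.1735] yaw -0.0298 toolz [-0.003  0.002 -1.   ] F [-0.02  0.51 -0.97] M [0.003 0.005 0.007] open 74.3 q [-0.76 -0.14  1.84 -0.    1.44  0.84]
to [ 0.4   -0.053  0.155 -0.028] shift [0.0149, 0.4091, -0.0308] turn [-0.0004, -0.0004, 0.0003] mm 246.0 deg 0.0
```

View pics/f20.png

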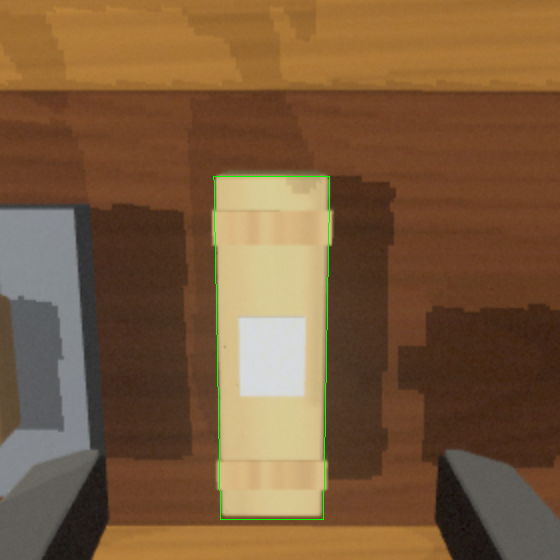

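B is at (0.3915, -0.2995, -0.030). Fetching its cover.

Call:
{"api": "jog_arm", "payload": {"commands": [[[0,0.04,0],[0,0,0],-0.6],[[0.004,0.12,-0.01],[0,0,0],-0.6],[[0.008,0.21,-0.02],[0,0,0],-0.6],[[0.012,0.3,-0.0308],[0,0,0],-0.5],[[0.0149,0.375,-0.0308],[-0.0004,-0.0004,0.0003],-0.4],[[0.0149,0.4091,-0.0308],[-0.0004,-0.0004,0.0003],-0.3],[[0.0149,0.4091,-0.0308],[-0.0004,-0.0004,0.0003],-0.3],[[0.0149,0.4091,-0.0308],[-0.0004,-0.0004,0.0003],-0.3],[[0.0149,0.4091,-0.0308],[-0.0004,-0.0004,0.0003],-0.3]]}}

```text
t: 101.42
tool_pos: [0.3999, -0.0539, 0.1547]
orientation: [3.141, -0.046, -0.001]
force: [0.6, -0.6, 0.1]
opening: 0.0605
```

```bash
python3 -c "
from h import *
st();c=snap('wrist','w21')
r=gcfit(c,'vl',.43,-.053,-.026);print(np.round(r,4));draw(c,[('vl',*r[:3],0)],'pics/f21.png',(180,60,460,340))
plan(r[0],r[1],.031,r[2])
"
```

```text
t 101.42 pos [ 0.3999 -0.0539  0.1547] yaw -0.0293 toolz [-0.001 -0.    -1.   ] F [ 0.57 -0.58  0.11] M [0.05  0.025 0.003] open 60.5 q [-0.26 -0.39  2.08 -0.    1.45  1.34]
[ 0.4253 -0.053  -0.0261  0.9871]
to [ 0.4253 -0.053   0.031  -0.0261] shift [0.0424, 0.0014, -0.2064] turn [0.0001, -0.0001, 0.0005] mm 126.0 deg 0.0
```

View pics/f21.png

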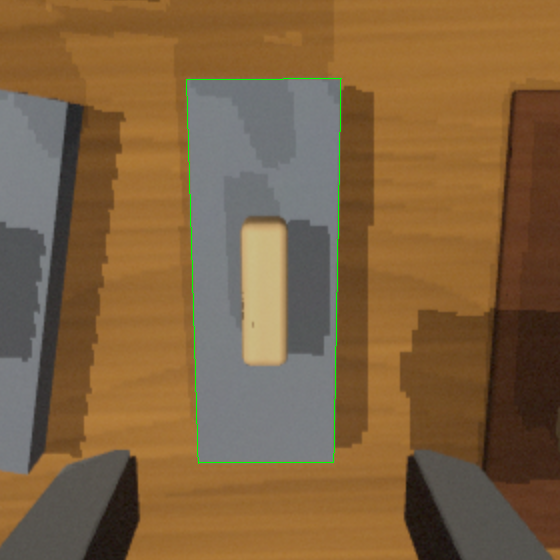

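Call:
{"api": "jog_arm", "payload": {"commands": [[[0.0424,0.0014,-0.03],[0,0,0],-0.1],[[0.0424,0.0014,-0.1],[0,0,0],0],[[0.0424,0.0014,-0.17],[0,0,0.0005],0.1],[[0.0424,0.0014,-0.198],[0,0,0.0005],0.1],[[0.0424,0.0014,-0.2055],[0,0,0.0005],0.1],[[0.0424,0.0014,-0.2055],[0,0,0.0005],1],[[0.0424,0.0014,-0.2055],[0,0,0.0005],1],[[0.0424,0.0014,-0.2055],[0,0,0.0005],1],[[0.0424,0.0014,-0.2055],[0,0,0.0005],1]], "newtons": 40}}

```text
t: 102.6
tool_pos: [0.4262, -0.0532, 0.0325]
orientation: [3.141, -0.041, 0.002]
force: [-0.0, -0.1, 5.2]
opening: 0.0154
```

Call:
{"api": "jog_arm", "payload": {"commands": [[[0,0,0],[0,0,0],1],[[0,0,0.03],[0,0,0],1],[[0,0,0.1],[0,0,0],1],[[0,0,0.17],[0,0,0],1],[[0,0,0.195],[0,0,0],1],[[0,0,0.195],[0,0,0],1],[[0,0,0.195],[0,0,0],1]]}}

```text
t: 103.48
tool_pos: [0.425, -0.0529, 0.1474]
orientation: [3.141, -0.041, -0.003]
force: [0.3, 0.1, -1.7]
opening: 0.0156
```

```bash
python3 -c "
from h import *
st();plan(.392,-.2995,.15,-.030)
"
```

```text
t 103.47 pos [ 0.425  -0.0529  0.1474] yaw -0.0262 toolz [-0.002 -0.    -1.   ] F [ 0.27  0.05 -1.69] M [0.052 0.029 0.033] open 15.6 q [-0.24 -0.31  2.03 -0.    1.42  1.35]
to [ 0.392  -0.2995  0.15   -0.03  ] shift [-0.055, -0.411, 0.0044] turn [0.0, -0.0003, -0.0006] mm 249.0 deg 0.0
```

Call:
{"api": "jog_arm", "payload": {"commands": [[[-0.004,-0.03,0.004],[0,0,0],1],[[-0.015,-0.11,0.0044],[0,0,0],1],[[-0.027,-0.2,0.0044],[0,0,0],1],[[-0.039,-0.29,0.0044],[0,-0.0003,-0.0006],1],[[-0.05,-0.37,0.0044],[0,-0.0003,-0.0006],1],[[-0.055,-0.411,0.0044],[0,-0.0003,-0.0006],1],[[-0.055,-0.411,0.0044],[0,-0.0003,-0.0006],1],[[-0.055,-0.411,0.0044],[0,-0.0003,-0.0006],1],[[-0.055,-0.411,0.0044],[0,-0.0003,-0.0006],1]]}}

```text
t: 104.6
tool_pos: [0.392, -0.2983, 0.1494]
orientation: [-3.14, 0.045, 0.001]
force: [-0.2, 0.1, -1.2]
opening: 0.0155
```

```bash
python3 -c "
from h import *
snap('wrist','w22');st();plan(.392,-.2995,.068,-.030)
"
```

```text
t 104.65 pos [ 0.3922 -0.2985  0.1496] yaw -0.0286 toolz [-0.  0. -1.] F [ 0.78 -0.1  -1.51] M [ 0.003  0.002 -0.005] open 16.0 q [-0.75 -0.12  1.87  0.    1.4   0.84]
to [ 0.392  -0.2995  0.068  -0.03  ] shift [-0.0003, -0.0017, -0.1361] turn [-0.0001, -0.0, -0.0002] mm 82.0 deg 0.0
```

View pics/w22.png

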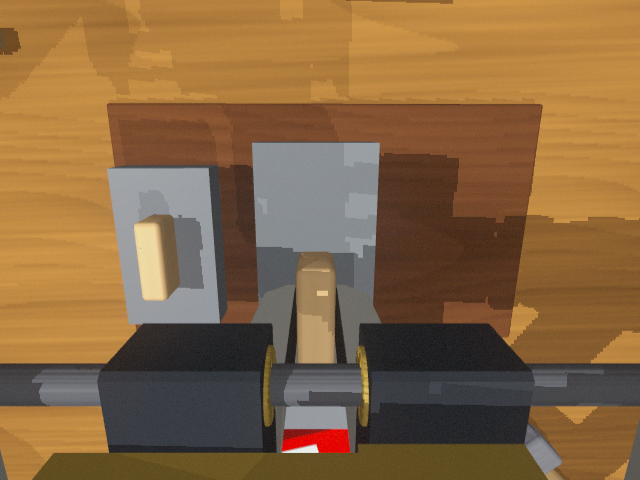

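The cover is straight over B. Lowering.

Call:
{"api": "jog_arm", "payload": {"commands": [[[0,-0.0017,-0.03],[0,0,0],1],[[0,-0.0017,-0.08],[0,0,0],1],[[0,-0.0017,-0.104],[0,0,0],1],[[0,-0.0017,-0.117],[0,0,0],1],[[0,-0.0017,-0.127],[0,0,0],1],[[0,-0.0017,-0.134],[0,0,0],1],[[0,-0.0017,-0.138],[0,0,0],1],[[0,-0.0017,-0.14],[0,0,0],1],[[0,-0.0017,-0.1405],[0,0,0],1],[[0,-0.0017,-0.1405],[0,0,0],1]]}}

```text
t: 105.9
tool_pos: [0.3925, -0.2999, 0.0685]
orientation: [3.141, -0.045, 0.0]
force: [-10.5, 9.3, 24.3]
opening: 0.0156
```

```bash
python3 -c "
from h import *
st()
"
```

```text
t 105.9 pos [ 0.3925 -0.2999  0.0685] yaw -0.0286 toolz [ 0. -0. -1.] F [-10.55   9.26  24.28] M [1.716 1.878 0.003] open 15.6 q [-0.76 -0.03  1.94 -0.    1.23  0.84]
```

Call:
{"api": "jog_arm", "payload": {"commands": [[[0,0,0.003],[0,0,0],0.4],[[0,0,0.003],[0,0,0],0.3],[[0,0,0.003],[0,0,0],0.2],[[0,0,0.01],[0,0,0],0.2],[[0,0,0.06],[0,0,0],0],[[0,0,0.13],[0,0,0],-0.2],[[0,0,0.2],[0,0,0],-0.2],[[0.02,0.08,0.21],[0,0,0],-0.2],[[0.05,0.17,0.21],[0,0,0],-0.2],[[0.08,0.26,0.21],[0,0,0],-0.2]]}}

```text
t: 107.15
tool_pos: [0.4409, -0.1426, 0.195]
orientation: [3.141, -0.047, 0.002]
force: [1.3, -0.6, -0.7]
opening: 0.056
```

Call:
{"api": "jog_arm", "payload": {"commands": [[[0.03,0.09,0],[0,0,0],-0.2],[[0.06,0.18,0],[0,0,0],-0.2],[[0.09,0.26,0],[0,0,0],-0.2],[[0.11,0.3,0],[0,0,0],-0.2],[[0.11,0.3,0],[0,0,0],-0.2],[[0.11,0.3,0],[0,0,0],-0.2]]}}

```text
t: 107.9
tool_pos: [0.5066, 0.0369, 0.1948]
orientation: [3.14, -0.046, 0.001]
force: [0.1, -0.5, -1.2]
opening: 0.0559
```

```bash
python3 -c "
from h import *
st();c=snap('top','t5');d=snap('scene','s17');it=[]
for n,x,y,yw,z in[('vl',.392,-.2995,-.03,.036),('vs',.394,-.199,-.03,.036)]:
    r=gcfit(c,n,x,y,yw,z);print(n,np.round(r,4));it.append((n,*r[:3],z))
r=topfit(c,'ts',proj(c,[[.402,.251,.055]])[0],.006);print(np.round(r,4));it.append(('ts',*r[:3],.006))
draw(c,it,'pics/f22.png',(60,200,460,340))
cv2.imwrite('pics/s17c.png',cv2.resize(d['img'][200:380,130:340,::-1],None,fx=3,fy=3))
"
```

```text
t 107.9 pos [0.5066 0.0369 0.1948] yaw -0.0295 toolz [ 0.001 -0.001 -1.   ] F [ 0.14 -0.52 -1.22] M [ 0.055  0.006 -0.011] open 55.9 q [-0.03 -0.11  1.77 -0.    1.48  1.57]
vl [ 0.3914 -0.3028  0.0023  0.911 ]
vs [ 0.3941 -0.1998 -0.019   0.9676]Traceback (most recent call last):
  File "<string>", line 6, in <module>
    r=topfit(c,'ts',proj(c,[[.402,.251,.055]])[0],.006);print(np.round(r,4));it.append(('ts',*r[:3],.006))
  File "h.py", line 90, in topfit
    return fit(c,M,name,z0)
  File "h.py", line 40, in fit
    cnt=max(cv2.findContours(mask.astype(np.uint8),cv2.RETR_EXTERNAL,cv2.CHAIN_APPROX_NONE)[0],key=cv2.contourArea)
ValueError: max() iterable argument is empty
```

View pics/t5.png

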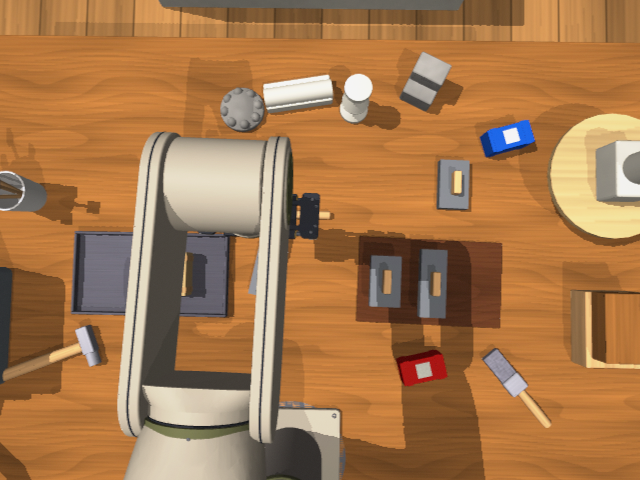

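View pics/s17.png

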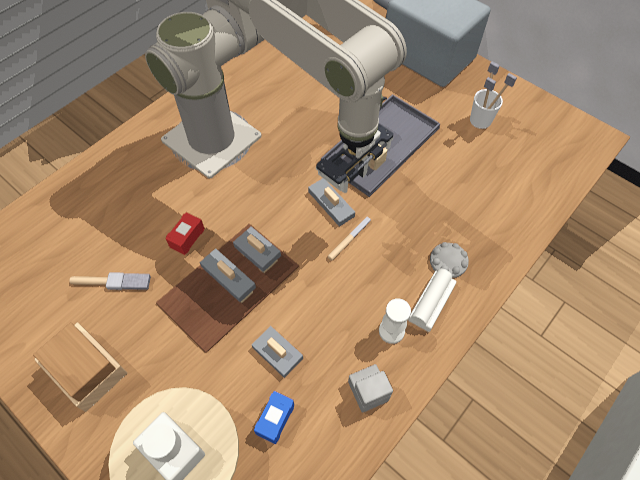

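```bash
python3 -c "
import cv2
d=cv2.imread('pics/s17.png');cv2.imwrite('pics/s17c.png',cv2.resize(d[200:380,140:330],None,fx=3.3,fy=3.3))
d=cv2.imread('pics/s16.png');cv2.imwrite('pics/s16c.png',cv2.resize(d[90:200,300:460],None,fx=4,fy=4))
"
```

```text
(no output)
```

View pics/s17c.png

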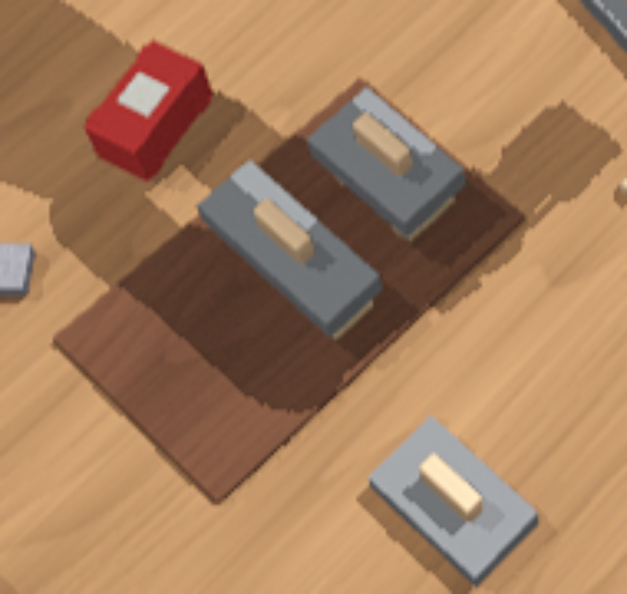

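View pics/s16c.png

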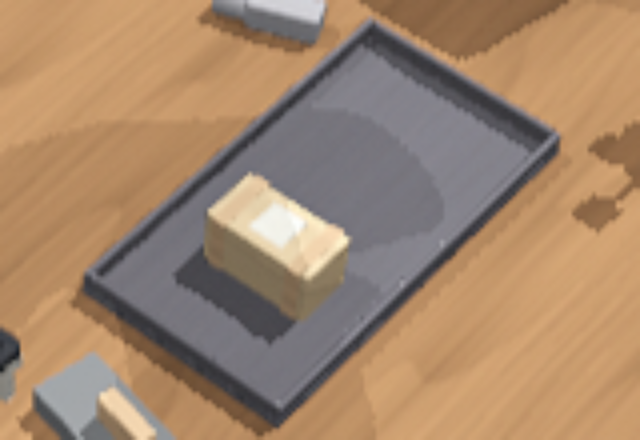

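Both covers sit level on the board and case C lies flat in the tray. Handing in.

```bash
python3 -c "
from plant import robot
print(robot.close_job())"
```

```text
the job is handed in; nothing more can be done
None
```

The job is handed in at about 108 s. Three plywood cases were present, and each was tilted about 28–30° both ways.

| Case | Level balance reading after each tilt (N m) | Verdict | Where it is now |
|---|---|---|---|
| Short, picked up on the left | 0.00 / 0.00 | Firm | Board, short cover on |
| Long | 0.02 / 0.02 | Firm | Board, long cover on |
| Short, picked up on the right | +0.066 / −0.050 | Loose | Steel tray, uncovered |

**One misjudgment, corrected:** the first, short tilts of the right-hand short case showed only 0.035 N m, so I laid it on the board and covered it. I doubted that, took its cover off again and held the tilts longer. The piece then clearly slid, and I moved the case to the tray.

**Long case retested too:** I uncovered it and gave it the same longer tilts. It still read firm, so I covered it again. The left-hand short case got a long tilt in one direction only; its readings stayed near zero throughout.

**Last checks:**
- Pushed down, both covers met firm resistance at the expected height.
- The final pictures show both covers level, with the cases well clear of the board's edge.
- The loose case was last seen flat inside the tray walls; the arm hid it in the final top view, so I could not measure its pose there.
- The final top-view fit of the long cover was poor because of the arm's shadow; the side view looked right.
- The spare covers stayed on the table, and the red and blue look-alikes and the carved pieces were not touched.
- I noticed no grip slip, and every cover was where I expected it to within a few millimetres.

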